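Set out the run trays for the calorimeter

ROBOT

A 7-joint arm with a two-finger parallel gripper is mounted at the origin on a cart in front of the work surface, level with it; the furniture and walls round the work are solid. World frame = base frame: x ahead of the robot, y to its left, z up, the work surface at z = 0. Lengths are in m, angles in rad, forces in N, time in s.
With the tool pointing down it reaches from about 0.35 to 0.9 m from the base axis. Payload 8.1 kg.
Tool frame: the origin (TCP) lies at the very end of the fingers, on their centre line; the grasp point (between the pads) lies 19 mm behind it; z points along the fingers, y is the direction in which the jaws open and shut (so a half turn about z gives the same grasp; the last joint's range is limited). The gripper opens to 92 mm and grips with 3 to 60 N. Pads are 19 mm wide; open, the fingers measure 130 mm over their backs; the gripper's body (75 mm by 190 mm) begins 47 mm behind the grasp point.
Start: joints at [-1.449, 0.434, 0.025, 1.573, -0.012, 1.134, -0.075], TCP at [0.139, 0.609, 0.227] pointing down, gripper open.
Joint ranges: [-2.62, 2.62], [-0.44, 2.09], [-1.27, 1.32], [0.08, 2.57], [-1.32, 4.46], [0.12, 2], [-2.74, 2.74]. Speed limits (rad/s): [2.22, 2.22, 3.01, 3.01, 3.14, 3.14, 3.14].

INTERFACE

Orientations are given as a unit quaternion [x, y, z, w].
In Python, from plant import ctrl, read_camera gives the robot as it stands.
- The arm moves only by the tool drive_tool, never from a script. Its argument "rows" is a list of rows, each a list of 4 numbers: the shift along the tool's x, y, z in m, then the turn about the tool's z in degrees. In form: [[x, y, z, turn], ...]. A call has 1 to 8 rows; each row shifts and turns the pose as measured when the row begins, along the tool's axes as they then stand; what a row does not reach is not made up. A row lasts 1/12 s, in which the tool goes at most 41.7 mm and 7.16 degrees, less where a joint would pass 70% of its speed; a pose out of reach is approached as far as the arm can. A call is refused whole if a number of a shift passes 0.0417 or a number of a turn 7.16, either way. A call with a gripper value outside its range is refused whole. "fingers" is the closure, from 0 (fully open) to 1 (shut), set as the call begins (left out, the last holds). The fingers move at their own pace and stop on an object; "newtons" is the grip in N (left out, the last holds). Time passes only in rows, so rows that do not move let the fingers close. It gives the time, the measured TCP pose, the force and the opening at its end, in the units of the state.
- ctrl.get_obs(): the state, without advancing time (a new reading comes with each control period).
- read_camera(name): name is "side" or "top" or "wrist"; returns a dict with "img" (420x560x3 uint8, red, green, blue), "intrinsics" (3x3 intrinsics, pixels), "k1" (the pictures are not rectified: a ray, as slopes to the right and down, at radius r is drawn at 1 + k1 r^2 times it, then the intrinsics apply), "camera_from_world" (4x4, takes a point from world to camera coordinates). Camera axes: x right, y up, looking along -z (the intrinsics and any distortion apply to the point x, -y, -z); pixel columns grow to the right and rows downward; lengths in m; the calibration is good to about 2 mm. A picture is of the moment at which its call begins. There is no depth.
- ctrl.hand_in(): hands the job in, once; it reports no verdict.
The state is a dict: "time_s": time; "qpos": joint angles; "dq": joint speeds; "effort": joint torques, N m; "ee_pos": TCP position; "ee_rot": TCP orientation; "wrist_force": force on the tool from outside, world axes, zero at the start; "ft_torque": the same for the moment, N m; "grip_width": finger opening in m.
Only numpy, scipy, OpenCV 4.12 (cv2) and the standard library are available. Lean on these libraries where they do the work, as an engineer would, in place of code of your own. Each camera call takes 0.05 s, during which the arm holds its last target.

TASK

Set out the trays for today's runs: deal the three small nickel crucibles one to a tray, first the blue tray, then the red, then the yellow (blank run), each standing upright, centred on the tray's small ring. Then stand the blue-capped sample pot upright in the middle of the large ring of the blue tray, and after it the red-capped pot on that of the red tray. Use the pots at the front of the worktop, not the stock at the back wall; tip no pot over, and leave the white-capped pot and the steel die where they stand.

Things in the scene. Friction and masses are not known exactly. Their poses are not given: they have to be found in the camera images.
- crucible_a: A small open round nickel crucible, grey metal, 25 mm across the rim, 20 mm across the foot, 16 mm high, about 11 g, upright. Origin: centre of its underside; z up. The three crucibles are alike and interchangeable. Grasp across the outside of the rim.
- crucible_b: A small open round nickel crucible, grey metal, 25 mm across the rim, 20 mm across the foot, 16 mm high, about 11 g, upright. Origin: centre of its underside; z up. The three crucibles are alike and interchangeable. Grasp across the outside of the rim.
- crucible_c: A small open round nickel crucible, grey metal, 25 mm across the rim, 20 mm across the foot, 16 mm high, about 11 g, upright. Origin: centre of its underside; z up. The three crucibles are alike and interchangeable. Grasp across the outside of the rim.
- blue_pot: A white sample pot with a blue screw cap (fixed), 50 mm across, 69 mm high, under 0.1 kg, standing. Origin: centre of its underside; z up. The cap is the widest part, its lowest edge 54 mm up. It stands at the front of the worktop, less than 0.65 m ahead of the robot; the stock pots at the back wall, more than 0.75 m ahead, are not meant.
- red_pot: A white sample pot with a red screw cap (fixed), 50 mm across, 68 mm high, under 0.1 kg, standing. Origin: centre of its underside; z up. The cap is the widest part, its lowest edge 52 mm up. It stands at the front of the worktop, less than 0.65 m ahead of the robot; the stock pots at the back wall, more than 0.75 m ahead, are not meant.
- blue_tray: Low metal tray with a blue mat, fixed; 150 mm along its x, 100 mm along its y, walls 4 mm thick, 11 mm high. Origin: centre of its underside, z up. Mat top 5 mm above the origin. Two white printed rings on the mat, on the tray's x axis: small (36 mm) for a crucible, centre at x = -42 mm; large (62 mm) for a pot, centre at x = +32 mm. Its -x end points roughly to the robot (within 20 degrees).
- red_tray: Low metal tray with a red mat, fixed; 150 mm along its x, 100 mm along its y, walls 4 mm thick, 11 mm high. Origin: centre of its underside, z up. Mat top 5 mm above the origin. Two white printed rings on the mat, on the tray's x axis: small (36 mm) for a crucible, centre at x = -42 mm; large (62 mm) for a pot, centre at x = +32 mm. Its -x end points roughly to the robot (within 20 degrees).
- yellow_tray: Low metal tray with a yellow mat, fixed; 150 mm along its x, 100 mm along its y, walls 4 mm thick, 11 mm high. Origin: centre of its underside, z up. Mat top 5 mm above the origin. Two white printed rings on the mat, on the tray's x axis: small (36 mm) for a crucible, centre at x = -42 mm; large (62 mm) for a pot, centre at x = +32 mm. Its -x end points roughly to the robot (within 20 degrees).
- white_pot: A white sample pot with a white screw cap (fixed), 53 mm across, 61 mm high, standing. Origin: centre of its underside; z up. The cap is the widest part, its lowest edge 45 mm up. It stands at the front of the worktop, less than 0.65 m ahead of the robot; the stock pots at the back wall, more than 0.75 m ahead, are not meant. Not part of the job.
- die: The pellet die, a dark grey knurled steel cylinder, 45 mm across, 38 mm high. Origin: centre of its underside; z up. Not part of the job. Near it stands the fixed lever press, 0.5 m tall: its base spans x 0.63 to 0.83, y 0.12 to 0.26 m from the robot base, its head and lever ball reach forward to x = 0.61; carry things past in front of it, close to the robot.

How it is judged:
By the outcome, as a careful person would: the job done as asked, in the order asked, and still so for the second after the job is handed in, with the robot touching nothing.
It also fails if it takes over 125 s, if anything falls off the work surface, if the arm or the gripper's body presses on something with over 40 N, if the wrist force passes 120 N, or if a joint passes its speed limit or range.

## Working session

There is one attempt and no reset: what is moved stays moved. The work goes in short steps, Python scripts to look and compute and a tool call to move; the robot and the scene stay as the last step left them, time stands still between calls to the robot, and variables do not carry over. Pictures are saved under pics/ and viewed, and the job is handed in when it is done.

Besides the shell and the picture viewer there is one more tool, called after "Request:" by a JSON object that holds its "op" and its "data", one argument or row to a line. drive_tool: Moves the arm, as the interface text tells. Its arguments: {"type":"object","properties":{"rows":{"type":"array"},"fingers":{"type":"number"},"newtons":{"type":"number"}},"required":["rows"]}

```bash
ls; mkdir -p pics; python3 - <<'E'
from plant import ctrl, read_camera
import cv2,numpy as np
o=ctrl.get_obs()
for k,v in o.items(): print(k,np.round(v,4))
for n in ("side","top","wrist"):
    c=read_camera(n); cv2.imwrite(f"pics/{n}0.png",cv2.cvtColor(c["img"],cv2.COLOR_RGB2BGR))
    print(n,c["intrinsics"],c["k1"],np.round(c["camera_from_world"],3))
E
```

```text
pics
time_s 0.0
qpos [-1.4486  0.4352  0.025   1.5741 -0.0116  1.134  -0.0751]
dq [ 0.0002 -0.0022 -0.0011  0.0015 -0.0008 -0.0009 -0.0006]
effort [-1.40000e-03 -6.67840e+01  9.84900e-01 -3.14466e+01 -6.05000e-02
  4.30000e-02  2.00000e-04]
ee_pos [0.1393 0.6088 0.226 ]
ee_rot [ 1.122e-01  9.937e-01 -8.000e-04 -0.000e+00]
wrist_force [-0.8803  0.6484 -0.0424]
ft_torque [0.0349 0.0059 0.0011]
grip_width 0.0919
side [[416.26794743   0.         274.43385736]
 [  0.         416.26794743 201.47960376]
 [  0.           0.           1.        ]] -0.07954754584825795 [[-0.971 -0.239  0.016  0.518]
 [ 0.162 -0.605  0.78  -0.115]
 [-0.177  0.76   0.626 -1.013]
 [ 0.     0.     0.     1.   ]]
top [[545.30814326   0.         278.72227711]
 [  0.         545.30814326 217.85567126]
 [  0.           0.           1.        ]] -0.06189354765873903 [[ 0.03  -1.    -0.008  0.018]
 [ 0.998  0.029  0.047 -0.529]
 [-0.047 -0.009  0.999 -1.494]
 [ 0.     0.     0.     1.   ]]
wrist [[356.21322023   0.         279.48408062]
 [  0.         356.21322023 211.47957747]
 [  0.           0.           1.        ]] 0.01845471734559136 [[ 0.223  0.975  0.    -0.625]
 [-0.936  0.214 -0.28   0.036]
 [-0.273  0.062  0.96  -0.39 ]
 [ 0.     0.     0.     1.   ]]
```

View pics/top0.png

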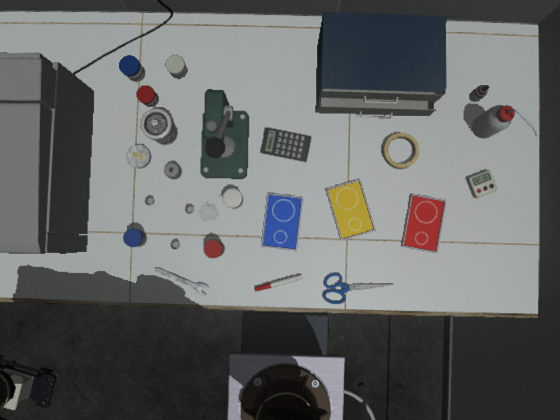

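View pics/side0.png

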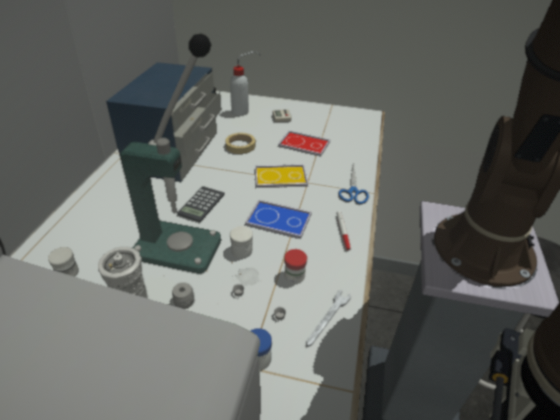

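View pics/wrist0.png

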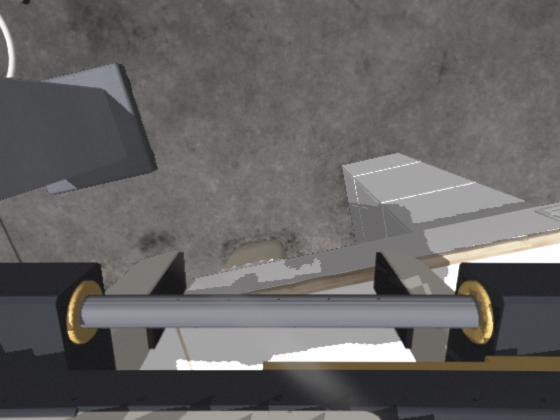

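```bash
cat > h.py <<'E'
import numpy as np,cv2
from scipy.optimize import least_squares
def und(c,uv):
    K=c["intrinsics"];k=c["k1"]
    d=np.array([(uv[0]-K[0,2])/K[0,0],(uv[1]-K[1,2])/K[1,1]]);p=d.copy()
    for _ in range(20): p=d/(1+k*(p@p))
    return p
def back(c,uv,z):
    p=und(c,uv);T=np.array(c["camera_from_world"]);R=T[:3,:3]
    o=-R.T@T[:3,3];r=R.T@np.array([p[0],-p[1],-1.]);return o+r*(z-o[2])/r[2]
def proj(c,X):
    T=np.array(c["camera_from_world"]);q=T[:3,:3]@np.asarray(X,float)+T[:3,3]
    p=np.array([q[0],-q[1]])/-q[2];p=p*(1+c["k1"]*(p@p));K=c["intrinsics"]
    return np.array([K[0,0]*p[0]+K[0,2],K[1,1]*p[1]+K[1,2]])
def save(n,img): cv2.imwrite(f"pics/{n}.png",cv2.cvtColor(img,cv2.COLOR_RGB2BGR))
E
python3 - <<'E'
from plant import ctrl, read_camera
from h import *
c=read_camera("top");im=c["img"]
save("tc1",cv2.resize(im[130:280,120:260],None,fx=4,fy=4,interpolation=cv2.INTER_CUBIC))
save("tc2",cv2.resize(im[170:260,255:455],None,fx=4,fy=4,interpolation=cv2.INTER_CUBIC))
s=read_camera("side");save("sc1",cv2.resize(s["img"][220:380,140:370],None,fx=3.4,fy=3.4,interpolation=cv2.INTER_CUBIC))
E
```

```text
(no output)
```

View pics/tc1.png

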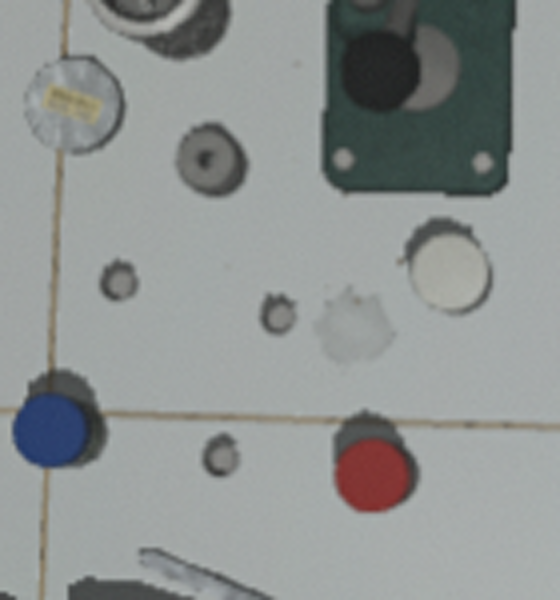

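View pics/tc2.png

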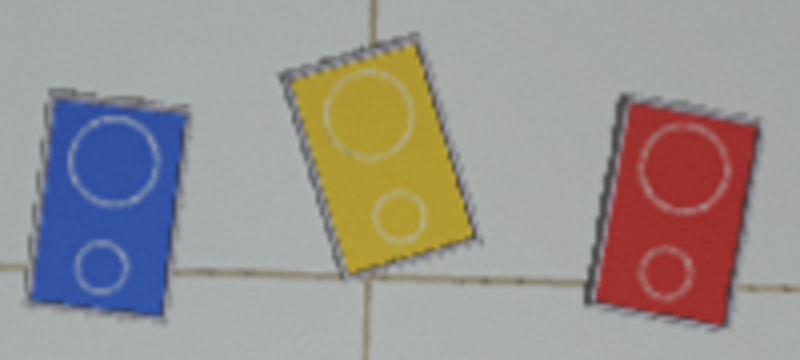

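View pics/sc1.png

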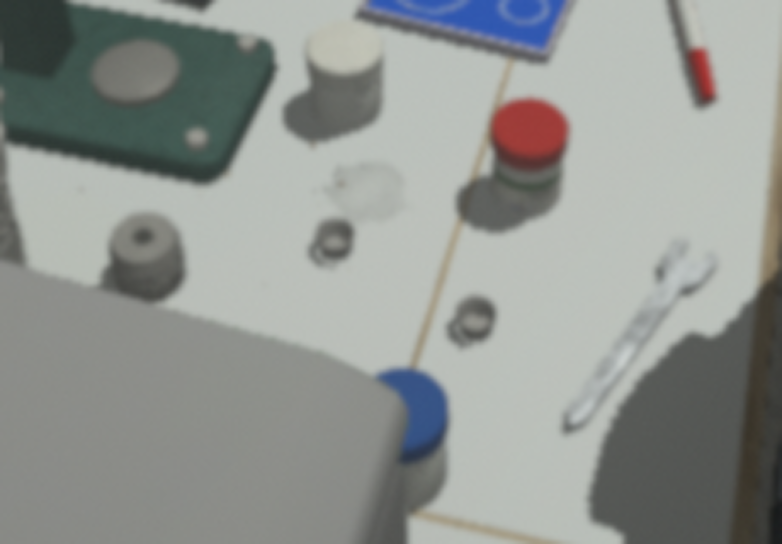

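```bash
python3 - <<'E'
from plant import ctrl, read_camera
from h import *
c=read_camera("top");im=c["img"].astype(int)
R,G,B=im[...,0],im[...,1],im[...,2]
yy,xx=np.mgrid[:420,:560]
def mat(m,box):
    u0,u1,v0,v1=box; m=m&(xx>=u0)&(xx<u1)&(yy>=v0)&(yy<v1)
    cs,_=cv2.findContours(m.astype(np.uint8),cv2.RETR_EXTERNAL,cv2.CHAIN_APPROX_NONE)
    return max(cs,key=cv2.contourArea)[:,0,:]
for n,m,box in (("blue",(B>R+50),(250,310,180,260)),("yellow",(R>B+60),(318,380,170,245)),("red",(R>G+60),(395,450,185,260))):
    k=mat(m,box); P=np.array([back(c,p,.005)[:2] for p in k],np.float32)
    r=cv2.minAreaRect(P); print(n,r, )
    bx=cv2.boxPoints(r)
    # long axis dir
    e=[bx[1]-bx[0],bx[2]-bx[1]]; e=max(e,key=np.linalg.norm); e/=np.linalg.norm(e); e*=np.sign(e[0])
    cen=np.array(r[0]);ang=np.degrees(np.arctan2(e[1],e[0]))
    print("  yaw",ang,"small",cen-.042*e,"large",cen+.032*e)
for n,m,box,z in (("bluepot",(B>R+50),(115,150,220,255),.069),("redpot",(R>G+60),(195,230,230,265),.068)):
    k=mat(m,box);u,rad=cv2.minEnclosingCircle(k);mm=cv2.moments(k);u=(mm['m10']/mm['m00'],mm['m01']/mm['m00']);print(n,u,rad,back(c,u,z),"diam",2*rad*1.43/545)
crop=lambda u,v:(120+u/4-.4,130+v/4-.4)
for n,p,z in (("cr1",(119,281),.016),("cr2",(279,314),.016),("cr3",(221,456),.016),("die",(211,159),.038),("white",(451,272),.061)):
    print(n,back(c,crop(*p),z))
for p in((95,90),(87,252)): print("oven",[back(c,p,z).round(3) for z in (0,.2,.3)])
E
```

```text
blue ((0.5196244716644287, 0.02559754066169262), (0.090348020195961, 0.14133501052856445), 84.93782043457031)
  yaw -5.0621786 small [0.47778829 0.02930349] large [0.55149966 0.02277396]
yellow ((0.5589349269866943, -0.16382063925266266), (0.14038711786270142, 0.09039802104234695), 17.983789443969727)
  yaw 17.983788 small [ 0.51898688 -0.17678805] large [ 0.58937153 -0.15394071]
red ((0.5269300937652588, -0.36978453397750854), (0.08894851803779602, 0.1399335265159607), 80.97522735595703)
  yaw -9.024774 small [ 0.48545003 -0.36319635] large [ 0.55853396 -0.3748041 ]
bluepot (132.049089469517, 237.13697545526523) 8.580123901367188 [0.46295831 0.4233077  0.069     ] diam 0.04502597129891772
redpot (212.60243902439024, 248.54634146341462) 8.633904457092285 [0.43924872 0.20636339 0.068     ] diam 0.04530819586657602
cr1 [0.56797214 0.39393929 0.016     ]
cr2 [0.5482577  0.28148546 0.016     ]
cr3 [0.44896073 0.31805183 0.016     ]
die [0.65188748 0.3285347  0.038     ]
white [0.57711395 0.15901399 0.061     ]
oven [array([0.879, 0.569, 0.   ]), array([0.824, 0.496, 0.2  ]), array([0.796, 0.46 , 0.3  ])]
oven [array([0.418, 0.569, 0.   ]), array([0.423, 0.497, 0.2  ]), array([0.426, 0.46 , 0.3  ])]
```

```bash
python3 - <<'E'
from plant import ctrl, read_camera
from h import *
t=read_camera("top");s=read_camera("side");w=read_camera("wrist")
def tri(a,b):
    f=lambda X:np.r_[proj(t,X)-a,proj(s,X)-b]
    r=least_squares(f,[.5,.3,.2]);return r.x.round(3),r.fun.round(1)
print("oven",tri((87,252),(258,336)))
print("ball",tri((215,147),(200,45)))
print("red check side",proj(s,[.439,.206,.068]), "cr",[proj(s,p).round(1) for p in ([.548,.281,.016],[.449,.318,.016])])
T=np.array(w["camera_from_world"]);print("cam pos",-T[:3,:3].T@T[:3,3])
o=ctrl.get_obs();
for d in (0,.019,-.05): print(proj(w,o["ee_pos"]+np.array([0,0,d])))
E
```

```text
oven (array([0.434, 0.499, 0.199]), array([-0.8, -4.6,  2.7,  0.2]))
ball (array([0.637, 0.155, 0.481]), array([ 0.3,  1. , -1. , -0.1]))
red check side [294.7483057  255.23335079] cr [array([236.5, 287.3]), array([277.5, 310.7])]
cam pos [0.06613962 0.62641375 0.38544912]
[278.09487159 268.31151153]
[277.985405   287.23491096]
[278.29625913 233.44802659]
```

```bash
cat > go.py <<'E'
import sys,numpy as np
from plant import ctrl
from scipy.spatial.transform import Rotation as Ro
def state():
    o=ctrl.get_obs();M=Ro.from_quat(o["ee_rot"]).as_matrix();return o,M,np.degrees(np.arctan2(M[1,1],M[0,1]))
# usage: go.py x y z az [maxstep]
if __name__=="__main__":
    a=[float(v) for v in sys.argv[1:]];o,M,az=state()
    print("t",round(o["time_s"],2),"pos",o["ee_pos"].round(4),"az",round(az,1),"w",round(float(o["grip_width"]),4),"F",o["wrist_force"].round(1),"tilt",np.degrees(np.arccos(-M[2,2])).round(2),"j7",round(o["qpos"][6],2))
    if len(a)>=4:
        d=np.array(a[:3])-o["ee_pos"];da=(a[3]-az+180)%360-180
        if abs(da)>150: print("big turn",da)
        mx=a[4] if len(a)>4 else .040
        n=int(max(1,np.ceil(np.linalg.norm(d)/mx),np.ceil(abs(da)/7)))
        rows=[]
        for i in range(min(n,8)):
            t=np.radians(az+da*i/n);w=d/n
            rows.append([round(-np.sin(t)*w[0]+np.cos(t)*w[1],4),round(np.cos(t)*w[0]+np.sin(t)*w[1],4),round(-w[2],4),round(-da/n,1)])
        print(n,rows)
E
python3 go.py .449 .318 .15 15
```

```text
t 0.45 pos [0.1393 0.6092 0.2267] az 77.1 w 0.0914 F [ 0.5 -0.8 -0.7] tilt 0.01 j7 -0.08
11 [[np.float64(-0.0333), np.float64(-0.0195), np.float64(0.007), np.float64(5.6)], [np.float64(-0.0351), np.float64(-0.0162), np.float64(0.007), np.float64(5.6)], [np.float64(-0.0365), np.float64(-0.0126), np.float64(0.007), np.float64(5.6)], [np.float64(-0.0376), np.float64(-0.009), np.float64(0.007), np.float64(5.6)], [np.float64(-0.0383), np.float64(-0.0052), np.float64(0.007), np.float64(5.6)], [np.float64(-0.0386), np.float64(-0.0014), np.float64(0.007), np.float64(5.6)], [np.float64(-0.0386), np.float64(0.0024), np.float64(0.007), np.float64(5.6)], [np.float64(-0.0382), np.float64(0.0062), np.float64(0.007), np.float64(5.6)]]
```

```bash
sed -i 's/rows.append(\[/rows.append([float(q) for q in [/; s/round(-da\/n,1)\])/round(-da\/n,1)]])/' go.py; python3 go.py .30 .38 .2 25
```

```text
t 0.45 pos [0.1393 0.6092 0.2267] az 77.1 w 0.0914 F [ 0.5 -0.8 -0.7] tilt 0.01 j7 -0.08
8 [[-0.026, -0.0235, 0.0033, 6.5], [-0.0285, -0.0204, 0.0033, 6.5], [-0.0306, -0.017, 0.0033, 6.5], [-0.0323, -0.0134, 0.0033, 6.5], [-0.0336, -0.0097, 0.0033, 6.5], [-0.0345, -0.0058, 0.0033, 6.5], [-0.0349, -0.0018, 0.0033, 6.5], [-0.0349, 0.0021, 0.0033, 6.5]]
```

Request:
{"op": "drive_tool", "data": {
  "rows": [
    [-0.026, -0.0235, 0.0033, 6.5],
    [-0.0285, -0.0204, 0.0033, 6.5],
    [-0.0306, -0.017, 0.0033, 6.5],
    [-0.0323, -0.0134, 0.0033, 6.5],
    [-0.0336, -0.0097, 0.0033, 6.5],
    [-0.0345, -0.0058, 0.0033, 6.5],
    [-0.0349, -0.0018, 0.0033, 6.5],
    [-0.0349, 0.0021, 0.0033, 6.5]
  ],
  "fingers": 0,
  "newtons": 10
}}

```text
time_s: 1.12
ee_pos: [0.2967, 0.3773, 0.1982]
ee_rot: [0.546, 0.837, 0.002, -0.003]
wrist_force: [0.4, 0.1, 0.3]
grip_width: 0.092
```

```bash
python3 go.py .449 .318 .14 15
```

```text
t 1.12 pos [0.2967 0.3773 0.1982] az 23.8 w 0.092 F [0.4 0.1 0.3] tilt 0.48 j7 -0.5
5 [[-0.0231, 0.0231, 0.0116, 1.8], [-0.0224, 0.0238, 0.0116, 1.8], [-0.0217, 0.0245, 0.0116, 1.8], [-0.0209, 0.0251, 0.0116, 1.8], [-0.0201, 0.0257, 0.0116, 1.8]]
```

Request:
{"op": "drive_tool", "data": {
  "rows": [
    [-0.0231, 0.0231, 0.0116, 1.8],
    [-0.0224, 0.0238, 0.0116, 1.8],
    [-0.0217, 0.0245, 0.0116, 1.8],
    [-0.0209, 0.0251, 0.0116, 1.8],
    [-0.0201, 0.0257, 0.0116, 1.8]
  ]
}}

```text
time_s: 1.53
ee_pos: [0.453, 0.3109, 0.1406]
ee_rot: [0.616, 0.788, 0.005, -0.005]
wrist_force: [0.4, 1.0, -0.4]
grip_width: 0.092
```

```bash
python3 go.py .449 .318 .14 15; cat > wl.py <<'E'
import sys
from plant import ctrl,read_camera
from h import *
c=read_camera(sys.argv[3] if len(sys.argv)>3 else "wrist");save(sys.argv[1],c["img"])
import pickle;pickle.dump(c,open("last.pkl","wb"))
E
python3 wl.py w1
```

```text
t 1.53 pos [0.453  0.3109 0.1406] az 14.0 w 0.092 F [ 0.4  1.  -0.4] tilt 0.78 j7 -0.25
1 [[0.0078, -0.0022, 0.0006, -1.0]]
```

View pics/w1.png

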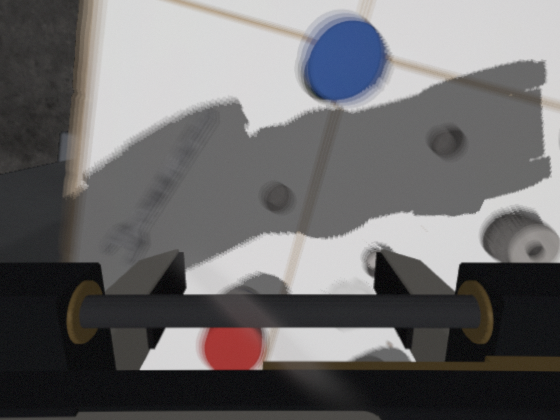

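```bash
python3 - <<'E'
from plant import ctrl,read_camera
from h import *
c=read_camera("wrist");im=c["img"];cr=im[150:270,210:480]
save("w2",cv2.resize(cr,None,fx=2.9,fy=2.9,interpolation=cv2.INTER_CUBIC))
for p in ([.449,.318,.016],[.548,.281,.016],[.568,.394,.016]): print(proj(c,p))
import pickle;pickle.dump(c,open("last.pkl","wb"))
E
```

```text
[269.15983816 189.31629719]
[372.31688836 256.94839821]
[441.39554499 130.52279291]
```

View pics/w2.png

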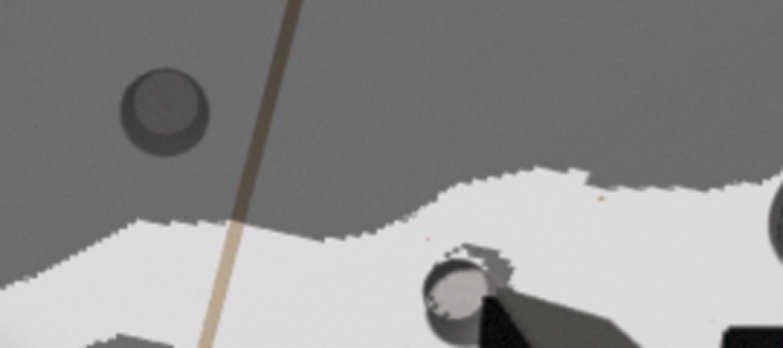

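```bash
python3 - <<'E'
from h import *
import pickle;c=pickle.load(open("last.pkl","rb"));im=c["img"]
print(back(c,(266.7,188.4),.016),back(c,(370,254),.016))
save("w3",cv2.resize(im[100:170,400:490],None,fx=6,fy=6,interpolation=cv2.INTER_CUBIC))
# automated: HoughCircles refine
g=cv2.cvtColor(im,cv2.COLOR_RGB2GRAY)
hc=cv2.HoughCircles(g,cv2.HOUGH_GRADIENT,1,20,param1=80,param2=14,minRadius=13,maxRadius=18)
for u,v,r in hc[0][:10]: print(round(u,1),round(v,1),r,back(c,(u,v),.016).round(4))
E
python3 go.py .448 .318 .05 15
```

```text
[0.44689526 0.31827465 0.016     ] [0.54526888 0.28312757 0.016     ]
266.5 188.5 15.8 [0.4468 0.3182 0.016 ]
439.5 127.5 17.4 [0.5658 0.3958 0.016 ]
492.5 228.5 17.4 [0.6373 0.3286 0.016 ]
370.5 252.5 16.2 [0.5453 0.2845 0.016 ]
t 1.63 pos [0.4562 0.3074 0.1395] az 13.6 w 0.092 F [-0.2  0.3 -0.8] tilt 0.57 j7 -0.25
3 [[0.0041, -0.0018, 0.0298, -0.5], [0.0041, -0.0018, 0.0298, -0.5], [0.0041, -0.0017, 0.0298, -0.5]]
```

View pics/w3.png

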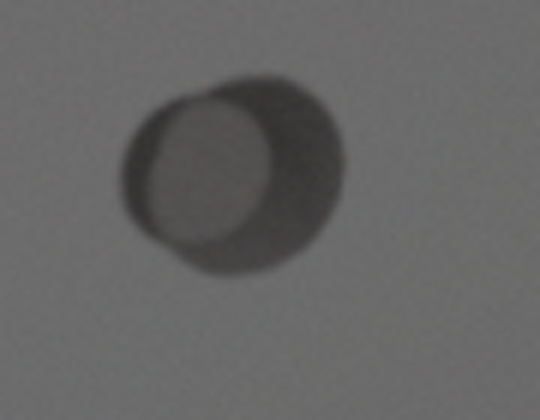

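```bash
python3 go.py .4469 .3183 .05 15
```

```text
t 1.63 pos [0.4562 0.3074 0.1395] az 13.6 w 0.092 F [-0.2  0.3 -0.8] tilt 0.57 j7 -0.25
3 [[0.0043, -0.0021, 0.0298, -0.5], [0.0043, -0.0021, 0.0298, -0.5], [0.0043, -0.0021, 0.0298, -0.5]]
```

Request:
{"op": "drive_tool", "data": {
  "rows": [
    [0.0043, -0.002, 0.03, -0.5],
    [0.0043, -0.002, 0.03, -0.5],
    [0.0043, -0.002, 0.03, -0.5],
    [0, 0, 0, 0]
  ],
  "fingers": 0.4
}}

```text
time_s: 1.97
ee_pos: [0.4503, 0.3203, 0.0488]
ee_rot: [0.609, 0.793, 0.007, -0.002]
wrist_force: [-0.6, 0.7, 0.4]
grip_width: 0.0699
```

```bash
python3 go.py .4469 .3183 .003 15 .02
```

```text
t 1.97 pos [0.4503 0.3203 0.0488] az 14.9 w 0.0699 F [-0.6  0.7  0.4] tilt 0.83 j7 -0.2
3 [[-0.0004, -0.0013, 0.0153, -0.0], [-0.0004, -0.0013, 0.0153, -0.0], [-0.0004, -0.0013, 0.0153, -0.0]]
```

```bash
python3 - <<'E'
s=open('go.py').read()
s=s.replace("w=d/n\n","w=d/n;tl=(M@Ro.from_euler('z',-da*i/n,degrees=True).as_matrix()).T@w\n")
import re
s=re.sub(r"rows.append\(.*\n","rows.append([float(q) for q in tl.round(4)]+[float(round(-da/n,1))])\n",s)
s=s.replace('"tilt",','"eta",Ro.from_matrix(M).apply([0,0,1]).round(4),"tilt",')
open('go.py','w').write(s)
E
python3 go.py .4469 .3183 .003 15 .02
```

```text
t 1.97 pos [0.4503 0.3203 0.0488] az 14.9 w 0.0699 F [-0.6  0.7  0.4] eta [ 0.005   0.0137 -0.9999] tilt 0.83 j7 -0.2
3 [[-0.0005, -0.0014, 0.0152, -0.0], [-0.0005, -0.0014, 0.0152, -0.0], [-0.0005, -0.0014, 0.0152, -0.0]]
```

Request:
{"op": "drive_tool", "data": {
  "rows": [
    [-0.0005, -0.0014, 0.0152, 0],
    [-0.0005, -0.0014, 0.0152, 0],
    [-0.0005, -0.0014, 0.0145, 0],
    [0, 0, 0, 0]
  ]
}}

```text
time_s: 2.3
ee_pos: [0.4465, 0.3206, 0.0061]
ee_rot: [0.609, 0.793, 0.008, -0.003]
wrist_force: [-0.3, -0.5, -1.2]
grip_width: 0.055
```

```bash
python3 go.py .4469 .3183 .003 15 .02; python3 wl.py w4
```

```text
t 2.3 pos [0.4465 0.3206 0.0061] az 15.0 w 0.055 F [-0.3 -0.5 -1.2] eta [ 0.0051  0.0153 -0.9999] tilt 0.92 j7 -0.17
1 [[-0.0023, -0.0002, 0.0031, 0.0]]
```

View pics/w4.png

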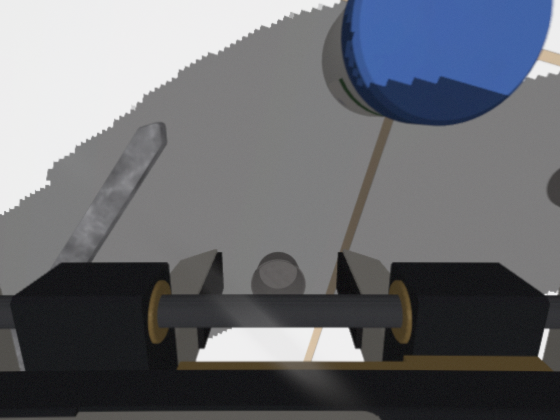

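Request:
{"op": "drive_tool", "data": {
  "rows": [
    [-0.0022, 0, 0.003, 0],
    [0, 0, 0, 0],
    [0, 0, 0, 0],
    [0, 0, 0, 0],
    [0, 0, 0, 0],
    [0, 0, 0, 0]
  ],
  "fingers": 1,
  "newtons": 8
}}

```text
time_s: 2.85
ee_pos: [0.4511, 0.3215, 0.0107]
ee_rot: [0.608, 0.793, 0.013, -0.002]
wrist_force: [-0.0, 0.2, 0.4]
grip_width: 0.0232
```

```bash
python3 go.py .4469 .3183 .12 15; python3 wl.py w5
```

```text
t 2.85 pos [0.4511 0.3215 0.0107] az 15.0 w 0.0232 F [-0.   0.2  0.4] eta [ 0.0124  0.0223 -0.9997] tilt 1.46 j7 -0.17
3 [[-0.0, -0.001, -0.0365, 0.0], [-0.0, -0.001, -0.0365, 0.0], [-0.0, -0.001, -0.0365, 0.0]]
```

View pics/w5.png

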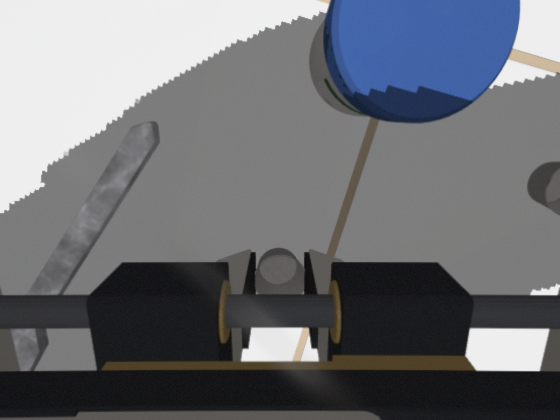

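Request:
{"op": "drive_tool", "data": {
  "rows": [
    [0, -0.001, -0.0365, 0],
    [0, -0.001, -0.0365, 0],
    [0, -0.001, -0.0365, 0]
  ]
}}

```text
time_s: 3.15
ee_pos: [0.4426, 0.3149, 0.1157]
ee_rot: [0.609, 0.793, 0.005, -0.003]
wrist_force: [0.1, 0.0, -0.3]
grip_width: 0.0231
```

```bash
python3 wl.py w6; python3 go.py .478 .0293 .12 85;
```

```text
t 3.2 pos [0.4458 0.3169 0.1227] az 15.0 w 0.0232 F [1.5 0.2 4.4] eta [ 0.008   0.0176 -0.9998] tilt 1.11 j7 -0.24
11 [[-0.026, -0.0039, -0.0002, -6.4], [-0.0254, -0.0068, -0.0002, -6.4], [-0.0245, -0.0096, -0.0002, -6.4], [-0.0233, -0.0122, -0.0002, -6.4], [-0.0218, -0.0147, -0.0002, -6.4], [-0.02, -0.0171, -0.0002, -6.4], [-0.018, -0.0192, -0.0002, -6.4], [-0.0158, -0.0211, -0.0002, -6.4]]
```

View pics/w6.png

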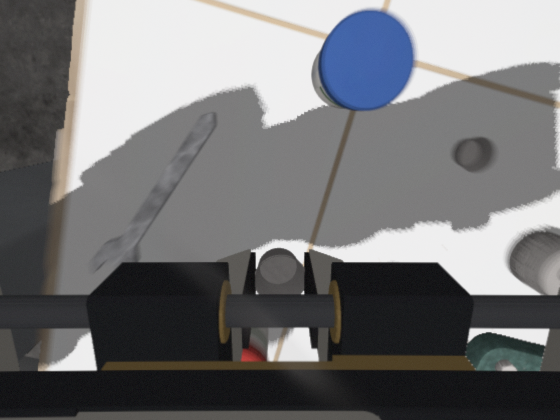

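Request:
{"op": "drive_tool", "data": {
  "rows": [
    [-0.026, -0.0039, 0, -6.4],
    [-0.0254, -0.0068, 0, -6.4],
    [-0.0245, -0.0096, 0, -6.4],
    [-0.0233, -0.0122, 0, -6.4],
    [-0.0218, -0.0147, 0, -6.4],
    [-0.02, -0.0171, 0, -6.4],
    [-0.018, -0.0192, 0, -6.4],
    [-0.0158, -0.0211, 0, -6.4]
  ]
}}

```text
time_s: 3.87
ee_pos: [0.4753, 0.1106, 0.1241]
ee_rot: [0.181, 0.983, 0.015, 0.006]
wrist_force: [-0.1, -0.4, -0.0]
grip_width: 0.0232
```

```bash
python3 go.py .478 .0293 .10 85
```

```text
t 3.87 pos [0.4753 0.1106 0.1241] az 69.1 w 0.0232 F [-0.1 -0.4 -0. ] eta [ 0.0182  0.0281 -0.9994] tilt 1.92 j7 0.98
3 [[-0.0105, -0.0253, 0.0073, -5.3], [-0.0081, -0.0261, 0.0073, -5.3], [-0.0056, -0.0267, 0.0073, -5.3]]
```

Request:
{"op": "drive_tool", "data": {
  "rows": [
    [-0.0105, -0.0253, 0.0073, -5.3],
    [-0.0081, -0.0261, 0.0073, -5.3],
    [-0.0056, -0.0267, 0.0073, -5.3]
  ]
}}

```text
time_s: 4.12
ee_pos: [0.4803, 0.0257, 0.1011]
ee_rot: [0.036, 0.999, 0.015, 0.011]
wrist_force: [-0.6, 0.0, -1.0]
grip_width: 0.0232
```

```bash
python3 wl.py w7; python3 wl.py w7;python3 go.py .478 .0293 .05 85
```

```text
t 4.22 pos [0.4793 0.0213 0.1002] az 85.5 w 0.0235 F [-0.2 -0.8 -0.3] eta [ 0.0206  0.0267 -0.9994] tilt 1.93 j7 1.44
2 [[0.0014, 0.0032, 0.0252, 0.2], [0.0014, 0.0032, 0.0252, 0.2]]
```

View pics/w7.png

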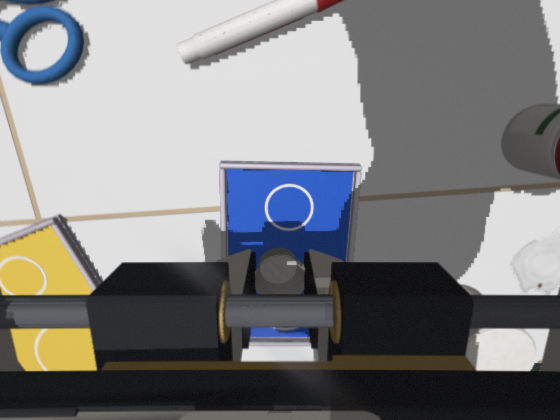

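```bash
python3 - <<'E'
from h import *
from go import state
import pickle;c=pickle.load(open("last.pkl","rb"));im=c["img"]
save("w8",cv2.resize(im[180:330,220:350],None,fx=4.5,fy=4,interpolation=cv2.INTER_CUBIC))
print(back(c,(289,207),.005))
o,M,az=state()
for h in (.005,.01,.015):
    P=[proj(c,o["ee_pos"]+M@np.array([a,b,-h])) for a,b in((0,0),(.0125,0),(-.0125,0),(0,.0125),(0,-.0125))]
    print(h,np.round(P,1).tolist())
E
```

```text
[0.47753801 0.02916603 0.005     ]
0.005 [[283.8, 272.5], [284.2, 247.8], [283.5, 296.2], [310.3, 272.8], [257.3, 272.2]]
0.01 [[284.0, 277.3], [284.4, 252.0], [283.6, 301.6], [311.2, 277.6], [256.7, 277.1]]
0.015 [[284.1, 282.5], [284.5, 256.5], [283.7, 307.4], [312.2, 282.8], [256.0, 282.2]]
```

View pics/w8.png

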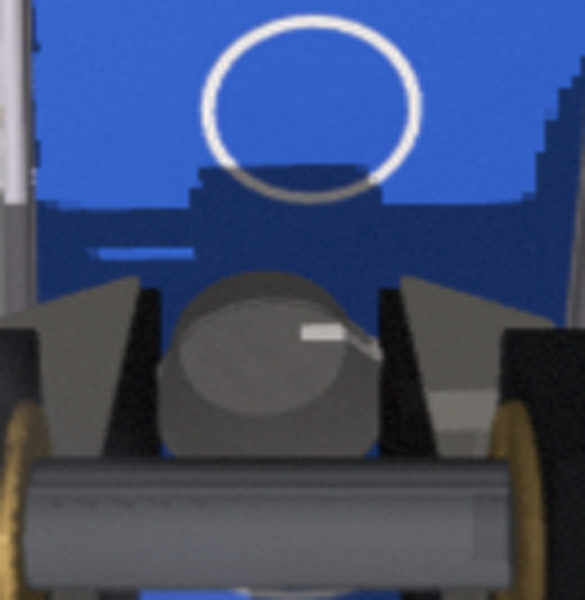

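```bash
python3 go.py .4777 .0311 .035 85 .025
```

```text
t 4.22 pos [0.4793 0.0213 0.1002] az 85.5 w 0.0235 F [-0.2 -0.8 -0.3] eta [ 0.0206  0.0267 -0.9994] tilt 1.93 j7 1.44
3 [[0.0012, 0.0026, 0.0218, 0.2], [0.0012, 0.0026, 0.0218, 0.2], [0.0012, 0.0026, 0.0218, 0.2]]
```

Request:
{"op": "drive_tool", "data": {
  "rows": [
    [0.0012, 0.0026, 0.0218, 0.2],
    [0.0012, 0.0026, 0.0218, 0.2],
    [0.0012, 0.0026, 0.0218, 0]
  ]
}}

```text
time_s: 4.47
ee_pos: [0.482, 0.0291, 0.0374]
ee_rot: [0.048, 0.999, 0.015, 0.015]
wrist_force: [0.5, -0.0, -0.2]
grip_width: 0.023
```

```bash
python3 wl.py w9; python3 wl.py w9;python3 go.py .4777 .0311 .018 85 .01; python3 - <<'E'
from h import *
import pickle;c=pickle.load(open("last.pkl","rb"));im=c["img"]
save("w9",cv2.resize(im[200:330,210:360],None,fx=4,fy=4,interpolation=cv2.INTER_CUBIC))
print(proj(c,(.4775,.0292,.005)),proj(c,(.4775,.0292,.021)))
E
```

```text
t 4.57 pos [0.4792 0.0296 0.0353] az 84.7 w 0.0232 F [-0.4 -0.2 -0.1] eta [ 0.0236  0.0271 -0.9994] tilt 2.06 j7 1.44
2 [[0.001, 0.0004, 0.0087, -0.2], [0.001, 0.0004, 0.0087, -0.2]]
[275.36780467 241.67040115] [275.97977886 253.45377277]
```

View pics/w9.png

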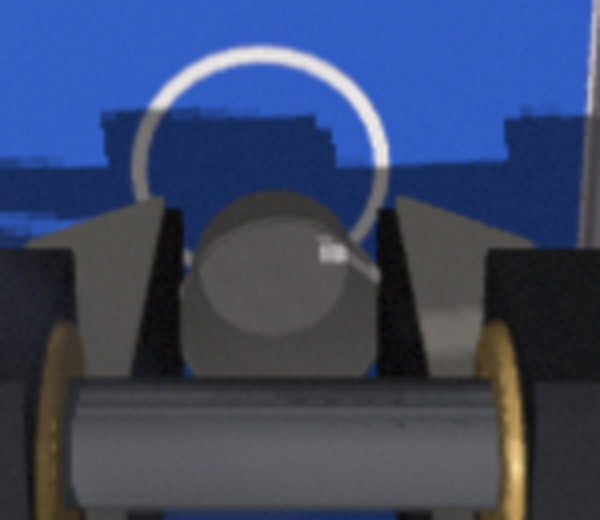

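```bash
python3 - <<'E'
from h import *
from go import state
import pickle;c=pickle.load(open("last.pkl","rb"))
o,M,az=state()
print(o["ee_pos"],[proj(c,o["ee_pos"]-M[:,2]*h).round(1) for h in (0,.005,.01)])
v=200+192/4
# front-edge (tool +x) point of rim
for z in (.038,.040,.043): print(z,back(c,(280.2,v),z), "centre",back(c,(280.2,v),z)-M[:,0]*.0125)
T=np.array(c["camera_from_world"]);print((-T[:3,:3].T@T[:3,3]-o["ee_pos"])@M)
E
```

```text
[0.479203   0.02960728 0.03533312] [array([277.8, 268.9]), array([277.8, 273.6]), array([277.7, 278.5])]
0.038 [0.46728896 0.03179194 0.038     ] centre [0.47973153 0.03062427 0.03826259]
0.04 [0.46641979 0.03180683 0.04      ] centre [0.47886236 0.03063915 0.04026259]
0.043 [0.46511603 0.03182916 0.043     ] centre [0.4775586  0.03066149 0.04326259]
[ 0.07502198  0.00057046 -0.15717318]
```

Request:
{"op": "drive_tool", "data": {
  "rows": [
    [0.0005, -0.0008, 0.0085, 0],
    [0.0005, -0.0008, 0.0095, 0]
  ]
}}

```text
time_s: 4.73
ee_pos: [0.4797, 0.0294, 0.0185]
ee_rot: [0.046, 0.999, 0.014, 0.012]
wrist_force: [-0.3, 0.2, -0.4]
grip_width: 0.0228
```

```bash
python3 wl.py w10; python3 wl.py w10; python3 wl.py w10;python3 go.py .4780 .0282 .014 85 .01; python3 - <<'E'
from h import *
import pickle;c=pickle.load(open("last.pkl","rb"));im=c["img"]
save("w10",cv2.resize(im[200:330,210:360],None,fx=4,fy=4,interpolation=cv2.INTER_CUBIC))
print(proj(c,(.4775,.0292,.005)),proj(c,(.4775,.0292,.021)))
s=read=__import__("plant").read_camera("side")["img"];save("s10",cv2.resize(s[190:250,230:330],None,fx=6,fy=6,interpolation=cv2.INTER_CUBIC))
E
```

```text
t 4.88 pos [0.4793 0.029  0.0182] az 84.7 w 0.0234 F [ 0.4 -0.2  0.2] eta [ 0.0245  0.0273 -0.9993] tilt 2.1 j7 1.44
1 [[0.0013, -0.0011, 0.0041, -0.3]]
[277.48637812 254.4167813 ] [278.33763027 268.37383311]
```

View pics/w10.png

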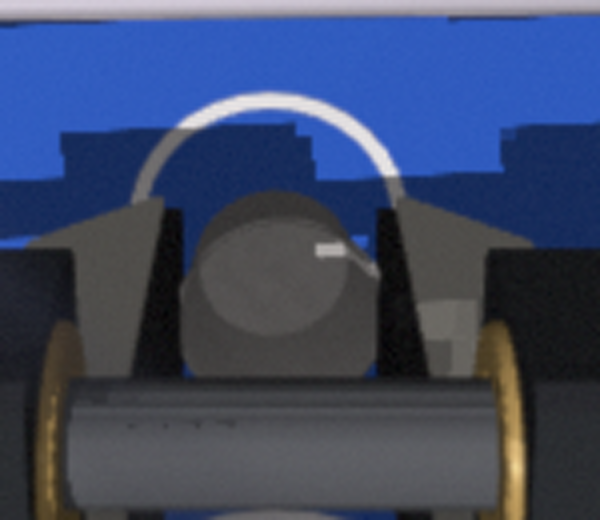

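View pics/s10.png

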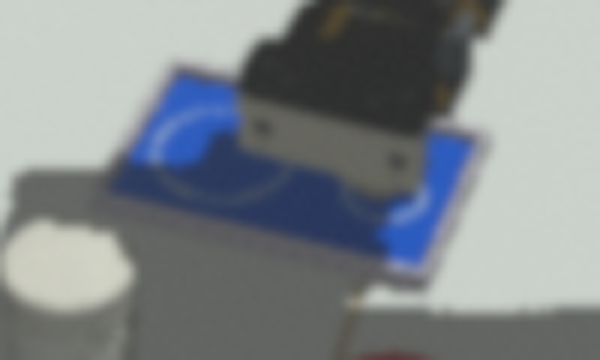

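```bash
python3 - <<'E'
from h import *
from go import state
import pickle;c=pickle.load(open("last.pkl","rb"))
o,M,az=state()
for h in (.003,.005,.008,.011): print(h,(back(c,(280.2,248),o["ee_pos"][2]+h)-M[:,0]*.0125).round(4), np.round([proj(c,o["ee_pos"]+M@np.array([0.,a,-h]))[0] for a in (-.0125,.0125)],1))
E
```

```text
0.003 [0.4793 0.0299 0.0218] [252.  304.5]
0.005 [0.4785 0.0299 0.0238] [251.7 304.7]
0.008 [0.4772 0.0299 0.0268] [251.2 305.2]
0.011 [0.4759 0.0299 0.0298] [250.7 305.7]
```

Request:
{"op": "drive_tool", "data": {
  "rows": [
    [0.0008, -0.0008, 0.0045, 0]
  ]
}}

```text
time_s: 5.02
ee_pos: [0.4798, 0.0286, 0.0149]
ee_rot: [0.047, 0.999, 0.014, 0.013]
wrist_force: [0.4, 0.6, 6.0]
grip_width: 0.0231
```

```bash
for i in 1 2 3 4; do python3 wl.py w11; done;python3 go.py .4780 .0282 .014 85 .01; python3 - <<'E'
from h import *
import pickle;c=pickle.load(open("last.pkl","rb"));im=c["img"]
save("w11",cv2.resize(im[200:330,210:360],None,fx=4,fy=4,interpolation=cv2.INTER_CUBIC))
E
```

```text
t 5.22 pos [0.4796 0.0283 0.0144] az 84.7 w 0.0232 F [ 1.6 -0.6  4.2] eta [ 0.0267  0.0274 -0.9993] tilt 2.19 j7 1.45
1 [[0.0016, -0.0002, 0.0004, -0.3]]
```

View pics/w11.png

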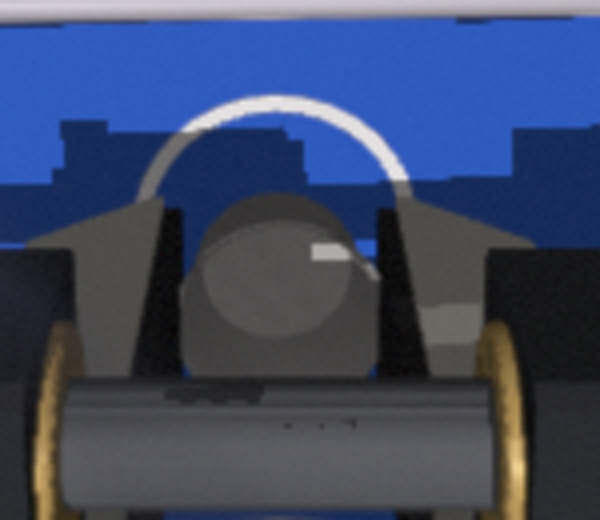

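```bash
python3 - <<'E'
from h import *
from go import state
import pickle;c=pickle.load(open("last.pkl","rb"))
o,M,az=state()
print((back(c,(280.2,248.3),.021)-M[:,0]*.0125).round(4))
r=back(c,(210+277/4,200+97/4),.005);print("ring",(r-M[:,0]*.0185).round(4))
E
```

```text
[0.4789 0.0291 0.0213]
ring [0.4789 0.0291 0.0054]
```

Request:
{"op": "drive_tool", "data": {
  "rows": [
    [0, 0, 0, 0]
  ],
  "fingers": 0.5
}}

```text
time_s: 5.3
ee_pos: [0.4797, 0.0283, 0.0147]
ee_rot: [0.047, 0.999, 0.014, 0.013]
wrist_force: [-0.4, 0.1, -0.4]
grip_width: 0.0262
```

```bash
for i in 1 2 3 4 5; do python3 wl.py w12; done;python3 go.py .479 .028 .08 85 .03
```

```text
t 5.55 pos [0.4792 0.0284 0.0143] az 84.7 w 0.0441 F [-1.1  0.3  0.1] eta [ 0.0259  0.0274 -0.9993] tilt 2.16 j7 1.45
3 [[-0.0005, 0.0005, -0.0219, -0.1], [-0.0005, 0.0005, -0.0219, -0.1], [-0.0005, 0.0005, -0.0219, -0.1]]
```

View pics/w12.png

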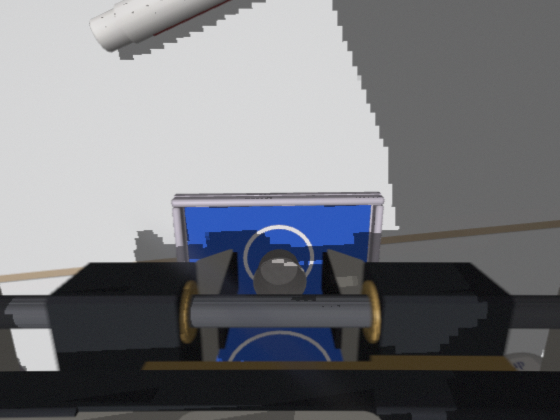

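Request:
{"op": "drive_tool", "data": {
  "rows": [
    [0, 0, -0.022, 0],
    [0, 0, -0.028, 0],
    [0, 0, -0.03, 0],
    [0, 0, -0.022, 0]
  ]
}}

```text
time_s: 5.88
ee_pos: [0.4716, 0.0252, 0.1145]
ee_rot: [0.046, 0.999, 0.013, 0.006]
wrist_force: [0.3, 0.1, -0.7]
grip_width: 0.0457
```

```bash
python3 wl.py w13; python3 wl.py w13; python3 go.py .45 .2 .13 50; python3 go.py .45 .2 .13 20
```

```text
t 5.98 pos [0.4737 0.0255 0.116 ] az 84.7 w 0.0461 F [0.5 0.1 0. ] eta [ 0.018   0.0264 -0.9995] tilt 1.83 j7 1.41
5 [[0.0079, 0.0344, -0.002, 6.9], [0.012, 0.0332, -0.002, 6.9], [0.0159, 0.0315, -0.002, 6.9], [0.0196, 0.0293, -0.002, 6.9], [0.023, 0.0267, -0.002, 6.9]]
t 5.98 pos [0.4737 0.0255 0.116 ] az 84.7 w 0.0461 F [0.5 0.1 0. ] eta [ 0.018   0.0264 -0.9995] tilt 1.83 j7 1.41
10 [[0.004, 0.0172, -0.001, 6.5], [0.0059, 0.0166, -0.001, 6.5], [0.0077, 0.0159, -0.001, 6.5], [0.0094, 0.0149, -0.001, 6.5], [0.0111, 0.0137, -0.001, 6.5], [0.0125, 0.0124, -0.001, 6.5], [0.0139, 0.0109, -0.001, 6.5], [0.015, 0.0093, -0.001, 6.5]]
```

View pics/w13.png

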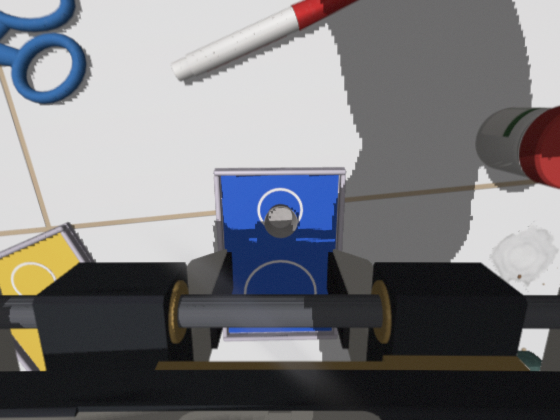

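```bash
python3 - <<'E'
from h import *
import pickle;c=pickle.load(open("last.pkl","rb"));im=c["img"]
save("w14",cv2.resize(im[175:250,240:320],None,fx=7,fy=7,interpolation=cv2.INTER_CUBIC))
E
```

```text
(no output)
```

View pics/w14.png

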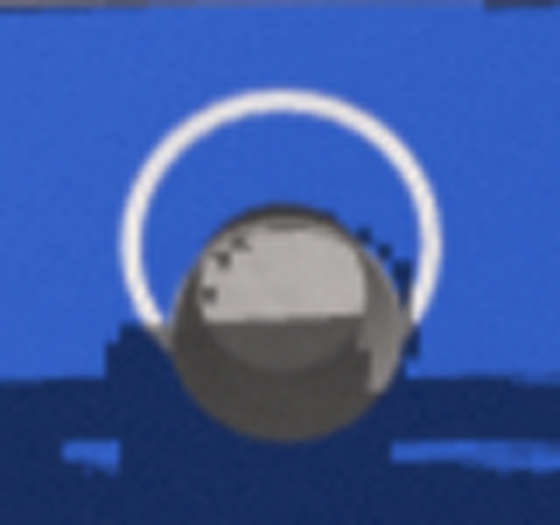

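```bash
python3 - <<'E'
from h import *
import pickle;c=pickle.load(open("last.pkl","rb"));im=c["img"]
px=lambda u,v:(240+u/7-.43,175+v/7-.43)
print("ring L,R,top",[back(c,px(*p),.005).round(4) for p in ((120,245),(441,245),(281,90))])
print("cruc",[back(c,px(*p),.021).round(4) for p in ((291,322),(172,322),(410,322),(291,203),(291,442))])
E
```

```text
ring L,R,top [array([0.4763, 0.0109, 0.005 ]), array([0.48  , 0.0471, 0.005 ]), array([0.4602, 0.0307, 0.005 ])]
cruc [array([0.482 , 0.0293, 0.021 ]), array([0.4807, 0.0166, 0.021 ]), array([0.4834, 0.0421, 0.021 ]), array([0.4688, 0.0305, 0.021 ]), array([0.4958, 0.028 , 0.021 ])]
```

```bash
python3 - <<'E'
from h import *
from plant import read_camera
import pickle;c=pickle.load(open("last.pkl","rb"));im=c["img"]
px=lambda u,v:(240+u/7-.43,175+v/7-.43)
f=back(c,px(291,203),.005);print(f,f[0]+.01)
for cx in (.478,.480,.482):
  # draw predicted outline: rim & foot circle
  P=[]
  for r,z in((.0125,.021),(.010,.005)):
    a=np.linspace(0,2*np.pi,100);q=np.array([proj(c,(cx+r*np.cos(t),.0293+r*np.sin(t),z)) for t in a]);q=(q-[240-.43,175-.43])*7
    P.append((q[:,0].min().round(),q[:,0].max().round(),q[:,1].min().round(),q[:,1].max().round()))
  print(cx,P)
E
```

```text
[0.473362   0.03063196 0.005     ] 0.48336199952418996
0.478 [(np.float64(171.0), np.float64(404.0), np.float64(174.0), np.float64(396.0)), (np.float64(195.0), np.float64(371.0), np.float64(158.0), np.float64(327.0))]
0.48 [(np.float64(173.0), np.float64(405.0), np.float64(192.0), np.float64(413.0)), (np.float64(197.0), np.float64(373.0), np.float64(175.0), np.float64(343.0))]
0.482 [(np.float64(175.0), np.float64(407.0), np.float64(210.0), np.float64(430.0)), (np.float64(198.0), np.float64(374.0), np.float64(192.0), np.float64(360.0))]
```

```bash
python3 go.py .4833 .0284 .035 85 .03
```

```text
t 5.98 pos [0.4737 0.0255 0.116 ] az 84.7 w 0.0461 F [0.5 0.1 0. ] eta [ 0.018   0.0264 -0.9995] tilt 1.83 j7 1.41
3 [[-0.0027, 0.0005, 0.0271, -0.1], [-0.0027, 0.0005, 0.0271, -0.1], [-0.0027, 0.0005, 0.0271, -0.1]]
```

Request:
{"op": "drive_tool", "data": {
  "rows": [
    [-0.0027, 0.0005, 0.027, 0],
    [-0.0027, 0.0005, 0.027, 0],
    [-0.0027, 0.0005, 0.027, 0]
  ]
}}

```text
time_s: 6.23
ee_pos: [0.4883, 0.0294, 0.0385]
ee_rot: [0.046, 0.999, 0.015, 0.015]
wrist_force: [-0.1, 0.0, -0.7]
grip_width: 0.0455
```

```bash
python3 wl.py w15; python3 wl.py w15; python3 go.py .4833 .0284 .013 85 .012
```

```text
t 6.33 pos [0.485  0.0291 0.0356] az 84.7 w 0.0456 F [-1.3 -1.2  0.5] eta [ 0.0228  0.0276 -0.9994] tilt 2.05 j7 1.44
2 [[0.0011, -0.0007, 0.0113, -0.1], [0.0011, -0.0007, 0.0113, -0.1]]
```

View pics/w15.png

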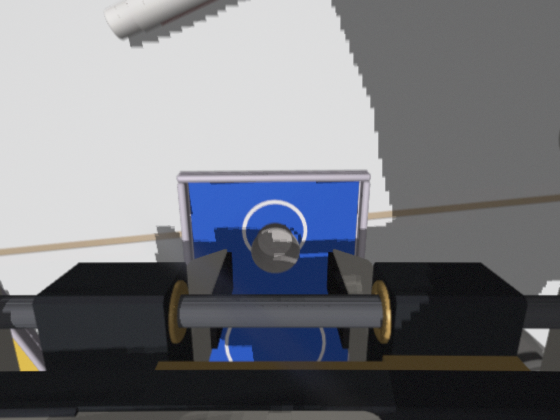

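```bash
cat > cru.py <<'E'
# usage: cru.py zbase u0 v0 u1 v1 : fit crucible silhouette box (left,top,right,bottom px) -> centre
import sys
from h import *
import pickle
def fit(c,zb,box):
    a=np.linspace(0,2*np.pi,120)
    def f(X):
        q=np.array([proj(c,(X[0]+r*np.cos(t),X[1]+r*np.sin(t),zb+z)) for r,z in((.0125,.016),(.010,0.)) for t in a])
        return [q[:,0].min()-box[0],q[:,1].min()-box[1],q[:,0].max()-box[2],q[:,1].max()-box[3]]
    x0=back(c,((box[0]+box[2])/2,(box[1]+box[3])/2),zb+.01)[:2]
    r=least_squares(f,x0);return r.x.round(4),np.round(r.fun,1)
if __name__=="__main__":
    c=pickle.load(open("last.pkl","rb"));a=[float(v) for v in sys.argv[1:]];print(fit(c,a[0],a[1:]))
E
python3 - <<'E'
from h import *
import pickle;c=pickle.load(open("last.pkl","rb"));save("w16",cv2.resize(c["img"][190:290,230:330],None,fx=6,fy=6,interpolation=cv2.INTER_CUBIC))
E
```

```text
(no output)
```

View pics/w16.png

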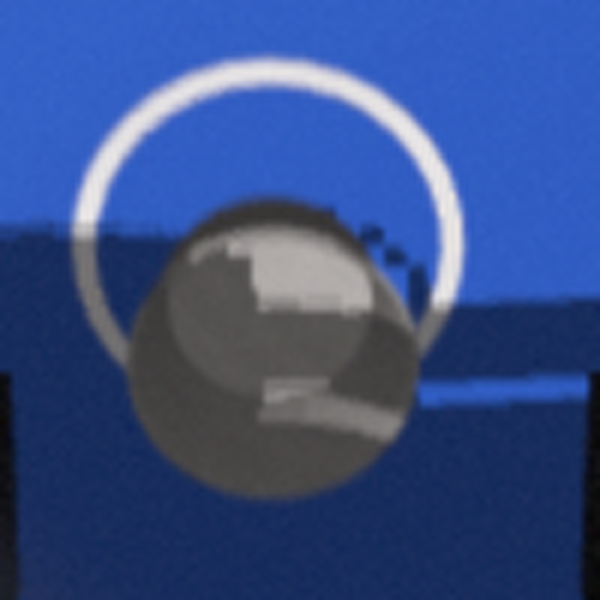

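```bash
python3 - <<'E'
from h import *;from cru import fit
import pickle;c=pickle.load(open("last.pkl","rb"))
p=lambda u,v:(230+u/6-.42,190+v/6-.42)
print(fit(c,.005,(*p(127,197),*p(420,500))))
def rf(X):
    a=np.linspace(0,2*np.pi,120);q=np.array([proj(c,(X[0]+.018*np.cos(t),X[1]+.018*np.sin(t),.005)) for t in a])
    b=(*p(72,57),*p(465,0));return [q[:,0].min()-b[0],q[:,1].min()-b[1],q[:,0].max()-b[2]]
r=least_squares(rf,[.478,.029]);print(r.x,r.fun)
E
```

```text
(array([0.4825, 0.0285]), array([ 0.3,  0.1, -0.3, -0.1]))
[0.47705582 0.02887268] [ 0.3879256  -0.02148433 -0.39278993]
```

Request:
{"op": "drive_tool", "data": {
  "rows": [
    [0.0015, -0.0005, 0.0115, 0],
    [0.0015, -0.0005, 0.012, 0]
  ]
}}

```text
time_s: 6.5
ee_pos: [0.4825, 0.0289, 0.0127]
ee_rot: [0.046, 0.999, 0.014, 0.01]
wrist_force: [-0.5, 0.3, -0.3]
grip_width: 0.0456
```

```bash
python3 wl.py w17; python3 wl.py w17; python3 go.py .4825 .0284 .013 85 .012
```

```text
t 6.6 pos [0.4816 0.0288 0.0121] az 84.7 w 0.046 F [ 0.4 -0.5  0.2] eta [ 0.02    0.0273 -0.9994] tilt 1.94 j7 1.45
1 [[-0.001, -0.0003, -0.0009, -0.3]]
```

Close, using camera time to settle.

Request:
{"op": "drive_tool", "data": {
  "rows": [
    [0, 0, 0, 0]
  ],
  "fingers": 1,
  "newtons": 6
}}

```text
time_s: 6.68
ee_pos: [0.4815, 0.0287, 0.0127]
ee_rot: [0.046, 0.999, 0.014, 0.009]
wrist_force: [0.3, 0.9, 0.3]
grip_width: 0.0425
```

```bash
for i in 1 2 3 4 5 6 7; do python3 wl.py w18; done; python3 go.py .4771 .0288 .014 85 .012;python3 - <<'E'
from h import *
import pickle;c=pickle.load(open("last.pkl","rb"));save("w18",cv2.resize(c["img"][190:320,210:350],None,fx=4,fy=4,interpolation=cv2.INTER_CUBIC))
E
```

```text
t 7.03 pos [0.4821 0.0288 0.0127] az 84.7 w 0.0231 F [-0.3 -0.6  4.3] eta [ 0.0213  0.0274 -0.9994] tilt 1.99 j7 1.45
1 [[0.005, -0.0005, -0.0014, -0.3]]
```

View pics/w18.png

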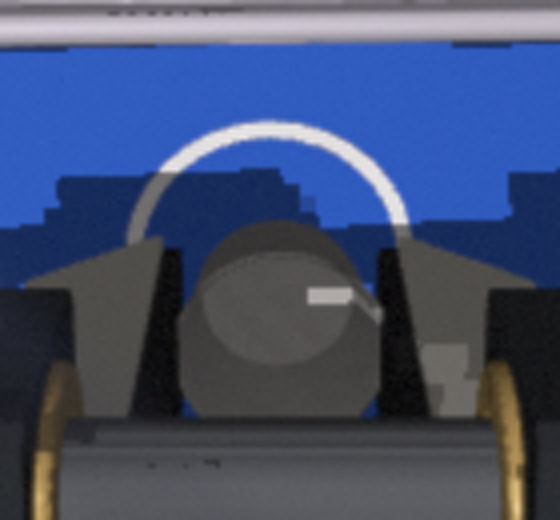

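Request:
{"op": "drive_tool", "data": {
  "rows": [
    [0.0012, -0.0004, -0.003, 0],
    [0.003, -0.0004, 0, 0],
    [0.0012, -0.0002, 0.0015, 0]
  ]
}}

```text
time_s: 7.28
ee_pos: [0.4769, 0.0283, 0.0151]
ee_rot: [0.046, 0.999, 0.014, 0.011]
wrist_force: [-0.1, 0.4, 0.1]
grip_width: 0.0233
```

```bash
for i in 1 2 3; do python3 wl.py w19; done; python3 go.py .4771 .0279 .013 85 .012;python3 - <<'E'
from h import *
import pickle;c=pickle.load(open("last.pkl","rb"));save("w19",cv2.resize(c["img"][190:320,210:350],None,fx=4,fy=4,interpolation=cv2.INTER_CUBIC))
E
```

```text
t 7.43 pos [0.477  0.0284 0.0147] az 84.7 w 0.0238 F [0.1 0.  0.3] eta [ 0.0222  0.0276 -0.9994] tilt 2.03 j7 1.45
1 [[-0.0001, -0.0005, 0.0017, -0.3]]
```

View pics/w19.png

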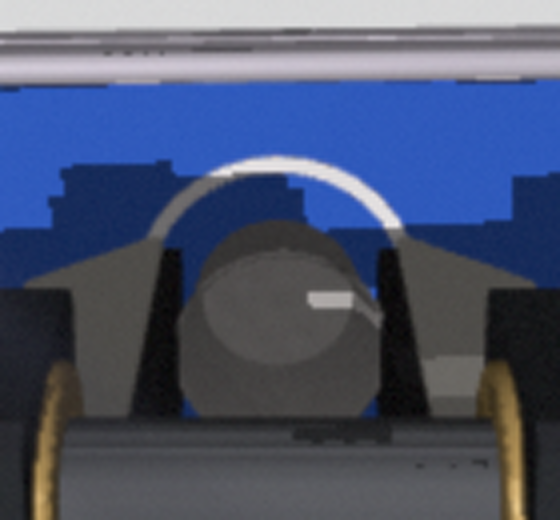

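Request:
{"op": "drive_tool", "data": {
  "rows": [
    [0, -0.0003, 0.002, 0]
  ]
}}

```text
time_s: 7.52
ee_pos: [0.4772, 0.0282, 0.0128]
ee_rot: [0.046, 0.999, 0.014, 0.011]
wrist_force: [0.5, 0.3, 1.8]
grip_width: 0.0234
```

Request:
{"op": "drive_tool", "data": {
  "rows": [
    [0, 0, 0, 0]
  ],
  "fingers": 0.5
}}

```text
time_s: 7.6
ee_pos: [0.4772, 0.0282, 0.0126]
ee_rot: [0.046, 0.999, 0.014, 0.011]
wrist_force: [-1.0, 0.3, -0.1]
grip_width: 0.0268
```

```bash
for i in 1 2 3 4 5; do python3 wl.py w20; done; python3 go.py .4771 .0279 .1 85 .03
```

```text
t 7.85 pos [0.4772 0.0282 0.0128] az 84.7 w 0.0442 F [ 0.1  0.2 -1. ] eta [ 0.0225  0.0277 -0.9994] tilt 2.04 j7 1.45
3 [[-0.0006, 0.0008, -0.0291, -0.1], [-0.0006, 0.0008, -0.0291, -0.1], [-0.0006, 0.0008, -0.0291, -0.1]]
```

Request:
{"op": "drive_tool", "data": {
  "rows": [
    [0, 0, -0.02, 0],
    [0, 0, -0.028, 0],
    [0, 0, -0.03, 0],
    [0, 0, -0.022, 0]
  ]
}}

```text
time_s: 8.18
ee_pos: [0.471, 0.0248, 0.1114]
ee_rot: [0.046, 0.999, 0.013, 0.005]
wrist_force: [0.2, 1.2, -0.2]
grip_width: 0.0458
```

```bash
python3 wl.py w21; python3 wl.py w21; python3 - <<'E'
from h import *
import pickle;c=pickle.load(open("last.pkl","rb"));save("w21",cv2.resize(c["img"][175:265,235:335],None,fx=6,fy=6,interpolation=cv2.INTER_CUBIC))
E
python3 go.py .45 .2 .13 50
```

```text
t 8.28 pos [0.4731 0.025  0.1129] az 84.7 w 0.046 F [0.8 1.3 0. ] eta [ 0.0167  0.0266 -0.9995] tilt 1.8 j7 1.42
5 [[0.0078, 0.0345, -0.0026, 6.9], [0.0119, 0.0333, -0.0026, 6.9], [0.0159, 0.0316, -0.0026, 6.9], [0.0196, 0.0295, -0.0026, 6.9], [0.023, 0.0269, -0.0026, 6.9]]
```

View pics/w21.png

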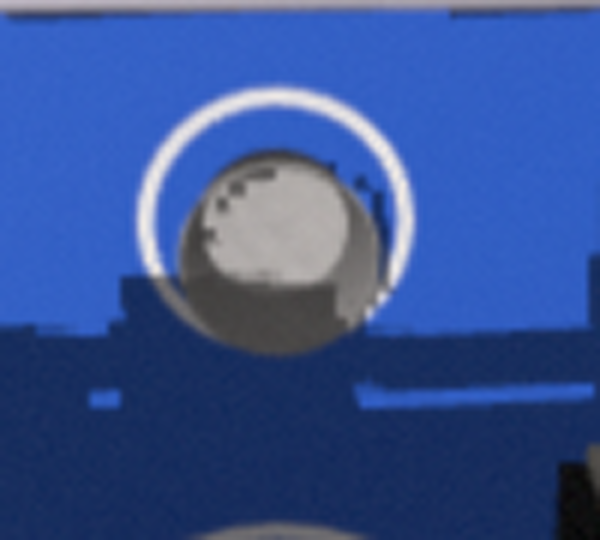

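```bash
cat >> cru.py <<'E'
def ring(c,zb,L,T,Rr,r=.018):
    a=np.linspace(0,2*np.pi,120)
    def f(X):
        q=np.array([proj(c,(X[0]+r*np.cos(t),X[1]+r*np.sin(t),zb)) for t in a]);return [q[:,0].min()-L,q[:,1].min()-T,q[:,0].max()-Rr]
    s=least_squares(f,back(c,((L+Rr)/2,T+10),zb)[:2]);return s.x.round(4),s.fun.round(1)
E
python3 - <<'E'
from cru import *
c=pickle.load(open("last.pkl","rb"))
p=lambda u,v:(235+u/6-.42,175+v/6-.42)
print(fit(c,.005,(*p(178,150),*p(382,356))),ring(c,.005,*p(137,85),p(414,0)[0]))
E
```

```text
(array([0.4785, 0.0291]), array([ 0.2, -0. , -0.2,  0. ])) (array([0.4779, 0.0291]), array([ 0.2, -0. , -0.2]))
```

Request:
{"op": "drive_tool", "data": {
  "rows": [
    [0.0078, 0.0345, -0.0026, 6.9],
    [0.0119, 0.0333, -0.0026, 6.9],
    [0.0159, 0.0316, -0.0026, 6.9],
    [0.0196, 0.0295, -0.0026, 6.9],
    [0.023, 0.0269, -0.0026, 6.9]
  ]
}}

```text
time_s: 8.7
ee_pos: [0.4514, 0.1891, 0.1286]
ee_rot: [0.342, 0.939, 0.014, 0.005]
wrist_force: [1.5, 0.4, -0.5]
grip_width: 0.0458
```

```bash
python3 wl.py w22; python3 go.py .545 .283 .12 20
```

```text
t 8.75 pos [0.45   0.1982 0.1291] az 49.5 w 0.046 F [-0.2  6.7  0.3] eta [ 0.019   0.0273 -0.9994] tilt 1.91 j7 0.47
5 [[-0.0035, 0.0252, 0.0026, 5.9], [-0.0009, 0.0254, 0.0026, 5.9], [0.0018, 0.0253, 0.0026, 5.9], [0.0044, 0.025, 0.0026, 5.9], [0.0069, 0.0244, 0.0026, 5.9]]
```

Request:
{"op": "drive_tool", "data": {
  "rows": [
    [-0.0035, 0.0252, 0.0026, 5.9],
    [-0.0009, 0.0254, 0.0026, 5.9],
    [0.0018, 0.0253, 0.0026, 5.9],
    [0.0044, 0.025, 0.0026, 5.9],
    [0.0069, 0.0244, 0.0026, 5.9]
  ]
}}

```text
time_s: 9.17
ee_pos: [0.541, 0.2882, 0.116]
ee_rot: [0.577, 0.817, 0.014, -0.002]
wrist_force: [-0.4, 0.9, 0.8]
grip_width: 0.046
```

```bash
python3 wl.py w23; python3 wl.py w23; python3 go.py .545 .283 .05 20
```

```text
t 9.27 pos [0.5423 0.2905 0.1155] az 19.7 w 0.0459 F [ 0.1  0.3 -1.1] eta [ 0.014   0.0261 -0.9996] tilt 1.7 j7 -0.01
2 [[-0.0046, -0.0007, 0.0326, -0.2], [-0.0046, -0.0007, 0.0326, -0.2]]
```

View pics/w23.png

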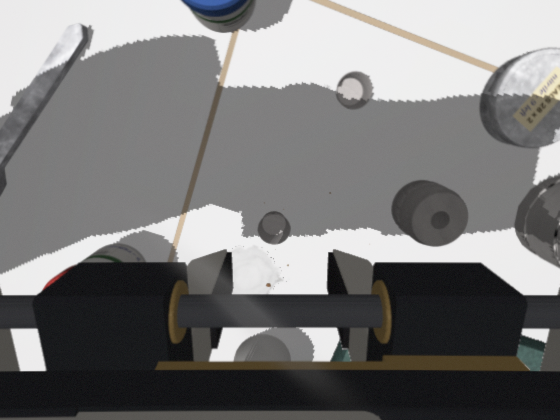

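```bash
python3 - <<'E'
from h import *
import pickle;c=pickle.load(open("last.pkl","rb"));
a=cv2.resize(c["img"][200:260,240:310],None,fx=6,fy=6,interpolation=cv2.INTER_CUBIC)
b=cv2.resize(c["img"][60:120,320:390],None,fx=6,fy=6,interpolation=cv2.INTER_CUBIC)
save("w24",cv2.vconcat([a,b])[:720])
E
```

```text
(no output)
```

View pics/w24.png

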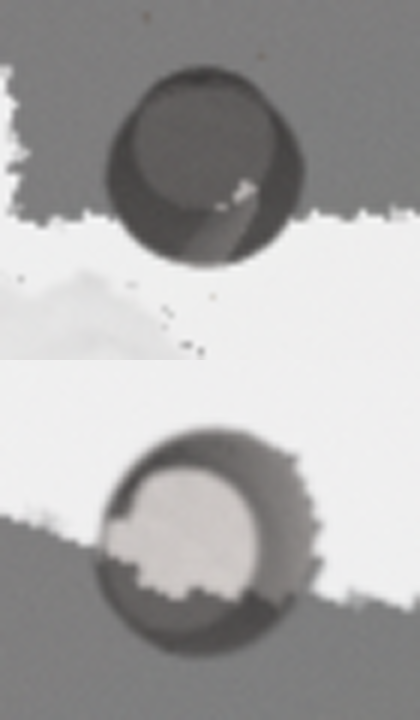

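```bash
python3 - <<'E'
from cru import *
c=pickle.load(open("last.pkl","rb"))
p=lambda u,v:(240+u/6-.42,200+v/6-.42)
q=lambda u,v:(320+u/6-.42,60+(v-360)/6-.42)
print(fit(c,0,(*p(106,67),*p(305,267))),fit(c,0,(*q(96,427),*q(322,658))))
E
```

```text
(array([0.5465, 0.2819]), array([ 0.2, -0. , -0.2,  0. ])) (array([0.5669, 0.3953]), array([ 0.6,  0.2, -0.6, -0.2]))
```

```bash
python3 go.py .5465 .2819 .035 20 .03
```

```text
t 9.27 pos [0.5423 0.2905 0.1155] az 19.7 w 0.0459 F [ 0.1  0.3 -1.1] eta [ 0.014   0.0261 -0.9996] tilt 1.7 j7 -0.01
3 [[-0.0037, -0.0003, 0.0268, -0.1], [-0.0037, -0.0003, 0.0268, -0.1], [-0.0037, -0.0003, 0.0268, -0.1]]
```

Request:
{"op": "drive_tool", "data": {
  "rows": [
    [-0.0037, -0.0003, 0.0268, 0],
    [-0.0037, -0.0003, 0.0268, 0],
    [-0.0037, -0.0003, 0.0268, 0]
  ]
}}

```text
time_s: 9.52
ee_pos: [0.5499, 0.2842, 0.0357]
ee_rot: [0.573, 0.82, 0.019, 0.0]
wrist_force: [0.7, -0.3, 0.4]
grip_width: 0.0458
```

```bash
python3 wl.py w25; python3 wl.py w25; python3 go.py .5465 .2819 .004 20 .016
```

```text
t 9.62 pos [0.5465 0.2816 0.0323] az 20.0 w 0.0463 F [-1.3 -0.2  0.3] eta [ 0.0138  0.0251 -0.9996] tilt 1.64 j7 0.05
2 [[-0.0001, -0.0003, 0.0141, 0.0], [-0.0001, -0.0003, 0.0141, 0.0]]
```

Request:
{"op": "drive_tool", "data": {
  "rows": [
    [0, 0, 0.0142, 0],
    [0, 0, 0.0142, 0]
  ]
}}

```text
time_s: 9.78
ee_pos: [0.5479, 0.2819, 0.0057]
ee_rot: [0.573, 0.82, 0.015, -0.001]
wrist_force: [-0.6, 0.1, 0.4]
grip_width: 0.0458
```

```bash
python3 wl.py w26; python3 wl.py w26; python3 go.py .5465 .2819 .004 20 .016
```

```text
t 9.88 pos [0.5472 0.2817 0.0046] az 20.1 w 0.0459 F [-0.3  0.7 -0. ] eta [ 0.0137  0.025  -0.9996] tilt 1.63 j7 0.07
1 [[0.0004, -0.0006, 0.0006, 0.1]]
```

View pics/w26.png

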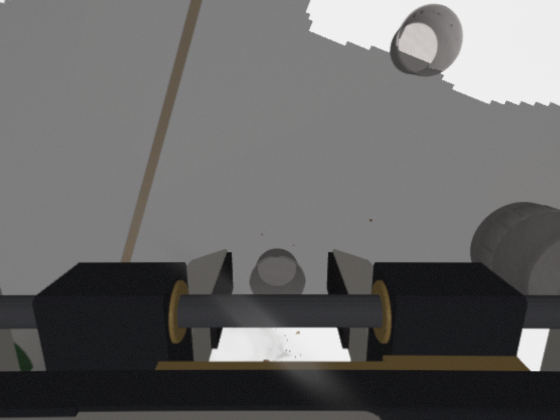

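Crucible between the pads at (278,280). Close.

Request:
{"op": "drive_tool", "data": {
  "rows": [
    [0, 0, 0.0005, 0]
  ],
  "fingers": 1,
  "newtons": 8
}}

```text
time_s: 9.97
ee_pos: [0.5475, 0.2819, 0.0048]
ee_rot: [0.573, 0.82, 0.014, -0.001]
wrist_force: [-0.1, 0.0, 0.3]
grip_width: 0.0426
```

```bash
for i in 1 2 3 4 5 6 7 8; do python3 wl.py w27; done; python3 go.py .54 .28 .12 20 .03
```

```text
t 10.37 pos [0.5477 0.2821 0.0049] az 20.1 w 0.0233 F [-1.   0.2  5.7] eta [ 0.0148  0.0258 -0.9996] tilt 1.7 j7 0.07
4 [[0.0007, -0.0013, -0.0288, 0.0], [0.0007, -0.0013, -0.0288, 0.0], [0.0007, -0.0013, -0.0288, 0.0], [0.0007, -0.0013, -0.0288, 0.0]]
```

Request:
{"op": "drive_tool", "data": {
  "rows": [
    [0, 0, -0.025, 0],
    [0, 0, -0.03, 0],
    [0, 0, -0.03, 0],
    [0, 0, -0.03, 0]
  ]
}}

```text
time_s: 10.7
ee_pos: [0.5415, 0.2771, 0.1172]
ee_rot: [0.573, 0.82, 0.009, -0.004]
wrist_force: [0.5, 0.8, 0.3]
grip_width: 0.023
```

```bash
python3 wl.py w28; python3 go.py .42 .15 .15 20 .035
```

```text
t 10.75 pos [0.5446 0.2782 0.1234] az 20.1 w 0.0237 F [1.6 1.  3.9] eta [ 0.0106  0.0231 -0.9997] tilt 1.45 j7 0.01
6 [[-0.0129, -0.0268, -0.0051, 0.0], [-0.0129, -0.0268, -0.0051, 0.0], [-0.0129, -0.0268, -0.0051, 0.0], [-0.0129, -0.0268, -0.0051, 0.0], [-0.0129, -0.0267, -0.0051, 0.0], [-0.0129, -0.0267, -0.0051, 0.0]]
```

View pics/w28.png

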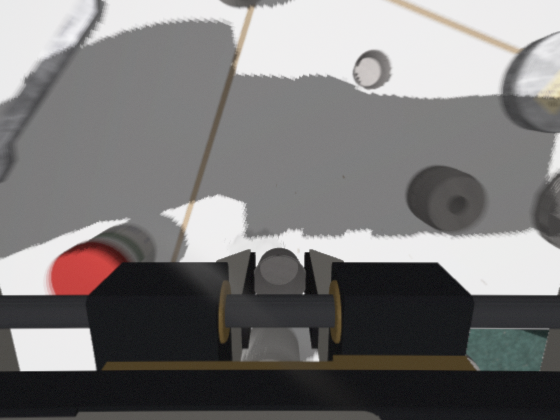

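Request:
{"op": "drive_tool", "data": {
  "rows": [
    [-0.0129, -0.0268, -0.0051, 0],
    [-0.0129, -0.0268, -0.0051, 0],
    [-0.0129, -0.0268, -0.0051, 0],
    [-0.0129, -0.0268, -0.0051, 0],
    [-0.0129, -0.0268, -0.0051, 0],
    [-0.0129, -0.0268, -0.0051, 0]
  ]
}}

```text
time_s: 11.25
ee_pos: [0.4209, 0.1511, 0.1523]
ee_rot: [0.57, 0.821, 0.018, 0.0]
wrist_force: [0.6, -0.9, 0.6]
grip_width: 0.0233
```

```bash
python3 go.py .44 -.33 .12 -99 
```

```text
t 11.25 pos [0.4209 0.1511 0.1523] az 20.4 w 0.0233 F [ 0.6 -0.9  0.6] eta [ 0.0214  0.03   -0.9993] tilt 2.11 j7 0.06
18 [[-0.0254, -0.0084, 0.001, 6.6], [-0.0262, -0.0054, 0.001, 6.6], [-0.0267, -0.0023, 0.001, 6.6], [-0.0268, 0.0008, 0.001, 6.6], [-0.0265, 0.0039, 0.001, 6.6], [-0.0259, 0.0069, 0.001, 6.6], [-0.0249, 0.0099, 0.001, 6.6], [-0.0236, 0.0127, 0.001, 6.6]]
```

Request:
{"op": "drive_tool", "data": {
  "rows": [
    [-0.0254, -0.0084, 0.001, 6.6],
    [-0.0262, -0.0054, 0.001, 6.6],
    [-0.0267, -0.0023, 0.001, 6.6],
    [-0.0268, 0.0008, 0.001, 6.6],
    [-0.0265, 0.0039, 0.001, 6.6],
    [-0.0259, 0.0069, 0.001, 6.6],
    [-0.0249, 0.0099, 0.001, 6.6],
    [-0.0236, 0.0127, 0.001, 6.6]
  ]
}}

```text
time_s: 11.92
ee_pos: [0.4217, -0.07, 0.1389]
ee_rot: [0.883, 0.468, 0.02, -0.01]
wrist_force: [1.3, -0.5, 0.4]
grip_width: 0.0235
```

```bash
python3 go.py .455 -.33 .12 -99 
```

```text
t 11.92 pos [ 0.4217 -0.07    0.1389] az -34.1 w 0.0235 F [ 1.3 -0.5  0.4] eta [ 0.0247  0.0367 -0.999 ] tilt 2.54 j7 -0.22
10 [[-0.0197, 0.0174, 0.001, 6.5], [-0.0176, 0.0195, 0.001, 6.5], [-0.0153, 0.0213, 0.001, 6.5], [-0.0128, 0.0229, 0.001, 6.5], [-0.0101, 0.0242, 0.001, 6.5], [-0.0073, 0.0252, 0.001, 6.5], [-0.0044, 0.0259, 0.001, 6.5], [-0.0015, 0.0262, 0.001, 6.5]]
```

Request:
{"op": "drive_tool", "data": {
  "rows": [
    [-0.0197, 0.0174, 0.001, 6.5],
    [-0.0176, 0.0195, 0.001, 6.5],
    [-0.0153, 0.0213, 0.001, 6.5],
    [-0.0128, 0.0229, 0.001, 6.5],
    [-0.0101, 0.0242, 0.001, 6.5],
    [-0.0073, 0.0252, 0.001, 6.5],
    [-0.0044, 0.0259, 0.001, 6.5],
    [-0.0015, 0.0262, 0.001, 6.5]
  ]
}}

```text
time_s: 12.58
ee_pos: [0.4438, -0.2887, 0.1238]
ee_rot: [1.0, 0.011, 0.015, -0.019]
wrist_force: [0.8, 0.4, 0.3]
grip_width: 0.0235
```

```bash
python3 go.py .483 -.363 .08 -99 
```

```text
t 12.58 pos [ 0.4438 -0.2887  0.1238] az -88.7 w 0.0235 F [0.8 0.4 0.3] eta [ 0.0299  0.0378 -0.9988] tilt 2.76 j7 -0.48
3 [[0.0121, 0.0256, 0.014, 3.4], [0.0136, 0.0248, 0.014, 3.4], [0.015, 0.024, 0.014, 3.4]]
```

Request:
{"op": "drive_tool", "data": {
  "rows": [
    [0.0121, 0.0256, 0.014, 3.4],
    [0.0136, 0.0248, 0.014, 3.4],
    [0.015, 0.024, 0.014, 3.4]
  ]
}}

```text
time_s: 12.83
ee_pos: [0.4832, -0.3688, 0.0808]
ee_rot: [0.996, -0.085, 0.015, -0.02]
wrist_force: [0.4, 0.0, 0.7]
grip_width: 0.0232
```

```bash
python3 wl.py w29;python3 wl.py w29; python3 go.py .4855 -.363 .04 -99
```

```text
t 12.93 pos [ 0.4827 -0.3707  0.0789] az -99.8 w 0.0236 F [-0.   1.1  0.9] eta [ 0.0309  0.0341 -0.9989] tilt 2.64 j7 -0.53
1 [[0.0005, -0.0065, 0.0392, -0.8]]
```

View pics/w29.png

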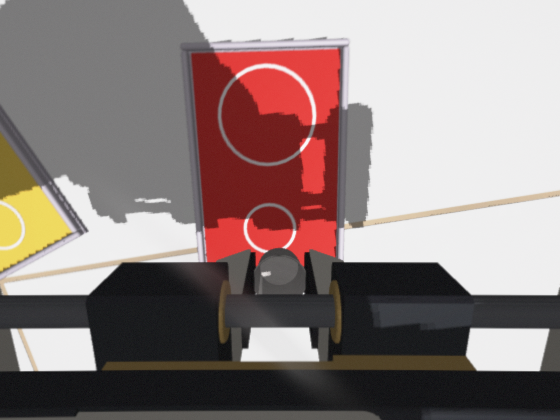

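```bash
python3 - <<'E'
from cru import *
c=pickle.load(open("last.pkl","rb"))
print(back(c,(270,228.7),.005),ring(c,.005,243.7,202.7,296.7),back(c,(267.5,115),.005))
E
```

```text
[ 0.48381819 -0.36266273  0.005     ] (array([ 0.4842, -0.3628]), array([ 0.4, -0. , -0.4])) [ 0.55832582 -0.37480189  0.005     ]
```

```bash
python3 go.py .4842 -.3618 .026 -99 .02
```

```text
t 12.93 pos [ 0.4827 -0.3707  0.0789] az -99.8 w 0.0236 F [-0.   1.1  0.9] eta [ 0.0309  0.0341 -0.9989] tilt 2.64 j7 -0.53
3 [[-0.0004, -0.0023, 0.0177, -0.3], [-0.0004, -0.0023, 0.0177, -0.3], [-0.0004, -0.0023, 0.0177, -0.3]]
```

Request:
{"op": "drive_tool", "data": {
  "rows": [
    [-0.0004, -0.0023, 0.0177, -0.3],
    [-0.0004, -0.0023, 0.0177, -0.3],
    [-0.0004, -0.0023, 0.0177, -0.3]
  ]
}}

```text
time_s: 13.18
ee_pos: [0.485, -0.3652, 0.0269]
ee_rot: [0.997, -0.078, 0.016, -0.016]
wrist_force: [-1.0, -0.0, 0.0]
grip_width: 0.0231
```

```bash
python3 wl.py w30;python3 wl.py w30; python3 go.py .4842 -.3618 .015 -99;python3 - <<'E'
from h import *
import pickle;c=pickle.load(open("last.pkl","rb"));save("w30",cv2.resize(c["img"][190:320,210:350],None,fx=4,fy=4,interpolation=cv2.INTER_CUBIC))
E
```

```text
t 13.28 pos [ 0.4838 -0.3627  0.025 ] az -98.9 w 0.0234 F [-1.4  0.4 -0.3] eta [ 0.0299  0.0335 -0.999 ] tilt 2.57 j7 -0.47
1 [[-0.0, -0.0006, 0.01, 0.1]]
```

View pics/w30.png

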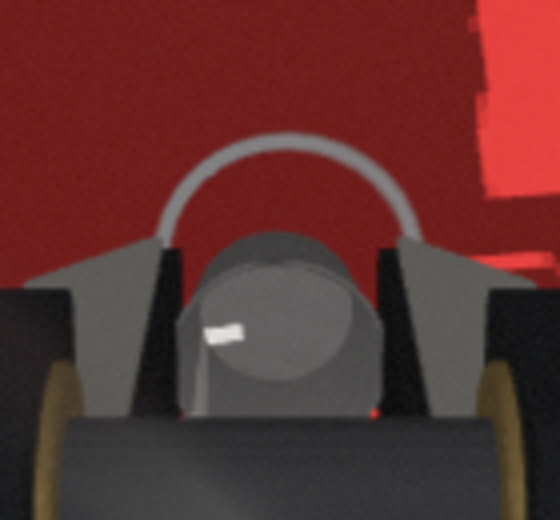

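```bash
python3 - <<'E'
from cru import *
from go import state
c=pickle.load(open("last.pkl","rb"));o,M,az=state()
u=210+(179+382)/8-.4
f=back(c,(u,247.7),o["ee_pos"][2]-.0049);tx=M[:,0].copy();tx[2]=0
print("foot ctr",f-tx*.010, "ring",ring(c,.005,210+157/4-.4,190+132/4-.4,210+420/4-.4), u)
E
```

```text
foot ctr [ 0.48427895 -0.36202713  0.02010366] ring (array([ 0.4845, -0.3625]), array([-0.6,  0. ,  0.6])) 279.725
```

```bash
python3 go.py .4840 -.3632 .0105 -98.9 .01
```

```text
t 13.28 pos [ 0.4838 -0.3627  0.025 ] az -98.9 w 0.0234 F [-1.4  0.4 -0.3] eta [ 0.0299  0.0335 -0.999 ] tilt 2.57 j7 -0.47
2 [[-0.0, 0.0005, 0.0072, 0.0], [-0.0, 0.0005, 0.0072, 0.0]]
```

Request:
{"op": "drive_tool", "data": {
  "rows": [
    [0, 0.0005, 0.0072, 0],
    [0, 0.0005, 0.0072, 0]
  ]
}}

```text
time_s: 13.45
ee_pos: [0.4848, -0.3634, 0.0122]
ee_rot: [0.997, -0.077, 0.015, -0.017]
wrist_force: [-0.5, 0.6, 0.2]
grip_width: 0.0231
```

```bash
python3 wl.py w31;python3 wl.py w31; python3 go.py .4840 -.3632 .0105 -98.9 .01;python3 - <<'E'
from h import *
import pickle;c=pickle.load(open("last.pkl","rb"));save("w31",cv2.resize(c["img"][190:320,210:350],None,fx=4,fy=4,interpolation=cv2.INTER_CUBIC))
E
```

```text
t 13.55 pos [ 0.4845 -0.3634  0.0117] az -98.9 w 0.023 F [-0.3 -0.   0.3] eta [ 0.0311  0.0328 -0.999 ] tilt 2.59 j7 -0.45
1 [[-0.0006, -0.0001, 0.0012, 0.0]]
```

View pics/w31.png

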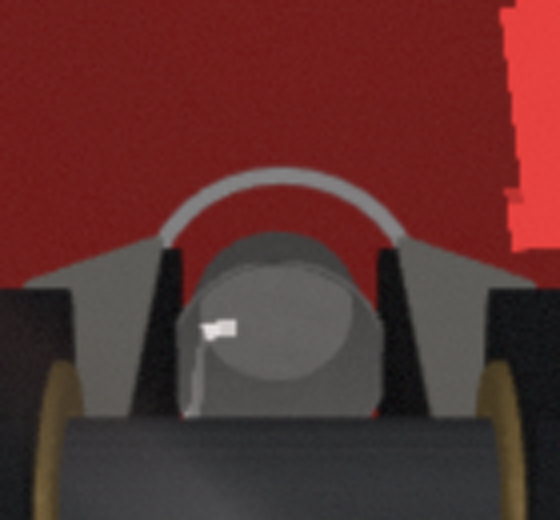

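Request:
{"op": "drive_tool", "data": {
  "rows": [
    [-0.0004, 0, 0.0018, 0]
  ]
}}

```text
time_s: 13.63
ee_pos: [0.4845, -0.3637, 0.0105]
ee_rot: [0.997, -0.077, 0.015, -0.017]
wrist_force: [0.8, 0.4, -0.2]
grip_width: 0.0228
```

Request:
{"op": "drive_tool", "data": {
  "rows": [
    [0, 0, 0, 0]
  ],
  "fingers": 0.5
}}

```text
time_s: 13.72
ee_pos: [0.4847, -0.3638, 0.0109]
ee_rot: [0.997, -0.077, 0.015, -0.017]
wrist_force: [0.7, 0.9, 0.1]
grip_width: 0.0266
```

```bash
for i in 1 2 3 4 5; do python3 wl.py w32; done; python3 go.py .484 -.3632 .1 -99 .03
```

```text
t 13.97 pos [ 0.4847 -0.3638  0.0109] az -98.9 w 0.0439 F [-0.1 -0.   0.9] eta [ 0.0324  0.032  -0.999 ] tilt 2.61 j7 -0.45
3 [[0.0005, -0.0013, -0.0297, 0.0], [0.0005, -0.0013, -0.0297, 0.0], [0.0005, -0.0013, -0.0297, 0.0]]
```

Request:
{"op": "drive_tool", "data": {
  "rows": [
    [0, 0, -0.02, 0],
    [0, 0, -0.028, 0],
    [0, 0, -0.03, 0],
    [0, 0, -0.022, 0]
  ]
}}

```text
time_s: 14.3
ee_pos: [0.4787, -0.3645, 0.1093]
ee_rot: [0.997, -0.078, 0.01, -0.02]
wrist_force: [1.0, -0.4, 0.2]
grip_width: 0.0457
```

```bash
python3 wl.py w33; python3 wl.py w33; python3 - <<'E'
from h import *
import pickle;c=pickle.load(open("last.pkl","rb"));save("w33",cv2.resize(c["img"][175:265,235:335],None,fx=6,fy=6,interpolation=cv2.INTER_CUBIC))
E
python3 go.py .43 -.1 .16 -20
```

```text
t 14.4 pos [ 0.48  -0.366  0.111] az -98.9 w 0.0462 F [ 0.  -0.6 -0.5] eta [ 0.028   0.0346 -0.999 ] tilt 2.55 j7 -0.55
12 [[-0.0075, -0.0214, -0.0034, -6.6], [-0.005, -0.0221, -0.0034, -6.6], [-0.0024, -0.0225, -0.0034, -6.6], [0.0002, -0.0227, -0.0034, -6.6], [0.0028, -0.0225, -0.0034, -6.6], [0.0053, -0.022, -0.0034, -6.6], [0.0078, -0.0213, -0.0034, -6.6], [0.0102, -0.0202, -0.0034, -6.6]]
```

View pics/w33.png

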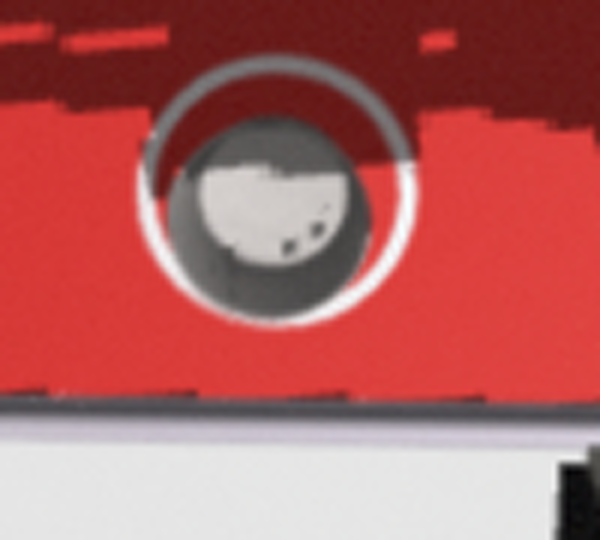

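```bash
python3 - <<'E'
from cru import *
c=pickle.load(open("last.pkl","rb"))
p=lambda u,v:(235+u/6-.42,175+v/6-.42)
print(fit(c,.005,(*p(167,114),*p(372,321))),ring(c,.005,*p(136,55),p(418,0)[0]))
E
```

```text
(array([ 0.4853, -0.3628]), array([ 0.1,  0.2, -0.1, -0.2])) (array([ 0.485 , -0.3631]), array([ 0.4, -0. , -0.4]))
```

Request:
{"op": "drive_tool", "data": {
  "rows": [
    [-0.0075, -0.0214, -0.0034, -6.6],
    [-0.005, -0.0221, -0.0034, -6.6],
    [-0.0024, -0.0225, -0.0034, -6.6],
    [0.0002, -0.0227, -0.0034, -6.6],
    [0.0028, -0.0225, -0.0034, -6.6],
    [0.0053, -0.022, -0.0034, -6.6],
    [0.0078, -0.0213, -0.0034, -6.6],
    [0.0102, -0.0202, -0.0034, -6.6]
  ]
}}

```text
time_s: 15.07
ee_pos: [0.4413, -0.1861, 0.1409]
ee_rot: [0.921, 0.39, 0.018, -0.008]
wrist_force: [-0.2, -0.4, 0.2]
grip_width: 0.0459
```

```bash
python3 go.py .42 .08 .17 15
```

```text
t 15.07 pos [ 0.4413 -0.1861  0.1409] az -44.1 w 0.0459 F [-0.2 -0.4  0.2] eta [ 0.0266  0.0295 -0.9992] tilt 2.28 j7 -0.08
9 [[0.0197, -0.0223, -0.0024, -6.6], [0.0221, -0.0199, -0.0024, -6.6], [0.0242, -0.0172, -0.0024, -6.6], [0.0261, -0.0143, -0.0024, -6.6], [0.0275, -0.0113, -0.0024, -6.6], [0.0286, -0.008, -0.0024, -6.6], [0.0294, -0.0047, -0.0024, -6.6], [0.0297, -0.0013, -0.0024, -6.6]]
```

Request:
{"op": "drive_tool", "data": {
  "rows": [
    [0.0197, -0.0223, -0.0024, -6.6],
    [0.0221, -0.0199, -0.0024, -6.6],
    [0.0242, -0.0172, -0.0024, -6.6],
    [0.0261, -0.0143, -0.0024, -6.6],
    [0.0275, -0.0113, -0.0024, -6.6],
    [0.0286, -0.008, -0.0024, -6.6],
    [0.0294, -0.0047, -0.0024, -6.6],
    [0.0297, -0.0013, -0.0024, -6.6]
  ]
}}

```text
time_s: 15.73
ee_pos: [0.4119, 0.06, 0.1656]
ee_rot: [0.634, 0.773, 0.02, 0.001]
wrist_force: [-0.1, -0.3, -1.1]
grip_width: 0.046
```

```bash
python3 go.py .47 .30 .17 32
```

```text
t 15.73 pos [0.4119 0.06   0.1656] az 11.2 w 0.046 F [-0.1 -0.3 -1.1] eta [ 0.0263  0.03   -0.9992] tilt 2.29 j7 0.07
7 [[0.032, 0.0148, 0.0006, -3.0], [0.0312, 0.0165, 0.0006, -3.0], [0.0303, 0.0181, 0.0006, -3.0], [0.0293, 0.0196, 0.0006, -3.0], [0.0283, 0.0211, 0.0006, -3.0], [0.0271, 0.0225, 0.0006, -3.0], [0.0259, 0.0239, 0.0006, -3.0]]
```

Request:
{"op": "drive_tool", "data": {
  "rows": [
    [0.032, 0.0148, 0.0006, -3.0],
    [0.0312, 0.0165, 0.0006, -3.0],
    [0.0303, 0.0181, 0.0006, -3.0],
    [0.0293, 0.0196, 0.0006, -3.0],
    [0.0283, 0.0211, 0.0006, -3.0],
    [0.0271, 0.0225, 0.0006, -3.0],
    [0.0259, 0.0239, 0.0006, -3.0]
  ]
}}

```text
time_s: 16.32
ee_pos: [0.4616, 0.312, 0.1685]
ee_rot: [0.472, 0.881, 0.02, 0.002]
wrist_force: [0.1, -0.4, -0.0]
grip_width: 0.0461
```

```bash
python3 wl.py w34; python3 go.py .566 .39 .12 33 .035
```

```text
t 16.37 pos [0.4618 0.3207 0.1687] az 34.2 w 0.0456 F [2.6 7.7 2.2] eta [ 0.0231  0.0375 -0.999 ] tilt 2.52 j7 0.03
4 [[-0.0006, 0.0308, 0.0134, 0.3], [-0.0004, 0.0308, 0.0134, 0.3], [-0.0002, 0.0308, 0.0134, 0.3], [-0.0001, 0.0308, 0.0134, 0.3]]
```

Request:
{"op": "drive_tool", "data": {
  "rows": [
    [-0.0006, 0.0308, 0.0134, 0.3],
    [-0.0004, 0.0308, 0.0134, 0.3],
    [-0.0002, 0.0308, 0.0134, 0.3],
    [0, 0.0308, 0.0134, 0.3]
  ]
}}

```text
time_s: 16.7
ee_pos: [0.563, 0.3967, 0.118]
ee_rot: [0.473, 0.881, 0.022, -0.001]
wrist_force: [-1.0, 0.4, 1.6]
grip_width: 0.0457
```

```bash
python3 wl.py w35; python3 wl.py w35;python3 go.py .5669 .3953 .06 33 .035;python3 - <<'E'
from h import *
import pickle;c=pickle.load(open("last.pkl","rb"));save("w36",cv2.resize(c["img"][175:265,235:335],None,fx=6,fy=6,interpolation=cv2.INTER_CUBIC))
E
```

```text
t 16.8 pos [0.5639 0.3971 0.1149] az 33.5 w 0.0461 F [ 0.6 -0.1 -0.9] eta [ 0.0175  0.0385 -0.9991] tilt 2.42 j7 0.06
2 [[-0.0022, -0.0002, 0.0274, 0.3], [-0.0022, -0.0002, 0.0274, 0.3]]
```

View pics/w35.png

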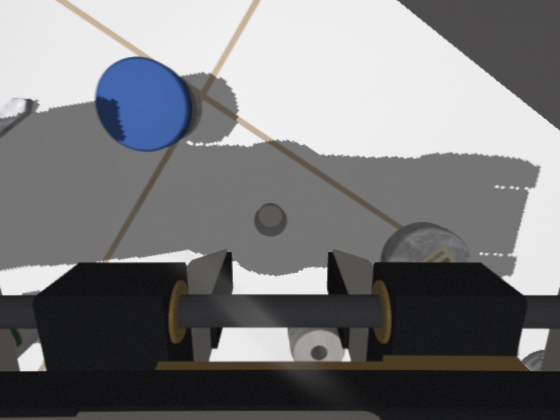

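View pics/w36.png

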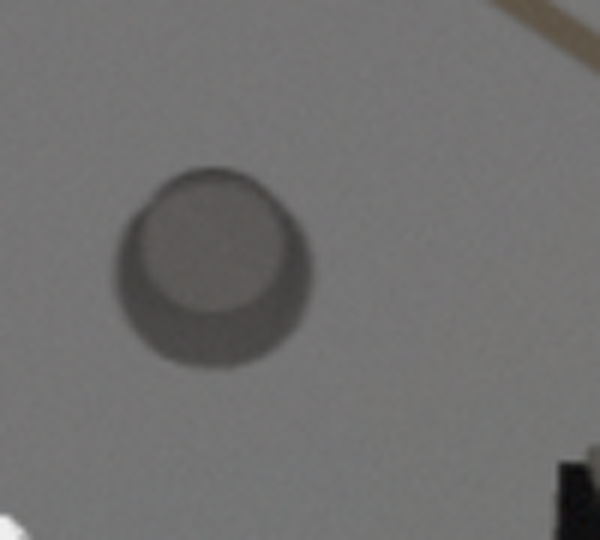

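```bash
python3 - <<'E'
from cru import *
c=pickle.load(open("last.pkl","rb"))
p=lambda u,v:(235+u/6-.42,175+v/6-.42)
print(fit(c,0,(*p(115,166),*p(313,369))))
for z in (0,.03,.06): print(back(c,(383,262),z),back(c,(425,224),z))
from plant import read_camera
t=read_camera("side");save("s36",cv2.resize(t["img"][200:420,60:300],None,fx=3,fy=2.7,interpolation=cv2.INTER_CUBIC))
E
```

```text
(array([0.5663, 0.3947]), array([-0. ,  0.2,  0. , -0.2]))
[0.66828766 0.41162492 0.        ] [0.67689396 0.45679556 0.        ]
[0.65228665 0.41647153 0.03      ] [0.6599525  0.45670616 0.03      ]
[0.63628564 0.42131814 0.06      ] [0.64301104 0.45661676 0.06      ]
```

View pics/s36.png

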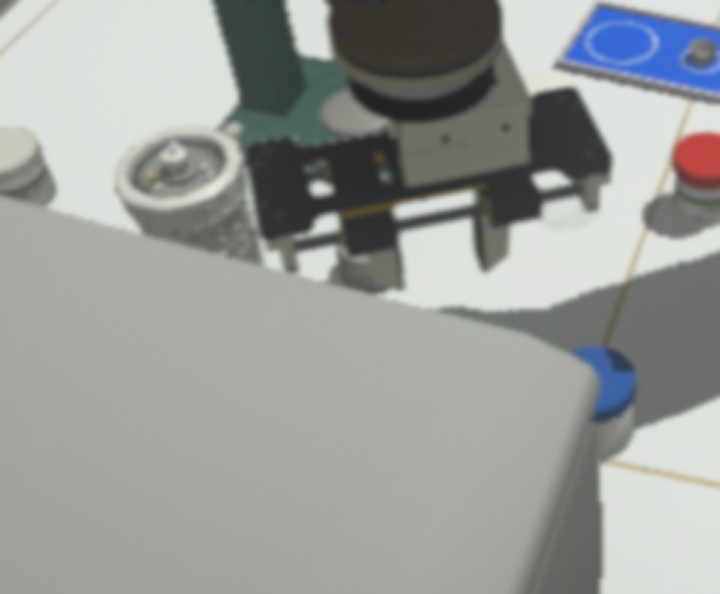

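```bash
python3 - <<'E'
from cru import *
from plant import read_camera
c=pickle.load(open("last.pkl","rb"));t=read_camera("top")
a=np.linspace(0,2*np.pi,90)
def f(X):
    P=[(X[0]+X[3]*np.cos(s),X[1]+X[3]*np.sin(s),X[2]) for s in a]
    q=np.array([proj(t,p) for p in P]);w=np.array([proj(c,p) for p in P])
    # tc1 extents: 24..124, 55..153
    return [q[:,0].min()-(120+24/4),q[:,0].max()-(120+124/4),q[:,1].min()-(130+55/4),q[:,1].max()-(130+153/4),w[:,0].min()-382,w[:,1].min()-224]
r=least_squares(f,[.69,.42,.03,.03]);print(r.x,r.fun.round(1))
E
```

```text
[0.6900529  0.43001029 0.01646868 0.03465076] [ 0.1 -0.3 -0.2 -0.1 -0.1  0. ]
```

```bash
python3 go.py .5663 .3947 .035 33 .03
```

```text
t 16.9 pos [0.5622 0.395  0.1174] az 33.5 w 0.0462 F [ 0.2 -0.9  0.2] eta [ 0.0176  0.0387 -0.9991] tilt 2.43 j7 0.06
3 [[-0.0015, 0.0001, 0.0275, 0.2], [-0.0015, 0.0001, 0.0275, 0.2], [-0.0015, 0.0001, 0.0275, 0.2]]
```

Request:
{"op": "drive_tool", "data": {
  "rows": [
    [-0.0015, 0.0001, 0.0275, 0.2],
    [-0.0015, 0.0001, 0.0275, 0.2],
    [-0.0015, 0.0001, 0.0275, 0]
  ]
}}

```text
time_s: 17.15
ee_pos: [0.5693, 0.3961, 0.0414]
ee_rot: [0.477, 0.879, 0.027, 0.001]
wrist_force: [-0.3, 0.9, 0.9]
grip_width: 0.046
```

```bash
python3 wl.py w37; python3 wl.py w37; python3 go.py .5663 .3947 .004 33.5 .018
```

```text
t 17.25 pos [0.5659 0.3936 0.037 ] az 33.0 w 0.046 F [-1.1  0.6  0.3] eta [ 0.0196  0.0412 -0.999 ] tilt 2.61 j7 0.09
2 [[-0.0, -0.0002, 0.0165, -0.2], [-0.0, -0.0002, 0.0165, -0.2]]
```

Request:
{"op": "drive_tool", "data": {
  "rows": [
    [0, -0.0002, 0.0165, 0],
    [0, -0.0002, 0.0165, 0]
  ]
}}

```text
time_s: 17.42
ee_pos: [0.5675, 0.3952, 0.0092]
ee_rot: [0.477, 0.879, 0.025, -0.0]
wrist_force: [0.1, -0.5, 0.7]
grip_width: 0.0459
```

```bash
python3 wl.py w38; python3 wl.py w38; python3 go.py .5663 .3947 .004 33.5 .018
```

```text
t 17.52 pos [0.5667 0.3948 0.0079] az 33.0 w 0.0462 F [-0.9  0.2  0.6] eta [ 0.0216  0.0432 -0.9988] tilt 2.77 j7 0.09
1 [[0.0001, -0.0006, 0.0038, -0.5]]
```

View pics/w38.png

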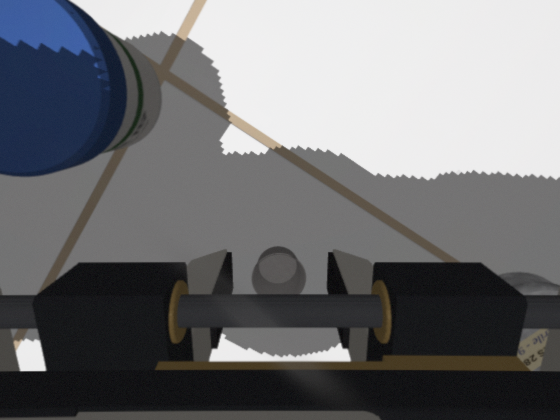

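Request:
{"op": "drive_tool", "data": {
  "rows": [
    [0, -0.0004, 0.0035, 0]
  ],
  "fingers": 1,
  "newtons": 8
}}

```text
time_s: 17.6
ee_pos: [0.5671, 0.3951, 0.0066]
ee_rot: [0.477, 0.879, 0.025, -0.0]
wrist_force: [-0.2, 0.5, 0.1]
grip_width: 0.0426
```

```bash
for i in 1 2 3 4 5 6 7 8; do python3 wl.py w39; done; python3 go.py .56 .39 .12 33 .03
```

```text
t 18.0 pos [0.5669 0.3951 0.0055] az 33.0 w 0.0227 F [-1.  -1.7  6.3] eta [ 0.0226  0.0442 -0.9988] tilt 2.84 j7 0.1
4 [[0.0006, -0.0009, -0.0287, -0.0], [0.0006, -0.0009, -0.0287, -0.0], [0.0006, -0.0009, -0.0287, -0.0], [0.0006, -0.0009, -0.0287, -0.0]]
```

Request:
{"op": "drive_tool", "data": {
  "rows": [
    [0, 0, -0.025, 0],
    [0, 0, -0.03, 0],
    [0, 0, -0.03, 0],
    [0, 0, -0.03, 0]
  ]
}}

```text
time_s: 18.33
ee_pos: [0.5602, 0.3874, 0.117]
ee_rot: [0.477, 0.879, 0.019, -0.003]
wrist_force: [1.1, 0.1, 0.6]
grip_width: 0.0231
```

```bash
python3 wl.py w40; python3 go.py .42 .20 .17 20 .035
```

```text
t 18.38 pos [0.5631 0.389  0.124 ] az 33.0 w 0.0229 F [1.3 0.9 4.3] eta [ 0.0189  0.0413 -0.999 ] tilt 2.6 j7 0.06
7 [[-0.0113, -0.0316, -0.0081, 1.9], [-0.0124, -0.0312, -0.0081, 1.9], [-0.0134, -0.0308, -0.0081, 1.9], [-0.0143, -0.0303, -0.0081, 1.9], [-0.0153, -0.0298, -0.0081, 1.9], [-0.0163, -0.0293, -0.0081, 1.9], [-0.0172, -0.0288, -0.0081, 1.9]]
```

View pics/w40.png

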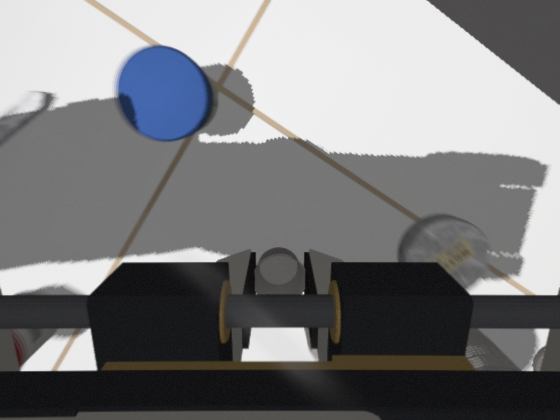

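Request:
{"op": "drive_tool", "data": {
  "rows": [
    [-0.0113, -0.0316, -0.0081, 1.9],
    [-0.0124, -0.0312, -0.0081, 1.9],
    [-0.0134, -0.0308, -0.0081, 1.9],
    [-0.0143, -0.0303, -0.0081, 1.9],
    [-0.0153, -0.0298, -0.0081, 1.9],
    [-0.0163, -0.0293, -0.0081, 1.9],
    [-0.0172, -0.0288, -0.0081, 1.9]
  ]
}}

```text
time_s: 18.97
ee_pos: [0.4182, 0.2007, 0.1726]
ee_rot: [0.577, 0.816, 0.029, -0.003]
wrist_force: [0.7, -0.1, 0.5]
grip_width: 0.0227
```

```bash
python3 go.py .45 -.10 .15 -72 .04
```

```text
t 18.97 pos [0.4182 0.2007 0.1726] az 19.5 w 0.0227 F [ 0.7 -0.1  0.5] eta [ 0.0283  0.0503 -0.9983] tilt 3.31 j7 -0.06
14 [[-0.021, -0.0051, 0.0006, 6.5], [-0.0215, -0.0027, 0.0006, 6.5], [-0.0216, -0.0002, 0.0006, 6.5], [-0.0215, 0.0023, 0.0006, 6.5], [-0.0211, 0.0047, 0.0006, 6.5], [-0.0205, 0.0071, 0.0006, 6.5], [-0.0195, 0.0094, 0.0006, 6.5], [-0.0183, 0.0115, 0.0006, 6.5]]
```

Request:
{"op": "drive_tool", "data": {
  "rows": [
    [-0.021, -0.0051, 0.0006, 6.5],
    [-0.0215, -0.0027, 0.0006, 6.5],
    [-0.0216, -0.0002, 0.0006, 6.5],
    [-0.0215, 0.0023, 0.0006, 6.5],
    [-0.0211, 0.0047, 0.0006, 6.5],
    [-0.0205, 0.0071, 0.0006, 6.5],
    [-0.0195, 0.0094, 0.0006, 6.5],
    [-0.0183, 0.0115, 0.0006, 6.5]
  ]
}}

```text
time_s: 19.63
ee_pos: [0.4294, 0.0203, 0.1623]
ee_rot: [0.885, 0.464, 0.028, -0.018]
wrist_force: [1.1, 0.7, 0.1]
grip_width: 0.0226
```

```bash
python3 go.py .49 -.165 .10 -72 .04
```

```text
t 19.63 pos [0.4294 0.0203 0.1623] az -34.6 w 0.0226 F [1.1 0.7 0.1] eta [ 0.0327  0.0581 -0.9978] tilt 3.82 j7 -0.5
6 [[-0.0203, 0.0259, 0.0089, 6.2], [-0.0174, 0.028, 0.0089, 6.2], [-0.0142, 0.0297, 0.0089, 6.2], [-0.0109, 0.0311, 0.0089, 6.2], [-0.0075, 0.0321, 0.0089, 6.2], [-0.004, 0.0327, 0.0089, 6.2]]
```

Request:
{"op": "drive_tool", "data": {
  "rows": [
    [-0.0203, 0.0259, 0.0089, 6.2],
    [-0.0174, 0.028, 0.0089, 6.2],
    [-0.0142, 0.0297, 0.0089, 6.2],
    [-0.0109, 0.0311, 0.0089, 6.2],
    [-0.0075, 0.0321, 0.0089, 6.2],
    [-0.004, 0.0327, 0.0089, 6.2]
  ]
}}

```text
time_s: 20.13
ee_pos: [0.4914, -0.1714, 0.1003]
ee_rot: [0.989, 0.144, 0.025, -0.028]
wrist_force: [0.3, 1.1, -0.0]
grip_width: 0.0232
```

```bash
python3 wl.py w41; python3 wl.py w41; python3 go.py .518 -.177 .075 -72 .04
```

```text
t 20.23 pos [ 0.4911 -0.1759  0.0997] az -73.6 w 0.0232 F [-0.4  0.2 -0.5] eta [ 0.0412  0.0574 -0.9975] tilt 4.05 j7 -0.47
1 [[0.0241, 0.0097, 0.0257, -1.6]]
```

View pics/w41.png

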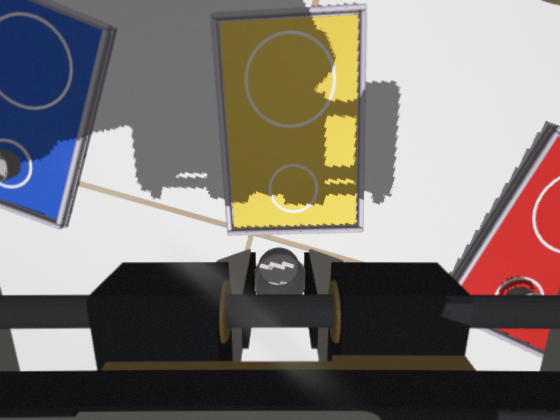

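```bash
python3 - <<'E'
from cru import *
c=pickle.load(open("last.pkl","rb"))
print(ring(c,.005,268.5,164.3,318.3))
E
python3 go.py .518 -.176 .04 -72 .03
```

```text
(array([ 0.5176, -0.1773]), array([ 0.2, -0. , -0.2]))
t 20.23 pos [ 0.4911 -0.1759  0.0997] az -73.6 w 0.0232 F [-0.4  0.2 -0.5] eta [ 0.0412  0.0574 -0.9975] tilt 4.05 j7 -0.47
3 [[0.0075, 0.0034, 0.0202, -0.5], [0.0074, 0.0035, 0.0202, -0.5], [0.0074, 0.0036, 0.0202, -0.5]]
```

Request:
{"op": "drive_tool", "data": {
  "rows": [
    [0.0075, 0.0034, 0.0225, -0.5],
    [0.0074, 0.0035, 0.0225, -0.5],
    [0.0074, 0.0036, 0.0225, -0.5]
  ]
}}

```text
time_s: 20.48
ee_pos: [0.5206, -0.1794, 0.0347]
ee_rot: [0.988, 0.153, 0.028, -0.024]
wrist_force: [0.0, -0.1, 0.3]
grip_width: 0.0229
```

```bash
python3 wl.py w42;python3 wl.py w42; python3 go.py .5176 -.1765 .020 -72;python3 - <<'E'
from h import *
import pickle;c=pickle.load(open("last.pkl","rb"));save("w42",cv2.resize(c["img"][190:320,210:350],None,fx=4,fy=4,interpolation=cv2.INTER_CUBIC))
E
```

```text
t 20.58 pos [ 0.5194 -0.1779  0.0326] az -72.3 w 0.023 F [ 0.   0.1 -0. ] eta [ 0.043   0.0564 -0.9975] tilt 4.07 j7 -0.37
1 [[-0.002, -0.0014, 0.0126, -0.3]]
```

View pics/w42.png

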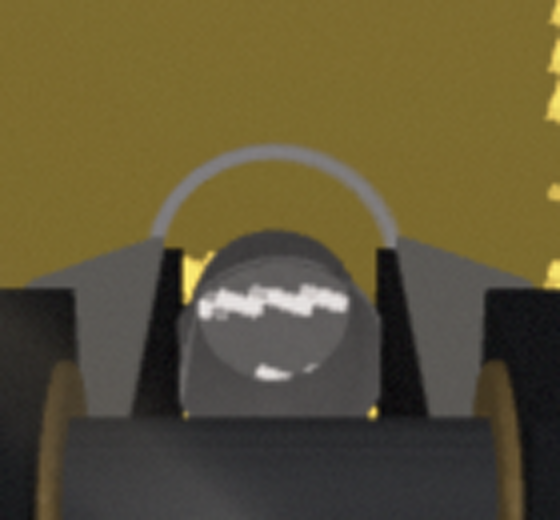

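```bash
python3 - <<'E'
from cru import *
from go import state
c=pickle.load(open("last.pkl","rb"));o,M,az=state()
tx=M[:,0].copy();tx[2]=0
for uu in (274,280):
  f=back(c,(210+uu/4-.4,247.1),o["ee_pos"][2]-.0055)
  print("foot ctr",f-tx*.010)
print("ring",ring(c,.005,210+151/4-.4,190+145/4-.4,210+400/4-.4),[proj(c,(.5176,-.1773,z)).round(1) for z in(.005,.021)])
E
```

```text
foot ctr [ 0.52098643 -0.17673473  0.02713486]
foot ctr [ 0.52122189 -0.17743458  0.02713486]
ring (array([ 0.5177, -0.1769]), array([-1.,  0.,  1.])) [array([278.9, 257.2]), array([277.6, 268. ])]
```

```bash
python3 go.py .5161 -.1779 .0140 -72.3 .01
```

```text
t 20.58 pos [ 0.5194 -0.1779  0.0326] az -72.3 w 0.023 F [ 0.   0.1 -0. ] eta [ 0.043   0.0564 -0.9975] tilt 4.07 j7 -0.37
2 [[-0.0021, -0.0002, 0.0092, 0.0], [-0.0021, -0.0002, 0.0092, 0.0]]
```

Request:
{"op": "drive_tool", "data": {
  "rows": [
    [-0.0021, -0.0002, 0.0092, 0],
    [-0.0021, -0.0002, 0.0092, 0]
  ]
}}

```text
time_s: 20.75
ee_pos: [0.5168, -0.1779, 0.0152]
ee_rot: [0.987, 0.154, 0.027, -0.024]
wrist_force: [0.0, 0.9, -0.2]
grip_width: 0.023
```

```bash
python3 wl.py w43;python3 wl.py w43; python3 go.py .5161 -.1779 .011 -72.3;python3 - <<'E'
from h import *
import pickle;c=pickle.load(open("last.pkl","rb"));save("w43",cv2.resize(c["img"][190:320,210:350],None,fx=4,fy=4,interpolation=cv2.INTER_CUBIC))
E
```

```text
t 20.85 pos [ 0.5158 -0.1777  0.0146] az -72.3 w 0.0227 F [-1.2  0.3 -0.4] eta [ 0.0434  0.0565 -0.9975] tilt 4.08 j7 -0.34
1 [[0.0, 0.0004, 0.0036, 0.0]]
```

View pics/w43.png

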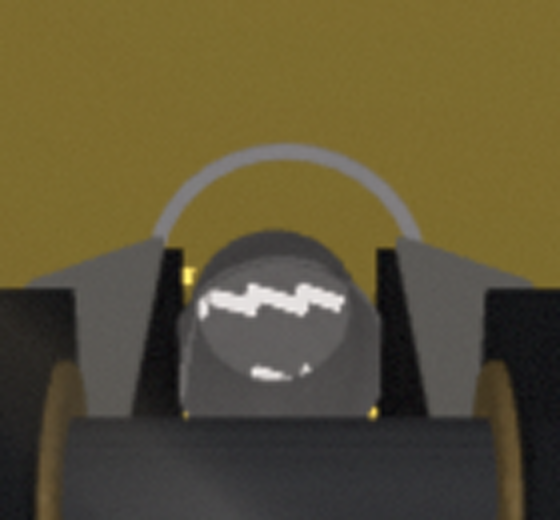

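Request:
{"op": "drive_tool", "data": {
  "rows": [
    [0.0013, 0.001, 0.0025, 0]
  ]
}}

```text
time_s: 20.93
ee_pos: [0.5173, -0.1781, 0.0128]
ee_rot: [0.988, 0.153, 0.026, -0.025]
wrist_force: [-0.0, -1.1, -0.8]
grip_width: 0.0228
```

```bash
python3 wl.py w44;python3 wl.py w44;python3 wl.py w44; python3 go.py .5161 -.1779 .011 -72.3;python3 - <<'E'
from h import *
import pickle;c=pickle.load(open("last.pkl","rb"));save("w44",cv2.resize(c["img"][190:320,210:350],None,fx=4,fy=4,interpolation=cv2.INTER_CUBIC))
E
```

```text
t 21.08 pos [ 0.5176 -0.1781  0.0126] az -72.3 w 0.0232 F [ 0.5  0.4 -0.8] eta [ 0.0441  0.0564 -0.9974] tilt 4.1 j7 -0.34
1 [[-0.0015, -0.0006, 0.0016, 0.0]]
```

View pics/w44.png

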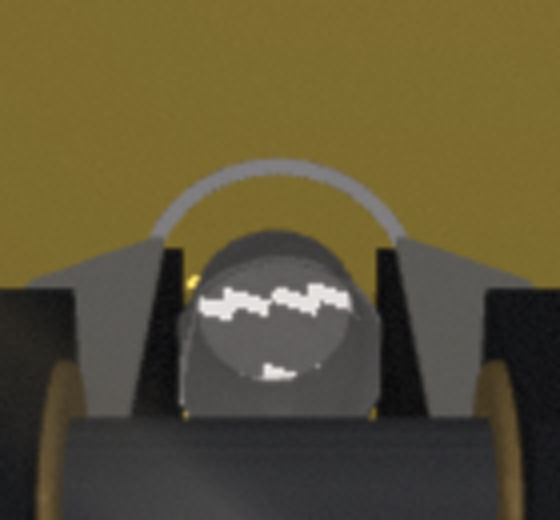

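Request:
{"op": "drive_tool", "data": {
  "rows": [
    [-0.0003, 0, 0.0016, 0]
  ]
}}

```text
time_s: 21.17
ee_pos: [0.5179, -0.1782, 0.0116]
ee_rot: [0.987, 0.154, 0.027, -0.024]
wrist_force: [-0.1, -0.3, 0.0]
grip_width: 0.023
```

Request:
{"op": "drive_tool", "data": {
  "rows": [
    [0, 0, 0, 0]
  ],
  "fingers": 0.5
}}

```text
time_s: 21.25
ee_pos: [0.518, -0.1782, 0.0118]
ee_rot: [0.987, 0.154, 0.027, -0.024]
wrist_force: [-0.5, 0.4, 0.1]
grip_width: 0.0264
```

```bash
for i in 1 2 3 4 5; do python3 wl.py w45; done; python3 go.py .5161 -.1779 .1 -72 .03
```

```text
t 21.5 pos [ 0.518  -0.1783  0.0117] az -72.2 w 0.044 F [-0.3  0.2  0.1] eta [ 0.0453  0.0562 -0.9974] tilt 4.14 j7 -0.33
3 [[0.0012, -0.0015, -0.0294, -0.1], [0.0012, -0.0015, -0.0294, -0.1], [0.0012, -0.0015, -0.0294, -0.1]]
```

Request:
{"op": "drive_tool", "data": {
  "rows": [
    [0.001, 0.001, -0.02, 0],
    [0, 0, -0.028, 0],
    [0, 0, -0.03, 0],
    [0, 0, -0.022, 0]
  ]
}}

```text
time_s: 21.83
ee_pos: [0.5111, -0.1833, 0.1101]
ee_rot: [0.988, 0.153, 0.022, -0.026]
wrist_force: [0.1, -0.4, 0.6]
grip_width: 0.0458
```

```bash
python3 wl.py w46; python3 wl.py w46; python3 - <<'E'
from h import *
import pickle;c=pickle.load(open("last.pkl","rb"));save("w46",cv2.resize(c["img"][175:265,235:335],None,fx=6,fy=6,interpolation=cv2.INTER_CUBIC))
E
python3 go.py .43 0 .18 -20
```

```text
t 21.93 pos [ 0.5129 -0.1841  0.1116] az -72.3 w 0.0458 F [0.2 0.3 0.1] eta [ 0.0398  0.0571 -0.9976] tilt 3.99 j7 -0.46
8 [[-0.0024, -0.0254, -0.0076, -6.5], [0.0005, -0.0255, -0.0076, -6.5], [0.0034, -0.0253, -0.0076, -6.5], [0.0062, -0.0248, -0.0076, -6.5], [0.009, -0.0239, -0.0076, -6.5], [0.0117, -0.0227, -0.0076, -6.5], [0.0142, -0.0212, -0.0076, -6.5], [0.0165, -0.0195, -0.0076, -6.5]]
```

View pics/w46.png

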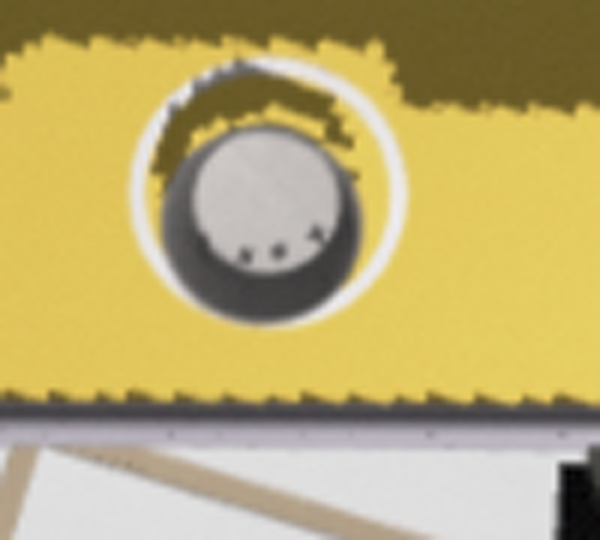

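```bash
python3 - <<'E'
from cru import *
c=pickle.load(open("last.pkl","rb"))
p=lambda u,v:(235+u/6-.42,175+v/6-.42)
print(fit(c,.005,(*p(162,122),*p(362,325))),ring(c,.005,*p(129,57),p(406,0)[0]))
E
```

```text
(array([ 0.5182, -0.1772]), array([-0.3,  0.1,  0.3, -0.1])) (array([ 0.5187, -0.177 ]), array([ 0., -0., -0.]))
```

```bash
sed -i 's/if abs(da)>150: print("big turn",da)/\n        if len(a)>5: da=a[5]/' go.py; python3 go.py .43 -.02 .2 0 .04 56
```

```text
t 21.93 pos [ 0.5129 -0.1841  0.1116] az -72.3 w 0.0458 F [0.2 0.3 0.1] eta [ 0.0398  0.0571 -0.9976] tilt 3.99 j7 -0.46
8 [[-0.0031, -0.0231, -0.0103, -7.0], [-0.0002, -0.0233, -0.0103, -7.0], [0.0026, -0.0232, -0.0103, -7.0], [0.0054, -0.0227, -0.0103, -7.0], [0.0082, -0.0219, -0.0103, -7.0], [0.0108, -0.0207, -0.0103, -7.0], [0.0132, -0.0193, -0.0103, -7.0], [0.0155, -0.0175, -0.0103, -7.0]]
```

Request:
{"op": "drive_tool", "data": {
  "rows": [
    [-0.0031, -0.0231, -0.0103, -7.0],
    [-0.0002, -0.0233, -0.0103, -7.0],
    [0.0026, -0.0232, -0.0103, -7.0],
    [0.0054, -0.0227, -0.0103, -7.0],
    [0.0082, -0.0219, -0.0103, -7.0],
    [0.0108, -0.0207, -0.0103, -7.0],
    [0.0132, -0.0193, -0.0103, -7.0],
    [0.0155, -0.0175, -0.0103, -7.0]
  ],
  "fingers": 0,
  "newtons": 20
}}

```text
time_s: 22.6
ee_pos: [0.4244, -0.018, 0.1982]
ee_rot: [0.794, 0.607, 0.03, -0.009]
wrist_force: [1.0, 0.8, 0.1]
grip_width: 0.0907
```

```bash
python3 go.py .42 .12 .2 0 .04 56
```

```text
t 22.6 pos [ 0.4244 -0.018   0.1982] az -15.3 w 0.0907 F [1.  0.8 0.1] eta [ 0.0369  0.0516 -0.998 ] tilt 3.63 j7 -0.16
8 [[0.0165, -0.0051, 0.0006, -7.0], [0.017, -0.003, 0.0006, -7.0], [0.0172, -0.0009, 0.0006, -7.0], [0.0172, 0.0012, 0.0006, -7.0], [0.0169, 0.0033, 0.0006, -7.0], [0.0164, 0.0053, 0.0006, -7.0], [0.0156, 0.0073, 0.0006, -7.0], [0.0146, 0.0091, 0.0006, -7.0]]
```

Request:
{"op": "drive_tool", "data": {
  "rows": [
    [0.0165, -0.0051, 0.0006, -7.0],
    [0.017, -0.003, 0.0006, -7.0],
    [0.0172, -0.0009, 0.0006, -7.0],
    [0.0172, 0.0012, 0.0006, -7.0],
    [0.0169, 0.0033, 0.0006, -7.0],
    [0.0164, 0.0053, 0.0006, -7.0],
    [0.0156, 0.0073, 0.0006, -7.0],
    [0.0146, 0.0091, 0.0006, -7.0]
  ]
}}

```text
time_s: 23.27
ee_pos: [0.4133, 0.129, 0.1998]
ee_rot: [0.406, 0.913, 0.033, 0.005]
wrist_force: [0.9, 0.2, -0.2]
grip_width: 0.0921
```

```bash
python3 go.py .41 .24 .2 0 .04 56
```

```text
t 23.27 pos [0.4133 0.129  0.1998] az 42.0 w 0.0921 F [ 0.9  0.2 -0.2] eta [ 0.0357  0.0561 -0.9978] tilt 3.81 j7 0.43
8 [[0.0106, 0.009, 0.0007, -7.0], [0.0094, 0.0102, 0.0007, -7.0], [0.0081, 0.0113, 0.0007, -7.0], [0.0067, 0.0122, 0.0007, -7.0], [0.0051, 0.0129, 0.0007, -7.0], [0.0035, 0.0134, 0.0007, -7.0], [0.0019, 0.0137, 0.0007, -7.0], [0.0002, 0.0139, 0.0007, -7.0]]
```

Request:
{"op": "drive_tool", "data": {
  "rows": [
    [0.0106, 0.009, 0.0007, -7.0],
    [0.0094, 0.0102, 0.0007, -7.0],
    [0.0081, 0.0113, 0.0007, -7.0],
    [0.0067, 0.0122, 0.0007, -7.0],
    [0.0051, 0.0129, 0.0007, -7.0],
    [0.0035, 0.0134, 0.0007, -7.0],
    [0.0019, 0.0137, 0.0007, -7.0],
    [0.0002, 0.0139, 0.0007, -7.0]
  ]
}}

```text
time_s: 23.93
ee_pos: [0.4041, 0.247, 0.1954]
ee_rot: [-0.082, 0.996, 0.027, 0.016]
wrist_force: [0.3, 0.8, -0.4]
grip_width: 0.0918
```

```bash
python3 go.py .43 .34 .18 150 .04
```

```text
t 23.93 pos [0.4041 0.247  0.1954] az 99.4 w 0.0918 F [ 0.3  0.8 -0.4] eta [ 0.028   0.0557 -0.9981] tilt 3.57 j7 1.15
8 [[-0.005, 0.0108, 0.0027, -6.3], [-0.0062, 0.0102, 0.0027, -6.3], [-0.0072, 0.0095, 0.0027, -6.3], [-0.0082, 0.0086, 0.0027, -6.3], [-0.0091, 0.0077, 0.0027, -6.3], [-0.0099, 0.0066, 0.0027, -6.3], [-0.0106, 0.0055, 0.0027, -6.3], [-0.0111, 0.0043, 0.0027, -6.3]]
```

Request:
{"op": "drive_tool", "data": {
  "rows": [
    [-0.005, 0.0108, 0.0027, -6.3],
    [-0.0062, 0.0102, 0.0027, -6.3],
    [-0.0072, 0.0095, 0.0027, -6.3],
    [-0.0082, 0.0086, 0.0027, -6.3],
    [-0.0091, 0.0077, 0.0027, -6.3],
    [-0.0099, 0.0066, 0.0027, -6.3],
    [-0.0106, 0.0055, 0.0027, -6.3],
    [-0.0111, 0.0043, 0.0027, -6.3]
  ]
}}

```text
time_s: 24.6
ee_pos: [0.4238, 0.3458, 0.1732]
ee_rot: [-0.52, 0.854, 0.019, 0.022]
wrist_force: [0.2, 0.3, 0.6]
grip_width: 0.0921
```

```bash
python3 wl.py w47; python3 wl.py w47; python3 go.py .463 .423 .14 152 .03; python3 - <<'E'
from h import *
import pickle;c=pickle.load(open("last.pkl","rb"));print(proj(c,(.463,.423,.069)))
E
```

```text
t 24.7 pos [0.4235 0.3469 0.1729] az 152.6 w 0.0917 F [-0.2  0.3  0.4] eta [ 0.0179  0.0557 -0.9983] tilt 3.35 j7 1.89
4 [[-0.0209, -0.0001, 0.0095, 0.1], [-0.0209, -0.0, 0.0095, 0.1], [-0.0209, 0.0, 0.0095, 0.1], [-0.0209, 0.0001, 0.0095, 0.1]]
[276.8946996  296.88753655]
```

View pics/w47.png

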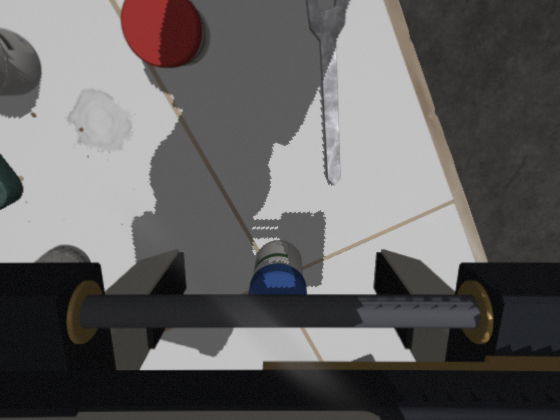

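Request:
{"op": "drive_tool", "data": {
  "rows": [
    [-0.0209, 0, 0.0095, 0],
    [-0.0209, 0, 0.0095, 0],
    [-0.0209, 0, 0.0095, 0],
    [-0.0209, 0, 0.0095, 0]
  ]
}}

```text
time_s: 25.03
ee_pos: [0.4634, 0.4187, 0.1387]
ee_rot: [-0.51, 0.86, 0.019, 0.02]
wrist_force: [-0.1, 0.3, -0.5]
grip_width: 0.0922
```

```bash
python3 - <<'E'
from h import *
import pickle;c=pickle.load(open("last.pkl","rb"));print(back(c,(162,26),.068))
E
python3 wl.py w48; python3 wl.py w48; python3 go.py .463 .423 .09 152 .03; python3 - <<'E'
from h import *
import pickle;c=pickle.load(open("last.pkl","rb"));print(proj(c,(.463,.423,.069)))
E
```

```text
[0.43732193 0.20839269 0.068     ]
t 25.13 pos [0.4631 0.4204 0.1374] az 151.6 w 0.0918 F [-0.2 -0.1 -1.1] eta [ 0.0151  0.053  -0.9985] tilt 3.16 j7 1.83
2 [[0.0001, 0.0004, 0.0237, -0.2], [0.0001, 0.0004, 0.0237, -0.2]]
[280.63684875 218.87634877]
```

View pics/w48.png

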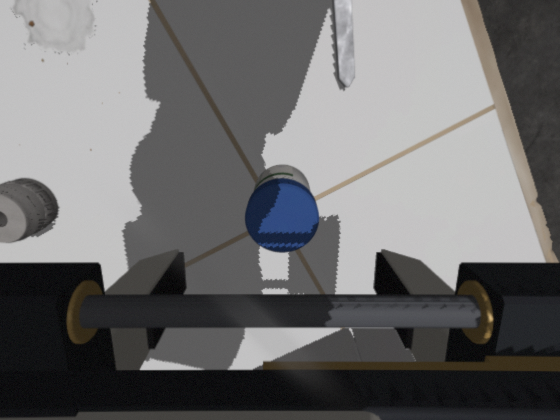

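```bash
python3 - <<'E'
from h import *
import pickle;c=pickle.load(open("last.pkl","rb"))
a=np.linspace(0,2*np.pi,120)
def f(X):
    q=np.array([proj(c,(X[0]+.025*np.cos(t),X[1]+.025*np.sin(t),.069)) for t in a]);return [q[:,0].min()-245.6,q[:,0].max()-319.2,q[:,1].max()-251.5]
r=least_squares(f,[.463,.423]);print(r.x,r.fun)
E
```

```text
[0.46151146 0.42277711] [-0.73798722  0.74126509  0.05950621]
```

```bash
python3 go.py .4618 .4238 .043 152 .025
```

```text
t 25.13 pos [0.4631 0.4204 0.1374] az 151.6 w 0.0918 F [-0.2 -0.1 -1.1] eta [ 0.0151  0.053  -0.9985] tilt 3.16 j7 1.83
4 [[0.0007, 0.0004, 0.0236, -0.1], [0.0007, 0.0004, 0.0236, -0.1], [0.0007, 0.0004, 0.0236, -0.1], [0.0007, 0.0004, 0.0236, -0.1]]
```

Request:
{"op": "drive_tool", "data": {
  "rows": [
    [0.0007, 0.0004, 0.0236, 0],
    [0.0007, 0.0004, 0.0236, 0],
    [0.0007, 0.0004, 0.0236, 0]
  ]
}}

```text
time_s: 25.38
ee_pos: [0.4646, 0.423, 0.0694]
ee_rot: [-0.507, 0.862, 0.02, 0.024]
wrist_force: [0.8, -1.0, 0.5]
grip_width: 0.0916
```

```bash
python3 wl.py w49; python3 wl.py w49; python3 go.py .4618 .4238 .043 152 .025
```

```text
t 25.48 pos [0.4621 0.4206 0.0661] az 151.0 w 0.092 F [-1.  -0.3 -0.5] eta [ 0.0149  0.052  -0.9985] tilt 3.1 j7 1.81
1 [[-0.0015, 0.0015, 0.0232, -1.0]]
```

View pics/w49.png

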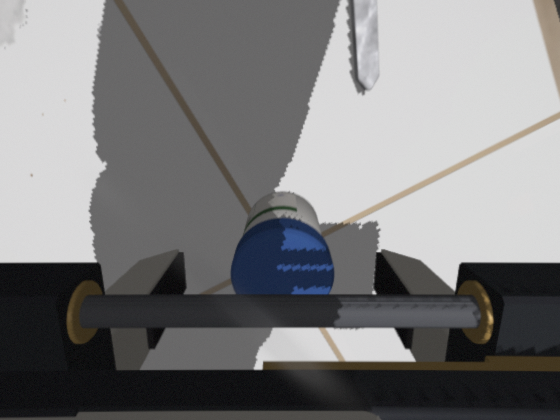

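Cap at (283,268), between the fingers. Descend and close.

Request:
{"op": "drive_tool", "data": {
  "rows": [
    [-0.0007, 0.0008, 0.0122, 0],
    [-0.0007, 0.0008, 0.0125, 0]
  ]
}}

```text
time_s: 25.65
ee_pos: [0.4631, 0.4235, 0.0439]
ee_rot: [-0.505, 0.862, 0.019, 0.021]
wrist_force: [-0.7, -0.6, 0.4]
grip_width: 0.0921
```

```bash
python3 wl.py w50; python3 wl.py w50; python3 go.py .4618 .4238 .043 152 .025
```

```text
t 25.75 pos [0.4623 0.4233 0.0426] az 150.8 w 0.0918 F [-0.7 -0.2  0.4] eta [ 0.0159  0.0525 -0.9985] tilt 3.15 j7 1.81
1 [[-0.0002, 0.0007, -0.0004, -1.2]]
```

Request:
{"op": "drive_tool", "data": {
  "rows": [
    [0, 0.0005, 0, 0]
  ],
  "fingers": 1,
  "newtons": 15
}}

```text
time_s: 25.83
ee_pos: [0.4622, 0.4236, 0.043]
ee_rot: [-0.506, 0.862, 0.019, 0.02]
wrist_force: [-0.3, -0.2, 0.8]
grip_width: 0.0885
```

```bash
for i in 1 2 3 4 5 6 7 8 9; do python3 wl.py w51; done; python3 go.py .4618 .42 .16 152 .025
```

```text
t 26.28 pos [0.462  0.4237 0.0428] az 150.8 w 0.0533 F [0.1 1.1 1.1] eta [ 0.0162  0.0528 -0.9985] tilt 3.17 j7 1.81
5 [[-0.0006, -0.0, -0.0234, -0.2], [-0.0006, -0.0, -0.0234, -0.2], [-0.0006, -0.0001, -0.0234, -0.2], [-0.0006, -0.0001, -0.0234, -0.2], [-0.0006, -0.0001, -0.0234, -0.2]]
```

View pics/w51.png

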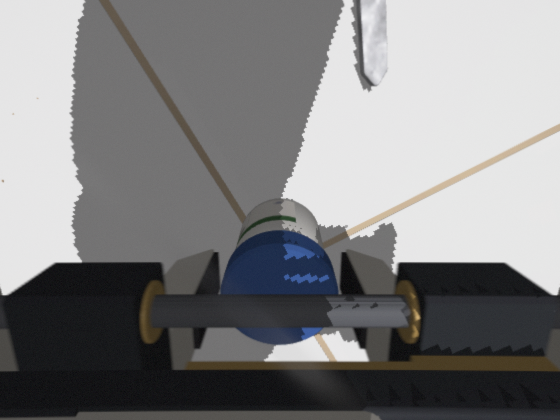

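Still closing; wait a little more.

```bash
for i in 1 2 3 4 5; do python3 wl.py w52; done; python3 go.py
```

```text
t 26.53 pos [0.4621 0.4237 0.0427] az 150.8 w 0.049 F [-0.3  0.6  0.7] eta [ 0.0162  0.0528 -0.9985] tilt 3.17 j7 1.81
```

Request:
{"op": "drive_tool", "data": {
  "rows": [
    [-0.0006, 0, -0.02, 0],
    [-0.0008, 0, -0.02, 0],
    [-0.0008, 0, -0.02, 0],
    [-0.0008, 0, -0.02, 0],
    [-0.0006, 0, -0.01, 0]
  ]
}}

```text
time_s: 26.95
ee_pos: [0.46, 0.4197, 0.1318]
ee_rot: [-0.506, 0.862, 0.017, 0.016]
wrist_force: [0.3, 1.1, -1.7]
grip_width: 0.0486
```

```bash
python3 wl.py w53;  python3 wl.py w53; python3 go.py .43 .25 .13 151 .025
```

```text
t 27.05 pos [0.4603 0.4201 0.1314] az 150.8 w 0.0487 F [ 0.  -0.2 -0.8] eta [ 0.0104  0.047  -0.9988] tilt 2.76 j7 1.81
7 [[0.0233, -0.0081, -0.001, -0.0], [0.0233, -0.0081, -0.001, -0.0], [0.0233, -0.008, -0.001, -0.0], [0.0233, -0.008, -0.001, -0.0], [0.0233, -0.008, -0.001, -0.0], [0.0233, -0.008, -0.001, -0.0], [0.0233, -0.008, -0.001, -0.0]]
```

View pics/w53.png

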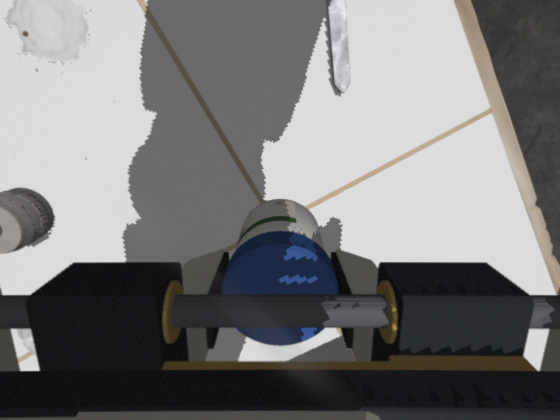

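```bash
python3 go.py .43 .22 .155 151 .027
```

```text
t 27.05 pos [0.4603 0.4201 0.1314] az 150.8 w 0.0487 F [ 0.  -0.2 -0.8] eta [ 0.0104  0.047  -0.9988] tilt 2.76 j7 1.81
8 [[0.0235, -0.0088, -0.0042, -0.0], [0.0235, -0.0088, -0.0042, -0.0], [0.0235, -0.0088, -0.0042, -0.0], [0.0235, -0.0088, -0.0042, -0.0], [0.0235, -0.0088, -0.0042, -0.0], [0.0235, -0.0088, -0.0042, -0.0], [0.0235, -0.0088, -0.0042, -0.0], [0.0235, -0.0088, -0.0042, -0.0]]
```

Request:
{"op": "drive_tool", "data": {
  "rows": [
    [0.0235, -0.0088, -0.0042, 0],
    [0.0235, -0.0088, -0.0042, 0],
    [0.0235, -0.0088, -0.0042, 0],
    [0.0235, -0.0088, -0.0042, 0],
    [0.0235, -0.0088, -0.0042, 0],
    [0.0235, -0.0088, -0.0042, 0],
    [0.0235, -0.0088, -0.0042, 0],
    [0.0235, -0.0088, -0.0042, 0]
  ]
}}

```text
time_s: 27.72
ee_pos: [0.4232, 0.2162, 0.1451]
ee_rot: [-0.51, 0.86, 0.019, 0.011]
wrist_force: [0.1, -0.5, -0.8]
grip_width: 0.0488
```

```bash
python3 go.py .47 .04 .155 149 .027
```

```text
t 27.72 pos [0.4232 0.2162 0.1451] az 151.4 w 0.0488 F [ 0.1 -0.5 -0.8] eta [-3.000e-04  4.320e-02 -9.991e-01] tilt 2.47 j7 2.1
7 [[0.0188, -0.0179, -0.0025, 0.3], [0.0187, -0.018, -0.0025, 0.3], [0.0186, -0.0181, -0.0025, 0.3], [0.0185, -0.0182, -0.0025, 0.3], [0.0184, -0.0183, -0.0025, 0.3], [0.0183, -0.0184, -0.0025, 0.3], [0.0182, -0.0185, -0.0025, 0.3]]
```

Request:
{"op": "drive_tool", "data": {
  "rows": [
    [0.0188, -0.0179, -0.0025, 0.3],
    [0.0187, -0.018, -0.0025, 0.3],
    [0.0186, -0.0181, -0.0025, 0.3],
    [0.0185, -0.0182, -0.0025, 0.3],
    [0.0184, -0.0183, -0.0025, 0.3],
    [0.0183, -0.0184, -0.0025, 0.3],
    [0.0182, -0.0185, -0.0025, 0.3]
  ]
}}

```text
time_s: 28.3
ee_pos: [0.4635, 0.03, 0.1473]
ee_rot: [-0.495, 0.869, 0.02, 0.004]
wrist_force: [0.4, 0.3, -0.3]
grip_width: 0.0486
```

```bash
python3 wl.py w54; python3 go.py .552 .023 .13 147 .025
```

```text
t 28.35 pos [0.4647 0.0241 0.1475] az 149.0 w 0.0486 F [ 2.  -5.7 -0.8] eta [-0.0118  0.0362 -0.9993] tilt 2.18 j7 2.52
4 [[-0.0109, -0.019, 0.0041, 0.5], [-0.0111, -0.0189, 0.0041, 0.5], [-0.0112, -0.0188, 0.0041, 0.5], [-0.0114, -0.0187, 0.0041, 0.5]]
```

View pics/w54.png

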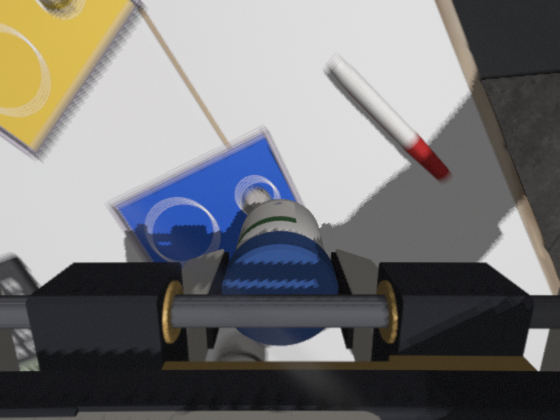

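```bash
python3 wl.py w55; python3 - <<'E'
from h import *
import pickle;c=pickle.load(open("last.pkl","rb"));save("w55",cv2.resize(c["img"][110:300,100:320],None,fx=3.5,fy=3.1,interpolation=cv2.INTER_CUBIC))
E
python3 go.py
```

```text
t 28.4 pos [0.4642 0.0266 0.1474] az 149.0 w 0.0487 F [-0.   1.1 -0.8] eta [-0.0121  0.0371 -0.9992] tilt 2.24 j7 2.51
```

View pics/w55.png

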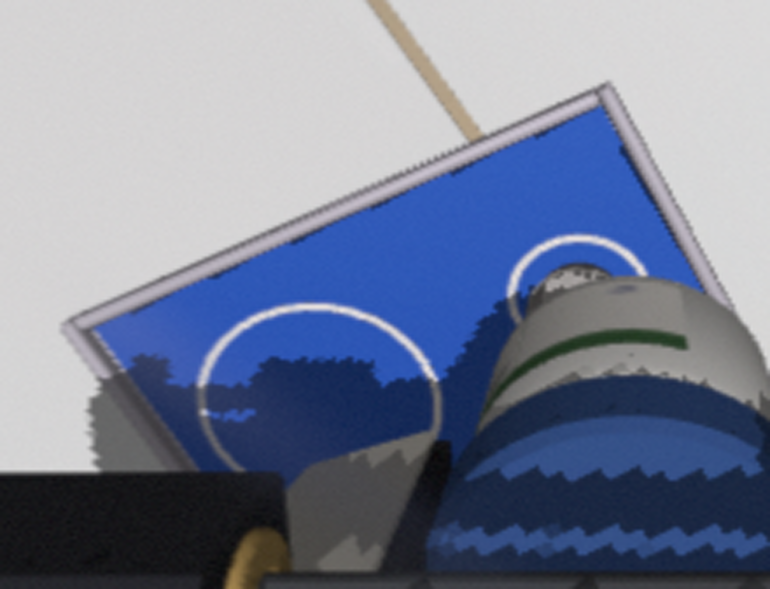

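```bash
python3 - <<'E'
from cru import *
c=pickle.load(open("last.pkl","rb"))
p=lambda u,v:(100+u/3.5-.35,110+v/3.1-.35)
print(ring(c,.005,*p(197,302),p(442,0)[0],r=.031))
# pot bottom front in image? foot top edge at v~277 
print(p(625,277))
E
```

```text
(array([0.5515, 0.0224]), array([ 0.1, -0. , -0.1]))
(278.22142857142853, 199.00483870967744)
```

```bash
cat > pot.py <<'E'
import numpy as np,sys
from go import state
def frame(az,ex,ey):
    z=np.array([ex,ey,-np.sqrt(1-ex*ex-ey*ey)]);a=np.radians(az);y=np.array([np.cos(a),np.sin(a),0]);y-=z*(y@z);y/=np.linalg.norm(y);return np.c_[np.cross(y,z),y,z]
def off(Mg,dx,dy,dz): 
    p=Mg.T@np.array([dx,dy,dz]);return p
o,M,az=state()
E
python3 - <<'E'
from pot import *
Mg=frame(150.8,.0162,.0528)
p=off(Mg,-.0005,-.0009,-.0427);p[1]=0  # centred by jaws at pad level (approx)
g=Mg.T@np.array([-.0005,-.0009,-.0427]);print("tool-frame bottom",g)
d=M@g;up=M@Mg.T@np.array([0,0,1.]);print("bottom rel TCP",d,"pot up",up)
E
python3 go.py .552 .023 .13 148 .025
```

```text
tool-frame bottom [ 0.00333374 -0.00049732  0.04257921]
bottom rel TCP [-0.00180891 -0.00153086 -0.04264662] pot up [0.0300014  0.01516123 0.99943487]
t 28.4 pos [0.4642 0.0266 0.1474] az 149.0 w 0.0487 F [-0.   1.1 -0.8] eta [-0.0121  0.0371 -0.9992] tilt 2.24 j7 2.51
4 [[-0.0104, -0.0194, 0.004, 0.2], [-0.0105, -0.0193, 0.004, 0.2], [-0.0106, -0.0193, 0.004, 0.2], [-0.0107, -0.0193, 0.004, 0.2]]
```

Request:
{"op": "drive_tool", "data": {
  "rows": [
    [-0.0106, -0.0196, 0.006, 0],
    [-0.0106, -0.0196, 0.006, 0],
    [-0.0106, -0.0196, 0.006, 0],
    [-0.0106, -0.0196, 0.006, 0]
  ]
}}

```text
time_s: 28.73
ee_pos: [0.5497, 0.023, 0.1177]
ee_rot: [-0.491, 0.871, 0.021, 0.001]
wrist_force: [0.1, -1.1, -0.8]
grip_width: 0.0486
```

```bash
python3 wl.py w56;python3 wl.py w56; python3 - <<'E'
from pot import *
g=np.array([.00333,-.0005,.0426]);print(M@g)
E
python3 go.py .5533 .0239 .07 148 .02; python3 wl.py s56 side
```

```text
[-0.0020852  -0.00154108 -0.04265414]
t 28.83 pos [0.5513 0.0231 0.1168] az 148.8 w 0.0487 F [-0.4 -0.8  0.1] eta [-0.0185  0.0367 -0.9992] tilt 2.36 j7 2.55
3 [[-0.0002, -0.001, 0.0156, 0.3], [-0.0002, -0.001, 0.0156, 0.3], [-0.0002, -0.001, 0.0156, 0.3]]
```

View pics/w56.png

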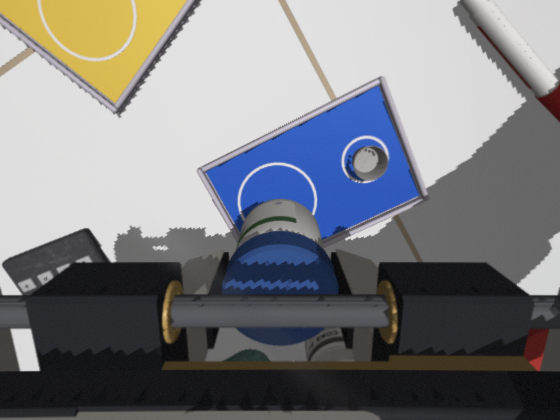

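Request:
{"op": "drive_tool", "data": {
  "rows": [
    [-0.0002, -0.001, 0.0156, 0.2],
    [-0.0002, -0.001, 0.0156, 0],
    [-0.0002, -0.001, 0.0156, 0]
  ]
}}

```text
time_s: 29.13
ee_pos: [0.5505, 0.0256, 0.0702]
ee_rot: [-0.49, 0.871, 0.021, 0.001]
wrist_force: [0.7, 0.1, -0.6]
grip_width: 0.0487
```

```bash
python3 wl.py w57;python3 wl.py w57; python3 - <<'E'
from pot import *
from cru import *
g=np.array([.00333,-.0005,.0426]);d=M@g;b=o["ee_pos"]+d;print(d,b)
c=pickle.load(open("last.pkl","rb"))
print("pred bottom ctr px",proj(c,b),"front edge r=.022",proj(c,b+M[:,0]*.022),proj(c,b+M[:,0]*.024))
save("w57",cv2.resize(c["img"][130:300,190:370],None,fx=4,fy=3.5,interpolation=cv2.INTER_CUBIC))
E
python3 go.py .5535 .0239 .05 148 .02
```

```text
[-0.00230274 -0.00152374 -0.04264358] [0.54603333 0.02399953 0.02579102]
pred bottom ctr px [278.90621644 232.29236256] front edge r=.022 [278.90972731 196.40493125] [278.91004593 193.03482056]
t 29.23 pos [0.5483 0.0255 0.0684] az 148.7 w 0.0491 F [-0.2  0.4 -0.1] eta [-0.0235  0.0371 -0.999 ] tilt 2.52 j7 2.56
1 [[-0.0009, -0.006, 0.0182, 0.7]]
```

View pics/w57.png

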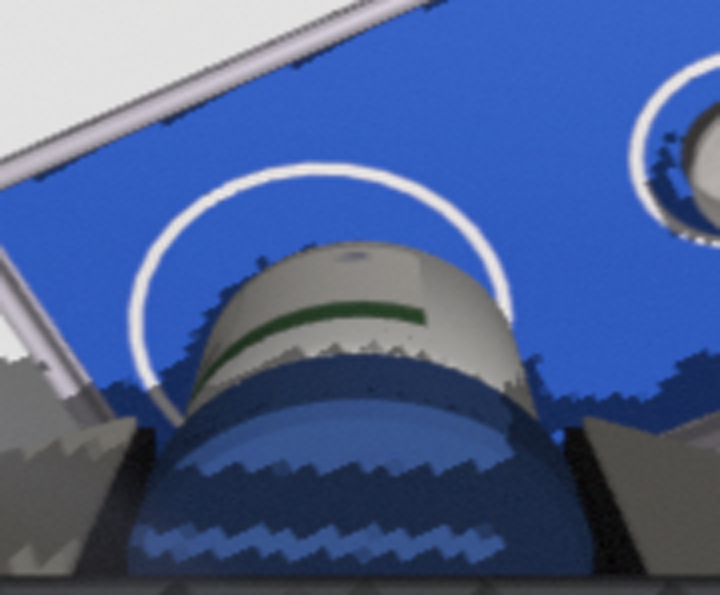

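```bash
python3 go.py .5538 .0239 .052 148.7 .01
```

```text
t 29.23 pos [0.5483 0.0255 0.0684] az 148.7 w 0.0491 F [-0.2  0.4 -0.1] eta [-0.0235  0.0371 -0.999 ] tilt 2.52 j7 2.56
2 [[-0.0006, -0.0031, 0.0081, 0.0], [-0.0006, -0.0031, 0.0081, 0.0]]
```

Request:
{"op": "drive_tool", "data": {
  "rows": [
    [-0.0006, -0.0035, 0.0081, 0],
    [-0.0006, -0.0035, 0.0081, 0]
  ]
}}

```text
time_s: 29.4
ee_pos: [0.5541, 0.0243, 0.0529]
ee_rot: [-0.491, 0.871, 0.022, -0.001]
wrist_force: [-0.5, 0.1, -0.0]
grip_width: 0.0485
```

```bash
python3 wl.py w58;python3 wl.py w58; python3 - <<'E'
from pot import *
from cru import *
g=np.array([.00333,-.0005,.0426]);d=M@g;b=o["ee_pos"]+d;print(d,b)
c=pickle.load(open("last.pkl","rb"))
print("pred bottom ctr px",proj(c,b),"front edge r=.0215",proj(c,b+M[:,0]*.0215))
save("w58",cv2.resize(c["img"][130:300,190:370],None,fx=4,fy=3.5,interpolation=cv2.INTER_CUBIC))
E
python3 go.py .5538 .0239 .0485 148 .02
```

```text
[-0.00230482 -0.00151658 -0.04264372] [0.551934   0.02241208 0.00958177]
pred bottom ctr px [279.00947663 231.93091196] front edge r=.0215 [279.02497668 196.99432883]
t 29.5 pos [0.5542 0.0239 0.0522] az 148.8 w 0.0489 F [-1.3  1.  -0.2] eta [-0.0235  0.0373 -0.999 ] tilt 2.53 j7 2.56
1 [[0.0003, 0.0002, 0.0037, 0.8]]
```

View pics/w58.png

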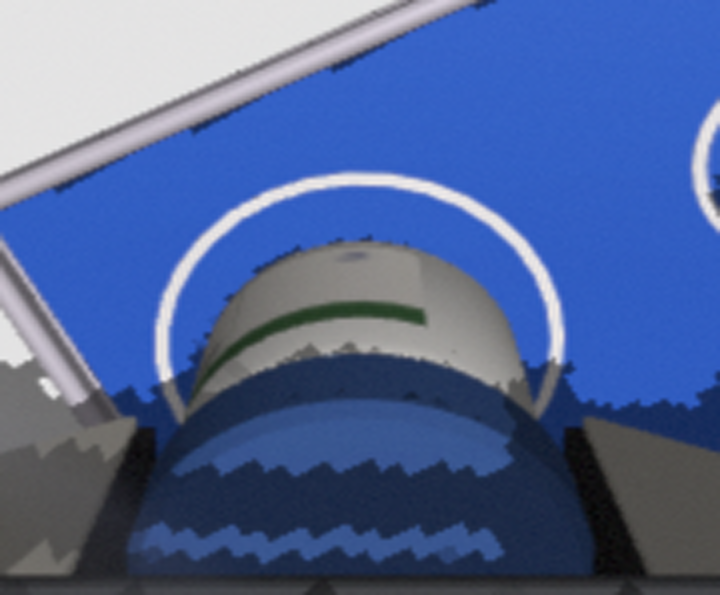

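Request:
{"op": "drive_tool", "data": {
  "rows": [
    [0.0005, 0, 0.0028, 0],
    [0.0003, 0, 0.0016, 0]
  ]
}}

```text
time_s: 29.67
ee_pos: [0.5543, 0.0234, 0.0483]
ee_rot: [-0.49, 0.871, 0.022, -0.001]
wrist_force: [-1.3, -1.7, 4.2]
grip_width: 0.0487
```

```bash
python3 wl.py w59;python3 wl.py w59; python3 go.py .5538 .0239 .0475 148 .02
```

```text
t 29.77 pos [0.5543 0.0233 0.0485] az 148.7 w 0.0488 F [ 0.5  0.1 -1. ] eta [-0.0223  0.0374 -0.9991] tilt 2.49 j7 2.57
1 [[-0.0002, 0.0007, 0.001, 0.7]]
```

Request:
{"op": "drive_tool", "data": {
  "rows": [
    [0, 0, 0.001, 0]
  ]
}}

```text
time_s: 29.85
ee_pos: [0.5545, 0.0234, 0.0481]
ee_rot: [-0.49, 0.871, 0.022, -0.0]
wrist_force: [-5.2, -1.2, 13.6]
grip_width: 0.0489
```

```bash
python3 wl.py w60;python3 wl.py w60; python3 go.py; python3 - <<'E'
from h import *
import pickle;c=pickle.load(open("last.pkl","rb"))
save("w60",cv2.resize(c["img"][130:300,190:370],None,fx=4,fy=3.5,interpolation=cv2.INTER_CUBIC))
E
```

```text
t 29.95 pos [0.5545 0.0233 0.0482] az 148.7 w 0.049 F [-1.1 -0.3  5.6] eta [-0.0217  0.0375 -0.9991] tilt 2.48 j7 2.57
```

View pics/w60.png

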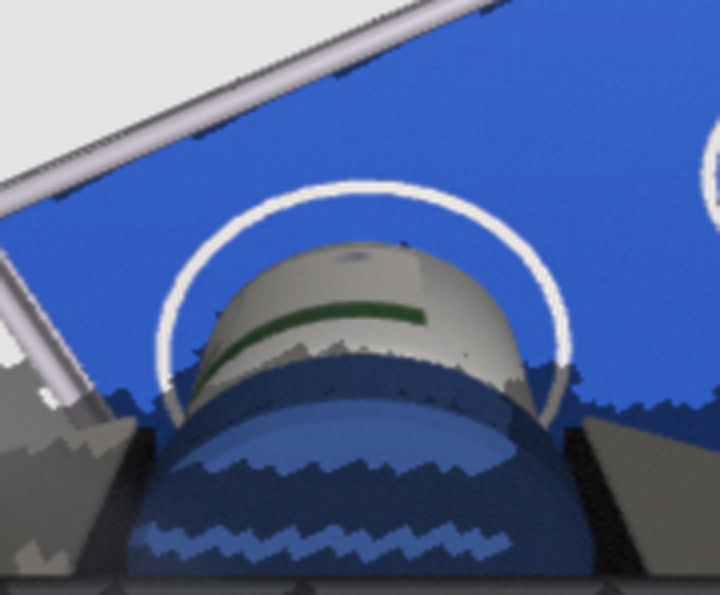

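Request:
{"op": "drive_tool", "data": {
  "rows": [
    [0, 0, 0, 0]
  ],
  "fingers": 0
}}

```text
time_s: 30.03
ee_pos: [0.5546, 0.0233, 0.0486]
ee_rot: [-0.49, 0.871, 0.022, 0.0]
wrist_force: [-0.1, -0.2, 0.2]
grip_width: 0.0521
```

```bash
for i in 1 2 3 4 5 6 7 8; do python3 wl.py w61; done; python3 go.py .5545 .0233 .14 148.7 .03
```

```text
t 30.43 pos [0.5545 0.0233 0.0482] az 148.7 w 0.0825 F [-0.9 -0.2 -0.1] eta [-0.0217  0.0375 -0.9991] tilt 2.48 j7 2.57
4 [[-0.0005, 0.0009, -0.0229, 0.0], [-0.0005, 0.0009, -0.0229, 0.0], [-0.0005, 0.0009, -0.0229, 0.0], [-0.0005, 0.0009, -0.0229, 0.0]]
```

View pics/w61.png

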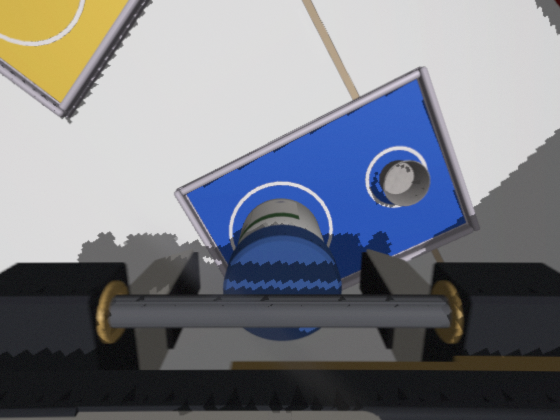

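Pot free and upright at (282,260). Raise and check.

Request:
{"op": "drive_tool", "data": {
  "rows": [
    [-0.0005, 0.0009, -0.02, 0],
    [-0.0005, 0.0009, -0.025, 0],
    [-0.0005, 0.0009, -0.03, 0],
    [-0.0005, 0.0009, -0.03, 0],
    [-0.0005, 0.0009, -0.025, 0]
  ]
}}

```text
time_s: 30.85
ee_pos: [0.5502, 0.0226, 0.1765]
ee_rot: [-0.49, 0.871, 0.024, -0.007]
wrist_force: [1.4, -0.1, 0.3]
grip_width: 0.0916
```

```bash
python3 wl.py w62;python3 wl.py w62; python3 - <<'E'
from h import *
import pickle;c=pickle.load(open("last.pkl","rb"))
save("w62",cv2.resize(c["img"][100:300,160:400],None,fx=3,fy=3,interpolation=cv2.INTER_CUBIC))
E
python3 go.py .44 .12 .2 120
```

```text
t 30.95 pos [0.5528 0.0228 0.179 ] az 148.7 w 0.092 F [0.7 0.4 0.1] eta [-0.0287  0.0366 -0.9989] tilt 2.67 j7 2.54
5 [[-0.005, 0.0295, -0.0028, 5.7], [-0.002, 0.0299, -0.0028, 5.7], [0.001, 0.0299, -0.0028, 5.7], [0.004, 0.0297, -0.0028, 5.7], [0.007, 0.0291, -0.0028, 5.7]]
```

View pics/w62.png

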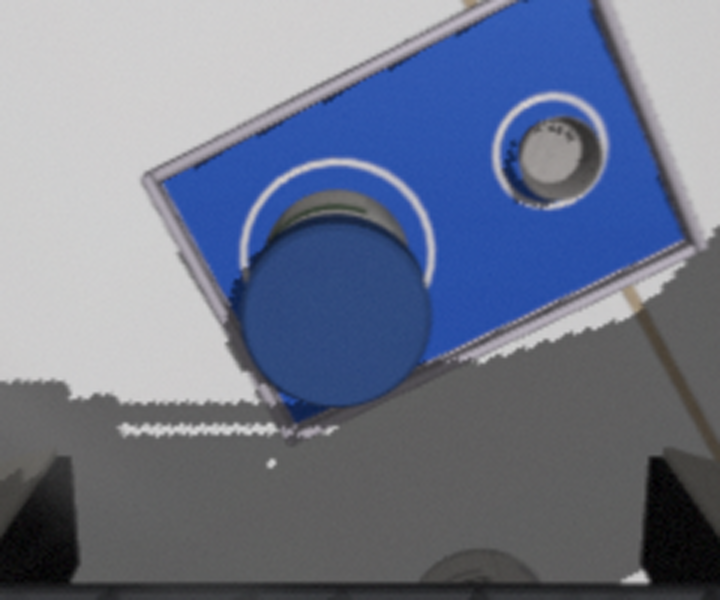

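```bash
cat >> cru.py <<'E'
def cap(c,z,L,Rr,B,r=.025):
    a=np.linspace(0,2*np.pi,120)
    def f(X):
        q=np.array([proj(c,(X[0]+r*np.cos(t),X[1]+r*np.sin(t),z)) for t in a]);return [q[:,0].min()-L,q[:,0].max()-Rr,q[:,1].max()-B]
    s=least_squares(f,back(c,((L+Rr)/2,B-30),z)[:2]);return s.x.round(4),s.fun.round(1)
E
python3 - <<'E'
from cru import *
c=pickle.load(open("last.pkl","rb"))
p=lambda u,v:(160+u/3-.33,100+v/3-.33)
print(cap(c,.074,p(242,0)[0],p(432,0)[0],p(0,406)[1]),ring(c,.005,*p(239,158),p(436,0)[0],r=.031))
f=back(c,p(338,190),.005);print(f)
E
```

```text
(array([0.5533, 0.0216]), array([-0.7,  0.7,  0. ])) (array([0.5518, 0.0226]), array([ 0.5, -0. , -0.5]))
[0.54075737 0.00474585 0.005     ]
```

```bash
python3 go.py .436 .205 .15 110 .03
```

```text
t 30.95 pos [0.5528 0.0228 0.179 ] az 148.7 w 0.092 F [0.7 0.4 0.1] eta [-0.0287  0.0366 -0.9989] tilt 2.67 j7 2.54
8 [[-0.0118, 0.0241, 0.0049, 4.8], [-0.0097, 0.025, 0.0049, 4.8], [-0.0076, 0.0258, 0.0049, 4.8], [-0.0054, 0.0263, 0.0049, 4.8], [-0.0031, 0.0267, 0.0049, 4.8], [-0.0009, 0.0268, 0.0049, 4.8], [0.0014, 0.0268, 0.0049, 4.8], [0.0036, 0.0266, 0.0049, 4.8]]
```

Request:
{"op": "drive_tool", "data": {
  "rows": [
    [-0.0118, 0.0241, 0.003, 4.8],
    [-0.0097, 0.025, 0.003, 4.8],
    [-0.0076, 0.0258, 0.004, 4.8],
    [-0.0054, 0.0263, 0.004, 4.8],
    [-0.0031, 0.0267, 0.004, 4.8],
    [-0.0009, 0.0268, 0.005, 4.8],
    [0.0014, 0.0268, 0.005, 4.8],
    [0.0036, 0.0266, 0.005, 4.8]
  ]
}}

```text
time_s: 31.62
ee_pos: [0.4371, 0.205, 0.1527]
ee_rot: [-0.156, 0.988, 0.018, -0.009]
wrist_force: [1.1, 0.2, -0.1]
grip_width: 0.092
```

```bash
python3 wl.py w63;python3 wl.py w63;python3 go.py .4375 .2075 .14 110 .03; python3 - <<'E'
from h import *
import pickle;c=pickle.load(open("last.pkl","rb"))
save("w63",cv2.resize(c["img"][120:320,160:400],None,fx=3,fy=3,interpolation=cv2.INTER_CUBIC))
E
```

```text
t 31.72 pos [0.4347 0.2082 0.1521] az 108.4 w 0.0919 F [-0.1 -0.3  0.3] eta [-0.0263  0.0344 -0.9991] tilt 2.48 j7 1.46
1 [[-0.0026, -0.0021, 0.012, -1.6]]
```

View pics/w63.png

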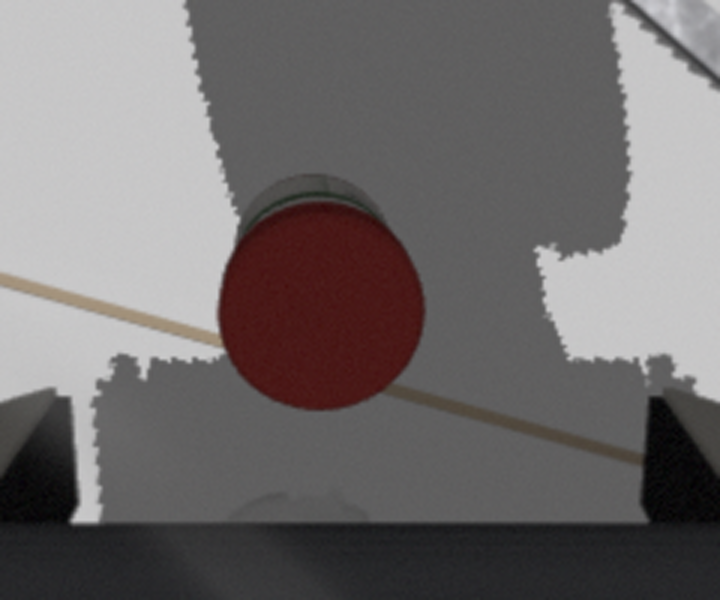

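```bash
python3 - <<'E'
from cru import *
c=pickle.load(open("last.pkl","rb"))
p=lambda u,v:(160+u/3-.33,120+v/3-.33)
x=cap(c,.068,p(218,0)[0],p(425,0)[0],p(0,411)[1]);print(x)
E
python3 go.py .4385 .206 .07 109 .025
```

```text
(array([0.4386, 0.2069]), array([-0.4,  0.5,  0. ]))
t 31.72 pos [0.4347 0.2082 0.1521] az 108.4 w 0.0919 F [-0.1 -0.3  0.3] eta [-0.0263  0.0344 -0.9991] tilt 2.48 j7 1.46
4 [[-0.001, -0.0017, 0.0205, -0.2], [-0.001, -0.0017, 0.0205, -0.2], [-0.001, -0.0017, 0.0205, -0.2], [-0.001, -0.0017, 0.0205, -0.2]]
```

Request:
{"op": "drive_tool", "data": {
  "rows": [
    [-0.001, -0.0012, 0.0205, 0],
    [-0.001, -0.0012, 0.0205, 0],
    [-0.001, -0.0012, 0.0205, 0],
    [-0.001, -0.0012, 0.0205, 0]
  ]
}}

```text
time_s: 32.05
ee_pos: [0.4399, 0.2103, 0.0698]
ee_rot: [-0.164, 0.986, 0.02, -0.007]
wrist_force: [-0.2, 0.2, 0.4]
grip_width: 0.092
```

```bash
python3 wl.py w64;python3 wl.py w64;python3 go.py .4381 .2076 .0415 108.5 .015
```

```text
t 32.15 pos [0.438 0.209 0.068] az 108.8 w 0.0915 F [-0.3  0.1 -0.2] eta [-0.0247  0.0349 -0.9991] tilt 2.45 j7 1.5
2 [[0.0, -0.0012, 0.0132, 0.1], [0.0, -0.0012, 0.0132, 0.1]]
```

View pics/w64.png

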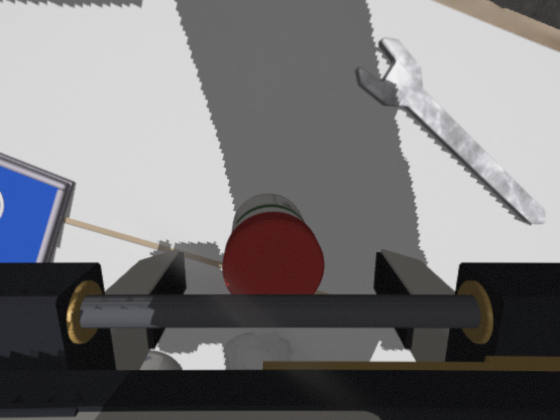

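Request:
{"op": "drive_tool", "data": {
  "rows": [
    [0, -0.0014, 0.0132, 0],
    [0, -0.0014, 0.0132, 0]
  ]
}}

```text
time_s: 32.32
ee_pos: [0.4397, 0.2074, 0.0431]
ee_rot: [-0.164, 0.986, 0.02, -0.008]
wrist_force: [-0.4, -0.5, 0.6]
grip_width: 0.0914
```

Request:
{"op": "drive_tool", "data": {
  "rows": [
    [0, 0, 0.0003, 0]
  ],
  "fingers": 1,
  "newtons": 15
}}

```text
time_s: 32.4
ee_pos: [0.4392, 0.2065, 0.0419]
ee_rot: [-0.163, 0.986, 0.019, -0.009]
wrist_force: [-0.1, 0.1, 0.8]
grip_width: 0.0886
```

```bash
for i in 1 2 3 4 5 6 7 8 9 10 11 12 13 14; do python3 wl.py w65; done;python3 go.py .4381 .2076 .0415 108.5 .015
```

```text
t 33.1 pos [0.44   0.2075 0.0431] az 108.8 w 0.0493 F [-0.3  0.1  5.6] eta [-0.0222  0.0362 -0.9991] tilt 2.43 j7 1.52
1 [[0.0017, 0.0006, 0.0016, 0.3]]
```

View pics/w65.png

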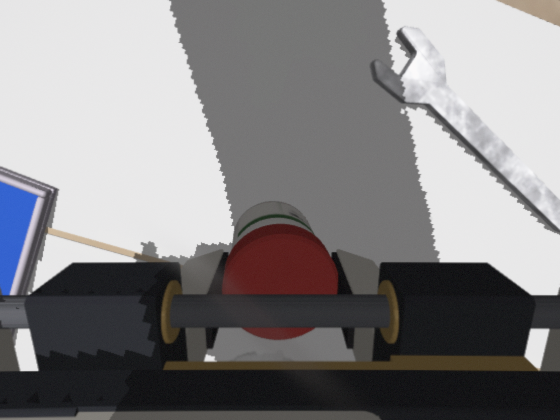

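Request:
{"op": "drive_tool", "data": {
  "rows": [
    [0, 0, -0.018, 0],
    [0, 0, -0.022, 0],
    [0, 0, -0.024, 0],
    [0, 0, -0.024, 0],
    [0, 0, -0.02, 0]
  ]
}}

```text
time_s: 33.52
ee_pos: [0.4384, 0.2015, 0.1499]
ee_rot: [-0.164, 0.986, 0.017, -0.014]
wrist_force: [0.6, -0.5, -1.2]
grip_width: 0.0497
```

```bash
python3 wl.py w66;python3 wl.py w66;python3 go.py .43 0.0 .155 108.5 .0265
```

```text
t 33.62 pos [0.4402 0.2024 0.1515] az 108.8 w 0.0489 F [-0.3  0.4 -1.5] eta [-0.0285  0.0323 -0.9991] tilt 2.47 j7 1.48
8 [[0.0094, -0.0235, -0.0012, 0.0], [0.0094, -0.0235, -0.0012, 0.0], [0.0094, -0.0235, -0.0012, 0.0], [0.0093, -0.0235, -0.0012, 0.0], [0.0093, -0.0235, -0.0012, 0.0], [0.0093, -0.0235, -0.0012, 0.0], [0.0093, -0.0235, -0.0012, 0.0], [0.0093, -0.0235, -0.0012, 0.0]]
```

View pics/w66.png

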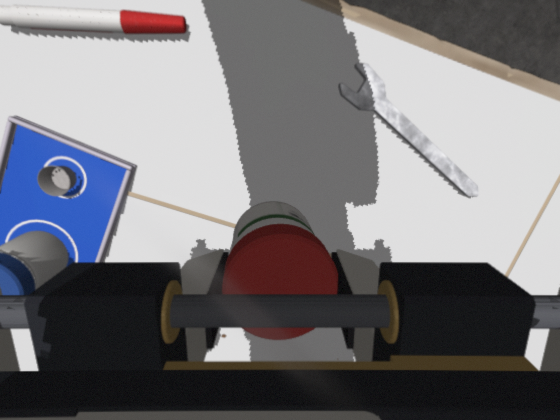

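Request:
{"op": "drive_tool", "data": {
  "rows": [
    [0.0094, -0.0235, -0.0018, 0],
    [0.0094, -0.0235, -0.0018, 0],
    [0.0094, -0.0235, -0.0018, 0],
    [0.0093, -0.0235, -0.0018, 0],
    [0.0093, -0.0235, -0.0018, 0],
    [0.0093, -0.0235, -0.0018, 0],
    [0.0093, -0.0235, -0.0018, 0],
    [0.0093, -0.0235, -0.0018, 0]
  ]
}}

```text
time_s: 34.28
ee_pos: [0.4275, -0.0013, 0.1545]
ee_rot: [-0.17, 0.985, 0.02, -0.014]
wrist_force: [0.0, -0.0, -0.9]
grip_width: 0.0491
```

```bash
python3 go.py .44 -.2 .155 108.5 .0265
```

```text
t 34.28 pos [ 0.4275 -0.0013  0.1545] az 109.6 w 0.0491 F [ 0.  -0.  -0.9] eta [-0.0338  0.0338 -0.9989] tilt 2.74 j7 1.93
8 [[0.0069, -0.0239, -0.001, 0.1], [0.0068, -0.0239, -0.001, 0.1], [0.0068, -0.0239, -0.001, 0.1], [0.0067, -0.0239, -0.001, 0.1], [0.0066, -0.024, -0.001, 0.1], [0.0066, -0.024, -0.001, 0.1], [0.0065, -0.024, -0.001, 0.1], [0.0065, -0.024, -0.001, 0.1]]
```

Request:
{"op": "drive_tool", "data": {
  "rows": [
    [0.0069, -0.0239, -0.0018, 0.1],
    [0.0068, -0.0239, -0.0018, 0.1],
    [0.0068, -0.0239, -0.0018, 0.1],
    [0.0067, -0.0239, -0.0018, 0.1],
    [0.0066, -0.024, -0.0018, 0.1],
    [0.0066, -0.024, -0.0018, 0.1],
    [0.0065, -0.024, -0.0018, 0.1],
    [0.0065, -0.024, -0.0018, 0.1]
  ]
}}

```text
time_s: 34.95
ee_pos: [0.4342, -0.2091, 0.1549]
ee_rot: [-0.163, 0.986, 0.021, -0.019]
wrist_force: [0.3, 0.3, -0.7]
grip_width: 0.0493
```

```bash
python3 go.py .53 -.365 .14 108.5 .0265
```

```text
t 34.95 pos [ 0.4342 -0.2091  0.1549] az 108.8 w 0.0493 F [ 0.3  0.3 -0.7] eta [-0.0448  0.0348 -0.9984] tilt 3.25 j7 2.41
7 [[-0.0058, -0.0256, 0.0007, 0.0], [-0.0058, -0.0256, 0.0007, 0.0], [-0.0059, -0.0256, 0.0007, 0.0], [-0.0059, -0.0255, 0.0007, 0.0], [-0.0059, -0.0255, 0.0007, 0.0], [-0.0059, -0.0255, 0.0007, 0.0], [-0.0059, -0.0255, 0.0007, 0.0]]
```

Request:
{"op": "drive_tool", "data": {
  "rows": [
    [-0.0058, -0.0256, 0.0007, 0.6],
    [-0.0055, -0.0256, 0.0007, 0.6],
    [-0.0052, -0.0256, 0.0007, 0.6],
    [-0.0049, -0.0256, 0.0007, 0.6],
    [-0.0046, -0.0257, 0.0007, 0.6],
    [-0.0043, -0.0257, 0.0007, 0.6],
    [-0.004, -0.0257, 0.0007, 0.6]
  ]
}}

```text
time_s: 35.53
ee_pos: [0.5157, -0.3772, 0.1312]
ee_rot: [-0.125, 0.992, 0.023, -0.025]
wrist_force: [0.5, 0.6, -1.3]
grip_width: 0.0495
```

```bash
python3 wl.py w67;python3 wl.py w67; python3 go.py .5585 -.3748 .1 104 .0265; python3 - <<'E'
from pot import *
Mg=frame(108.8,-.0222,.0362);g=Mg.T@np.array([-.0014,-.0006,-.0431]);print(g,"rel",M@g,"up",M@Mg.T@[0,0,1.])
E
```

```text
t 35.63 pos [ 0.5151 -0.3804  0.1307] az 104.1 w 0.0497 F [ 0.1  0.2 -0.7] eta [-0.0556  0.037  -0.9978] tilt 3.83 j7 2.58
3 [[-0.0149, -0.0022, 0.0095, 0.0], [-0.0149, -0.0022, 0.0095, 0.0], [-0.0149, -0.0022, 0.0095, 0.0]]
[ 0.00111529 -0.00190256  0.04307048] rel [-0.00301119 -0.00052351 -0.04301847] up [3.63937279e-02 8.73834037e-04 9.99337147e-01]
```

View pics/w67.png

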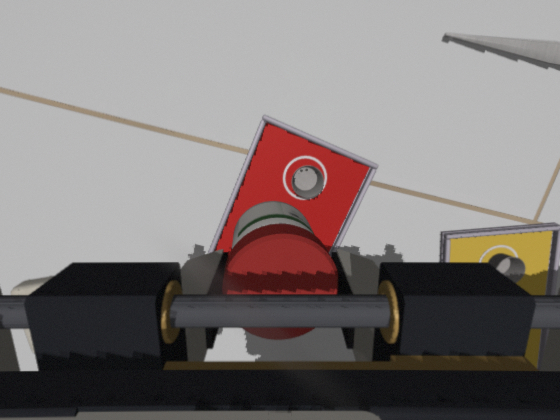

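```bash
python3 go.py .5614 -.3743 .08 104 .026
```

```text
t 35.63 pos [ 0.5151 -0.3804  0.1307] az 104.1 w 0.0497 F [ 0.1  0.2 -0.7] eta [-0.0556  0.037  -0.9978] tilt 3.83 j7 2.58
3 [[-0.0162, -0.0026, 0.0161, 0.0], [-0.0162, -0.0026, 0.0161, 0.0], [-0.0162, -0.0026, 0.0161, 0.0]]
```

Request:
{"op": "drive_tool", "data": {
  "rows": [
    [-0.0162, -0.0026, 0.0161, 0],
    [-0.0162, -0.0026, 0.0161, 0],
    [-0.0162, -0.0026, 0.0161, 0]
  ]
}}

```text
time_s: 35.88
ee_pos: [0.5591, -0.3781, 0.0789]
ee_rot: [-0.12, 0.992, 0.021, -0.026]
wrist_force: [-0.3, -0.5, -1.0]
grip_width: 0.0492
```

```bash
python3 wl.py w68;python3 wl.py w68; python3 - <<'E'
from pot import *
from cru import *
g=np.array([.0011,-.0019,.0431]);d=M@g;b=o["ee_pos"]+d;print(d,b)
c=pickle.load(open("last.pkl","rb"))
print("pred bottom ctr px",proj(c,b),"front",proj(c,b+M[:,0]*.0215),"ring px",proj(c,(.5584,-.3748,.005)))
save("w68",cv2.resize(c["img"][130:300,190:370],None,fx=4,fy=3.5,interpolation=cv2.INTER_CUBIC))
E
python3 go.py .5614 -.3743 .055 104 .026
```

```text
[-0.00316374 -0.00043503 -0.04303756] [ 0.55665258 -0.37483461  0.03267517]
pred bottom ctr px [276.59990059 233.72506976] front [276.50447128 198.8899718 ] ring px [274.21224942 224.03074576]
t 35.98 pos [ 0.5598 -0.3744  0.0757] az 103.9 w 0.0491 F [-0.8  1.3 -1.3] eta [-0.0593  0.0388 -0.9975] tilt 4.06 j7 2.55
1 [[-0.0026, -0.0014, 0.0206, -0.1]]
```

View pics/w68.png

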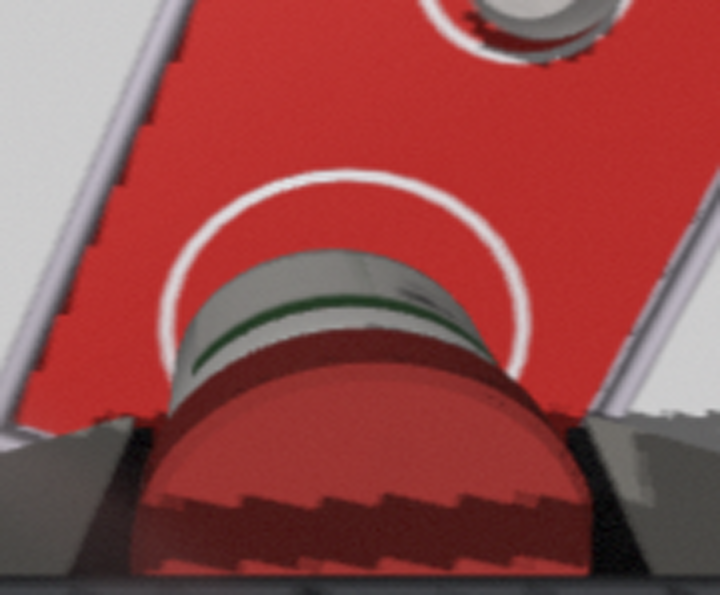

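```bash
python3 - <<'E'
from pot import *
from cru import *
c=pickle.load(open("last.pkl","rb"))
p=lambda u,v:(190+u/4-.38,130+v/3.5-.36)
R=ring(c,.005,*p(160,170),p(530,0)[0],r=.031);print(R)
tx=M[:,0].copy();tx[2]=0
for z in (.031,.033): print(back(c,p(335,248),z)-tx*.0215)
E
```

```text
(array([ 0.558 , -0.3735]), array([ 0.3, -0. , -0.3]))
[ 0.55852734 -0.3761555   0.031     ]
[ 0.55813686 -0.37632379  0.033     ]
```

```bash
python3 go.py .5595 -.3720 .055 103.9 .011
```

```text
t 35.98 pos [ 0.5598 -0.3744  0.0757] az 103.9 w 0.0491 F [-0.8  1.3 -1.3] eta [-0.0593  0.0388 -0.9975] tilt 4.06 j7 2.55
2 [[-0.0006, 0.0007, 0.0104, 0.0], [-0.0006, 0.0007, 0.0104, 0.0]]
```

Request:
{"op": "drive_tool", "data": {
  "rows": [
    [-0.0006, 0.0007, 0.0104, 0],
    [-0.0006, 0.0007, 0.0104, 0]
  ]
}}

```text
time_s: 36.15
ee_pos: [0.5591, -0.3719, 0.0547]
ee_rot: [-0.122, 0.992, 0.022, -0.027]
wrist_force: [-0.3, 0.4, -1.5]
grip_width: 0.0494
```

```bash
python3 wl.py w69;python3 wl.py w69; python3 - <<'E'
from cru import *
c=pickle.load(open("last.pkl","rb"))
save("w69",cv2.resize(c["img"][130:300,190:370],None,fx=4,fy=3.5,interpolation=cv2.INTER_CUBIC))
E
python3 go.py .5595 -.3720 .050 104 .026
```

```text
t 36.25 pos [ 0.558  -0.3717  0.0539] az 103.9 w 0.0492 F [-0.3 -0.3 -1.2] eta [-0.0611  0.0389 -0.9974] tilt 4.16 j7 2.55
1 [[-0.0016, -0.0009, 0.0037, -0.1]]
```

View pics/w69.png

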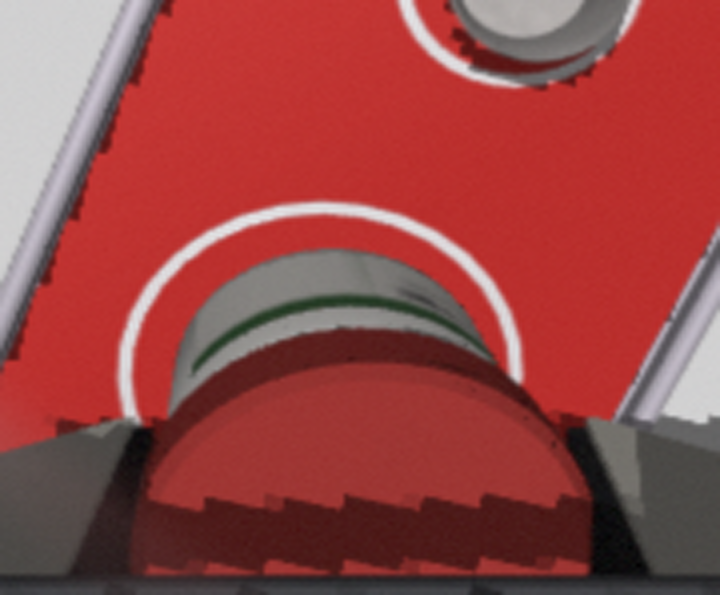

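```bash
cat > rel.py <<'E'
import sys
from pot import *
from cru import *
a=[float(v) for v in sys.argv[1:]] # ringL ringT ringR footU footT zfoot
c=pickle.load(open("last.pkl","rb"))
p=lambda u,v:(190+u/4-.38,130+v/3.5-.36)
R=ring(c,.005,*p(a[0],a[1]),p(a[2],0)[0],r=.031);print(R)
tx=M[:,0].copy();tx[2]=0
f=back(c,p(a[3],a[4]),a[5])-tx*.0215;print("foot",f.round(4),"move",(R[0]-f[:2]).round(4))
E
python3 rel.py 118 200 523 333 248 .0108
```

```text
(array([ 0.5577, -0.3742]), array([ 0.3, -0. , -0.3]))
foot [ 0.555  -0.3732  0.0108] move [ 0.0027 -0.001 ]
```

```bash
python3 go.py .5609 -.3727 .0505 103.9 .01
```

```text
t 36.25 pos [ 0.558  -0.3717  0.0539] az 103.9 w 0.0492 F [-0.3 -0.3 -1.2] eta [-0.0611  0.0389 -0.9974] tilt 4.16 j7 2.55
1 [[-0.0028, -0.0019, 0.0031, 0.0]]
```

Request:
{"op": "drive_tool", "data": {
  "rows": [
    [-0.0028, -0.0019, 0.0031, 0]
  ]
}}

```text
time_s: 36.33
ee_pos: [0.5603, -0.3732, 0.0513]
ee_rot: [-0.121, 0.992, 0.023, -0.028]
wrist_force: [0.8, -1.2, 0.3]
grip_width: 0.0493
```

```bash
python3 wl.py w70;python3 wl.py w70;python3 wl.py w70; python3 - <<'E'
from cru import *
c=pickle.load(open("last.pkl","rb"))
save("w70",cv2.resize(c["img"][130:300,190:370],None,fx=4,fy=3.5,interpolation=cv2.INTER_CUBIC))
E
python3 go.py .5609 -.3727 .050 104 .026
```

```text
t 36.48 pos [ 0.5609 -0.3729  0.0508] az 103.9 w 0.0494 F [-0.1 -0.  -1.4] eta [-0.0609  0.0387 -0.9974] tilt 4.14 j7 2.55
1 [[-0.0001, 0.0002, 0.0008, -0.1]]
```

View pics/w70.png

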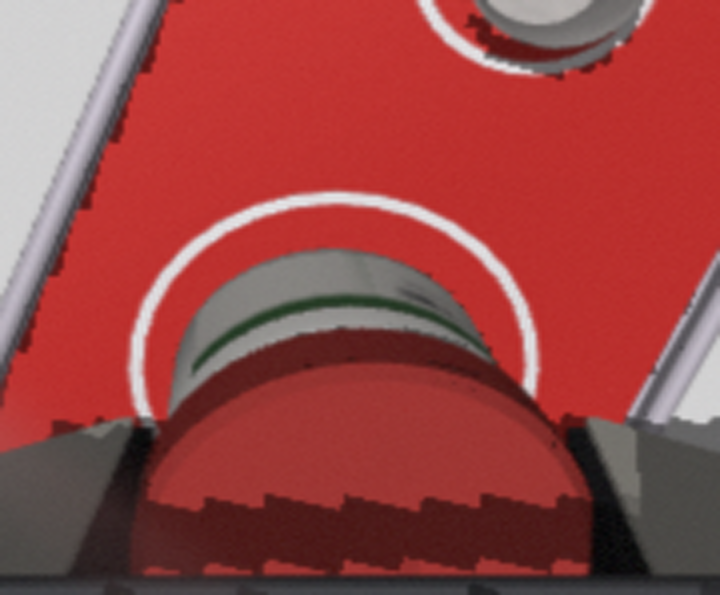

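```bash
python3 rel.py 129 190 540 333 248 .0077; python3 go.py .5611 -.3729 .0480 103.9
```

```text
(array([ 0.5579, -0.3742]), array([ 0.4, -0. , -0.5]))
foot [ 0.5579 -0.3747  0.0077] move [0.     0.0005]
t 36.48 pos [ 0.5609 -0.3729  0.0508] az 103.9 w 0.0494 F [-0.1 -0.  -1.4] eta [-0.0609  0.0387 -0.9974] tilt 4.14 j7 2.55
1 [[-0.0003, -0.0001, 0.0028, 0.0]]
```

Request:
{"op": "drive_tool", "data": {
  "rows": [
    [-0.0003, 0.0003, 0.0028, 0]
  ]
}}

```text
time_s: 36.57
ee_pos: [0.5613, -0.3732, 0.0489]
ee_rot: [-0.121, 0.992, 0.022, -0.027]
wrist_force: [1.0, 0.0, -0.6]
grip_width: 0.0492
```

```bash
python3 wl.py w71;python3 wl.py w71;python3 go.py .5609 -.3727 .048 104 .026
```

```text
t 36.67 pos [ 0.5611 -0.3731  0.0486] az 103.9 w 0.049 F [ 0.3 -0.8  0.3] eta [-0.06    0.0378 -0.9975] tilt 4.06 j7 2.55
1 [[0.0001, 0.0004, 0.0006, -0.1]]
```

Request:
{"op": "drive_tool", "data": {
  "rows": [
    [0.0002, 0.0004, 0.0012, 0]
  ]
}}

```text
time_s: 36.75
ee_pos: [0.561, -0.3732, 0.0484]
ee_rot: [-0.121, 0.992, 0.022, -0.027]
wrist_force: [-2.5, 1.2, 11.7]
grip_width: 0.049
```

```bash
python3 wl.py w72;python3 wl.py w72; python3 go.py;python3 - <<'E'
from cru import *
c=pickle.load(open("last.pkl","rb"))
save("w72",cv2.resize(c["img"][130:300,190:370],None,fx=4,fy=3.5,interpolation=cv2.INTER_CUBIC))
E
```

```text
t 36.85 pos [ 0.561  -0.3732  0.0485] az 103.9 w 0.0492 F [-1.   0.4  5.5] eta [-0.0588  0.0372 -0.9976] tilt 3.99 j7 2.55
```

View pics/w72.png

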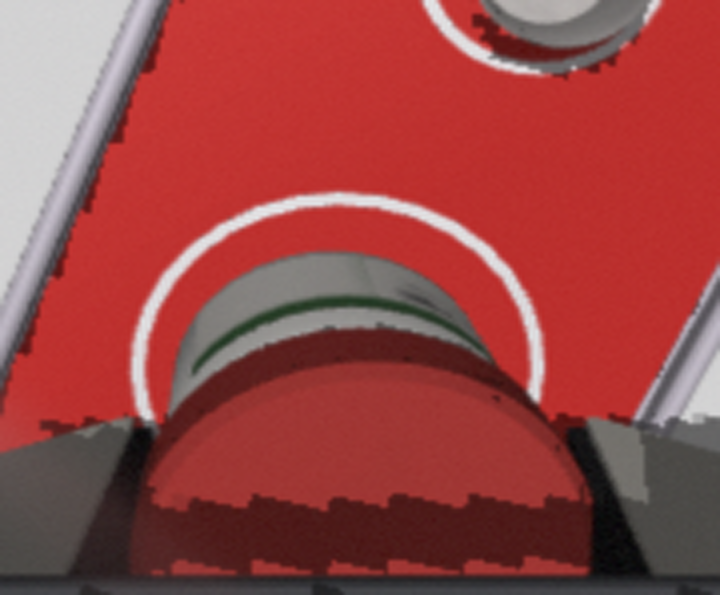

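Contact (about 6–11 N) and aligned. Release.

Request:
{"op": "drive_tool", "data": {
  "rows": [
    [0, 0, 0, 0]
  ],
  "fingers": 0
}}

```text
time_s: 36.93
ee_pos: [0.5611, -0.3733, 0.0489]
ee_rot: [-0.121, 0.992, 0.022, -0.027]
wrist_force: [0.4, -0.4, -0.7]
grip_width: 0.0526
```

```bash
for i in 1 2 3 4 5 6 7 8 9; do python3 wl.py w73; done; python3 go.py .5610 -.3732 .16 103.9 .026
```

```text
t 37.38 pos [ 0.5609 -0.3731  0.0483] az 103.9 w 0.0875 F [ 0.1 -0.1 -0.6] eta [-0.059   0.0373 -0.9976] tilt 4.0 j7 2.55
5 [[0.0011, 0.0011, -0.0223, -0.0], [0.0011, 0.0011, -0.0223, -0.0], [0.0011, 0.0011, -0.0223, -0.0], [0.0011, 0.0011, -0.0223, -0.0], [0.0011, 0.0011, -0.0223, -0.0]]
```

View pics/w73.png

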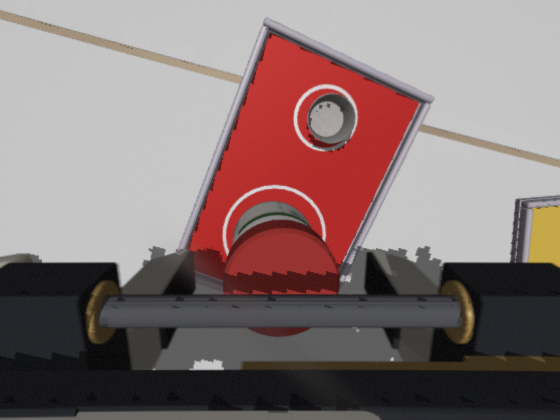

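Request:
{"op": "drive_tool", "data": {
  "rows": [
    [0.0011, 0.0011, -0.018, 0],
    [0.0011, 0.0011, -0.0223, 0],
    [0.0011, 0.0011, -0.025, 0],
    [0.0011, 0.0011, -0.03, 0],
    [0.0011, 0.0011, -0.03, 0]
  ]
}}

```text
time_s: 37.8
ee_pos: [0.5576, -0.3706, 0.1696]
ee_rot: [-0.121, 0.992, 0.027, -0.033]
wrist_force: [0.6, 0.5, -0.8]
grip_width: 0.0919
```

```bash
python3 wl.py w74;python3 wl.py w74; python3 - <<'E'
from h import *
import pickle;c=pickle.load(open("last.pkl","rb"))
save("w74",cv2.resize(c["img"][50:290,160:400],None,fx=2.5,fy=2.5,interpolation=cv2.INTER_CUBIC))
E
python3 go.py .42 -.3 .22 60 .03
```

```text
t 37.9 pos [ 0.5603 -0.3728  0.1742] az 103.9 w 0.0917 F [ 0.1 -1.1  0.7] eta [-0.0646  0.0402 -0.9971] tilt 4.36 j7 2.52
7 [[0.0172, 0.0152, -0.0048, 6.3], [0.0188, 0.0133, -0.0048, 6.3], [0.0201, 0.0111, -0.0048, 6.3], [0.0212, 0.0089, -0.0048, 6.3], [0.0221, 0.0065, -0.0048, 6.3], [0.0227, 0.0041, -0.0048, 6.3], [0.023, 0.0016, -0.0048, 6.3]]
```

View pics/w74.png

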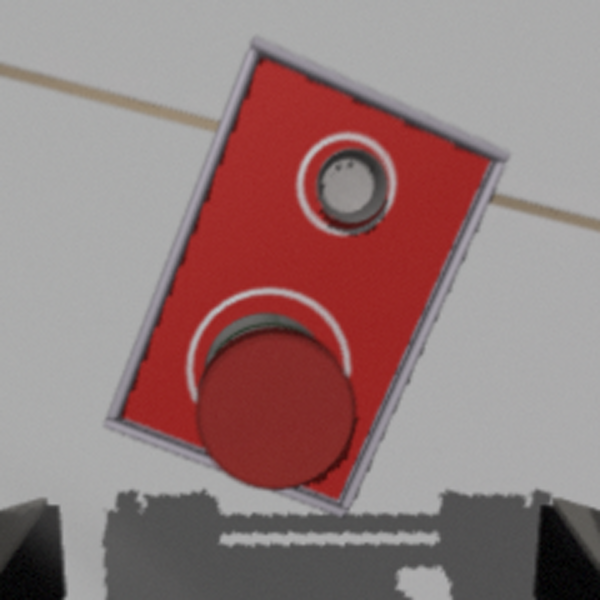

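```bash
python3 - <<'E'
from cru import *
c=pickle.load(open("last.pkl","rb"))
p=lambda u,v:(160+u/2.5-.3,50+v/2.5-.3)
print(cap(c,.073,p(197,0)[0],p(354,0)[0],p(0,490)[1]),ring(c,.005,*p(186,288),p(351,0)[0],r=.031))
E
```

```text
(array([ 0.5589, -0.3738]), array([-1.1,  1.2,  0.1])) (array([ 0.5588, -0.3745]), array([ 0.5, -0. , -0.5]))
```

Request:
{"op": "drive_tool", "data": {
  "rows": [
    [0.0172, 0.0152, -0.01, 6.3],
    [0.0188, 0.0133, -0.01, 6.3],
    [0.0201, 0.0111, -0.01, 6.3],
    [0.0212, 0.0089, -0.01, 6.3],
    [0.0221, 0.0065, -0.0048, 6.3],
    [0.0227, 0.0041, -0.0048, 6.3],
    [0.023, 0.0016, -0.0048, 6.3]
  ]
}}

```text
time_s: 38.48
ee_pos: [0.419, -0.2971, 0.2388]
ee_rot: [0.274, 0.961, 0.011, -0.037]
wrist_force: [-0.0, -0.1, 0.4]
grip_width: 0.0915
```

```bash
python3 go.py .35 -.3 .25 60 .03; python3 wl.py t75 top; python3 wl.py t75 top; python3 - <<'E'
from h import *
import pickle;c=pickle.load(open("last.pkl","rb"))
save("t76",cv2.resize(c["img"][150:270,115:455],None,fx=2.3,fy=2.3,interpolation=cv2.INTER_CUBIC))
E
```

```text
t 38.48 pos [ 0.419  -0.2971  0.2388] az 58.1 w 0.0915 F [-0.  -0.1  0.4] eta [-0.0645  0.041  -0.9971] tilt 4.39 j7 1.75
3 [[0.0193, -0.013, -0.0023, -0.6], [0.0194, -0.0128, -0.0023, -0.6], [0.0195, -0.0126, -0.0023, -0.6]]
```

View pics/t75.png

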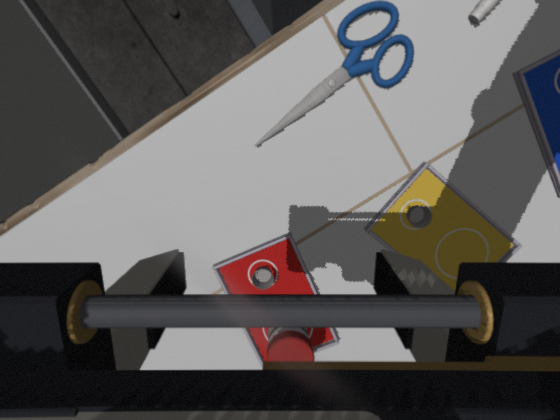

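View pics/t76.png

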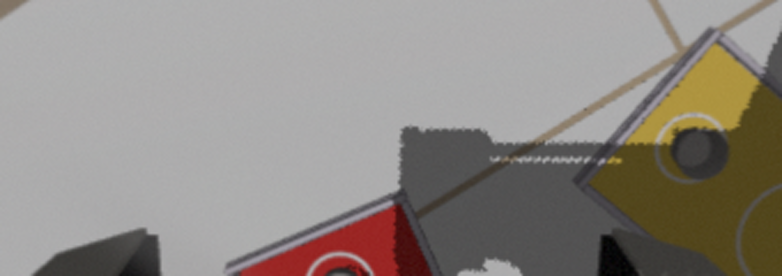

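Request:
{"op": "drive_tool", "data": {
  "rows": [
    [0.0193, -0.013, -0.0023, 0],
    [0.0194, -0.0128, -0.0023, 0]
  ]
}}

```text
time_s: 38.75
ee_pos: [0.3745, -0.2968, 0.2461]
ee_rot: [0.27, 0.962, 0.011, -0.036]
wrist_force: [-0.9, -0.9, 0.0]
grip_width: 0.0919
```

```bash
python3 wl.py s77 x side; python3 wl.py t77 x top; python3 - <<'E'
from h import *
import pickle;c=pickle.load(open("last.pkl","rb"))
save("t78",cv2.resize(c["img"][150:270,115:455],None,fx=2.3,fy=2.3,interpolation=cv2.INTER_CUBIC))
E
```

View pics/s77.png

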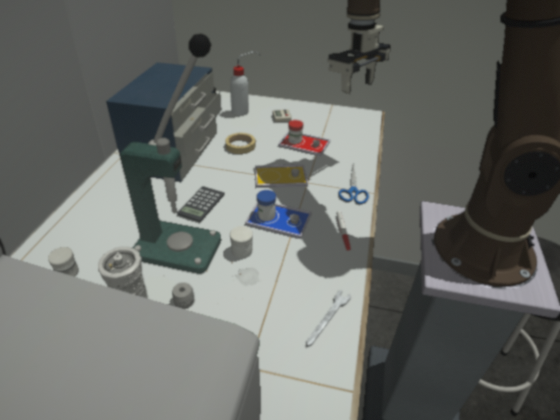

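View pics/t78.png

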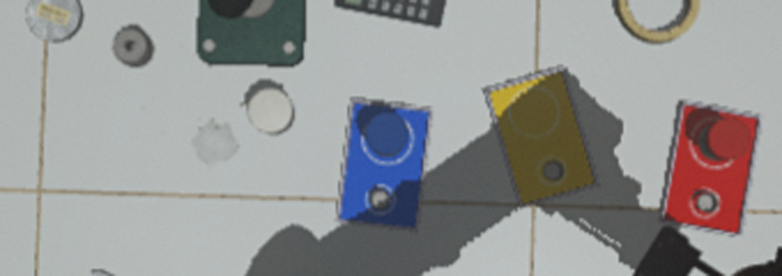

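```bash
python3 - <<'E'
from h import *
import pickle;c=pickle.load(open("last.pkl","rb"));im=c["img"].astype(int)
save("t79",np.vstack([cv2.resize(c["img"][180:260,u:u+60],None,fx=4,fy=4,interpolation=cv2.INTER_CUBIC) for u in (255,)]+[cv2.resize(c["img"][180:250,395:455],None,fx=4,fy=4,interpolation=cv2.INTER_CUBIC)])[:600])
E
```

```text
(no output)
```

View pics/t79.png

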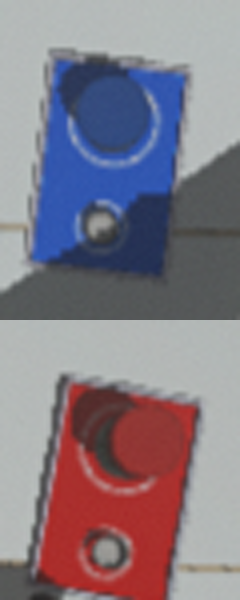

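```bash
python3 - <<'E'
from h import *
import pickle;c=pickle.load(open("last.pkl","rb"))
p=lambda u,v,a:(a+u/4-.4,180+v/4-.4)
print("blue cap",back(c,p(110,113,255),.074),"red cap",back(c,p(148,440-320,395),.073))
E
```

```text
blue cap [0.55262457 0.0248099  0.074     ] red cap [ 0.55979294 -0.37301911  0.073     ]
```

```bash
python3 -c "
from plant import ctrl
print(ctrl.hand_in())"
```

```text
the job is handed in; nothing more can be done
None
```

The job is done and handed in at about 39 s of the 125 s allowed, with the gripper open and well clear of everything. All three crucibles and both pots are on their trays, placed in the order you asked.

| Item | Placed on | Offset from ring centre (wrist camera) |
|---|---|---|
| Crucible 1 | Blue tray, small ring | 0.6 mm |
| Crucible 2 | Red tray, small ring | 0.4 mm |
| Crucible 3 | Yellow tray, small ring | 0.6 mm |
| Blue-capped pot | Blue tray, large ring | about 1.8 mm |
| Red-capped pot | Red tray, large ring | 0.7 mm |

- **Crucible 1:** my first release on the blue tray was about 5 mm off centre. I had mistaken the crucible's foot for its rim in the picture. I gripped it again and moved it before starting on crucible 2.
- **Blue pot:** the two cameras disagree. The top camera puts the cap about 2.5 mm from centre, and mostly in the opposite sideways direction to the wrist reading. Both calibrations are only good to about 2 mm.
- **Red pot:** the top camera also reads about 2 mm off centre, against 0.7 mm from the wrist camera.
- **Tool tilt:** the gripper drifted to about 4° off vertical over the run and I could not correct it. The pots and crucibles stand upright in the final pictures.
- **Left alone:** the white-capped pot, the steel die and the back-wall stock look unmoved in the final pictures.
- **Forces:** the highest wrist reading I saw was about 14 N, against the 120 N limit.

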